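Put the reagent bottles away in the filtered drawer unit for the night

ROBOT

A 7-joint arm with a two-finger parallel gripper is mounted at the origin on a cart in front of the work surface, level with it; the furniture and walls round the work are solid. World frame = base frame: x ahead of the robot, y to its left, z up, the work surface at z = 0. Lengths are in m, angles in rad, forces in N, time in s.
With the tool pointing down it reaches from about 0.4 to 0.85 m from the base axis. Payload 10.4 kg.
Tool frame: the origin (TCP) lies on the mounting face of the last link; the fingertips stand 182 mm ahead of it and the grasp point (between the pads) lies 164 mm ahead of it; x points along the fingers, y is the direction in which the jaws open and shut, and the axes are right-handed (so a half turn about x gives the same grasp; the last joint's range is limited). The gripper opens to 87 mm and grips with 3 to 60 N. Pads are 19 mm wide; open, the fingers measure 117 mm over their backs; the gripper's body (75 mm by 190 mm) begins 51 mm behind the grasp point.
Start: joints at [-1.371, 0.332, -0.065, 1.46, 0.022, 1.35, -0.088], TCP at [0.138, 0.61, 0.405] pointing down, gripper open.
Joint ranges: [-2.6, 2.6], [-0.5, 2.12], [-1.47, 1.34], [0.16, 2.42], [-1.27, 4.41], [0.06, 2.06], [-2.6, 2.6]. Speed limits (rad/s): [2.22, 2.22, 2.79, 2.79, 3.14, 3.14, 3.14].

INTERFACE

Orientations are given as a unit quaternion [w, x, y, z].
In Python, from workcell import ctrl gives the robot as it stands.
- The arm moves only by the shell command python3 -m inch 'ROWS' [FORCE]. ROWS is text: rows parted by semicolons, each of 7 numbers parted by spaces: the shift along the tool's x, y, z in cm, then the turn, a rotation vector about the tool's x, y, z in degrees, then the finger opening in cm, from 0 to 8.7. A call has 1 to 10 rows; each row shifts and turns the pose as measured when the row begins, along the tool's axes as they then stand; what a row does not reach is not made up. A row lasts 1/12 s, in which the tool goes at most 41.7 mm and 7.16 degrees, less where a joint would pass 70% of its speed; a pose out of reach is approached as far as the arm can. A call with a gripper value outside its range is refused whole. The fingers move at their own pace and stop on an object; FORCE is the grip in N (left out, the last holds). Time passes only in rows, so rows that do not move let the fingers close. It gives the time, the measured TCP pose, the force and the opening at its end, in the units of the state.
- ctrl.get_state(): the state, without advancing time (a new reading comes with each control period).
- ctrl.read_camera(name): name is "scene" or "side" or "wrist"; returns the picture (400x640x3 uint8, red, green, blue); there is no depth.
- ctrl.camera_model(name): a dict with "K" (3x3 intrinsics, pixels), "camera_from_world" (4x4, takes a point from world to camera coordinates). Camera axes: x right, y down, z forward; pixel columns grow to the right and rows downward; lengths in m; the calibration is good to about 2 mm. A picture is of the moment at which its call begins: read the wrist's pose just before it. camera_model takes no time and is no camera call; for the wrist camera it gives the pose at the moment of the call.
- ctrl.close_job(): hands the job in, once; it reports no verdict.
The state is a dict: "time_s": time; "joint_pos": joint angles; "joint_vel": joint speeds; "joint_efforts": joint torques, N m; "ee_pos": TCP position; "ee_rot": TCP orientation; "force": force on the tool from outside, world axes, zero at the start; "wrist_torque": the same for the moment, N m; "grip_width": finger opening in m.
Only numpy, scipy, OpenCV 4.12 (cv2) and the standard library are available. Lean on these libraries where they do the work, as an engineer would, in place of code of your own. Each camera call takes 0.05 s, during which the arm holds its last target.

TASK

Put the reagents away for the night: stand every tall amber bottle in the deep left drawer of the filtered drawer unit and every small blue-capped bottle on the raised floor of the right drawer, then push both drawers fully home until they seat at their catches, with all the bottles still upright. Leave the damper lever on top of the unit open until both drawers are home, and only then turn it down to its 30 degree mark (the next long mark after the shut one at the left end).

Things in the scene. Friction and masses are not known exactly. Their poses are not given: they have to be found in the camera images.
- unit: filtered reagent drawer unit: grey steel case, two white-fronted drawers side by side facing the robot, white filter module with the damper on top. Case 250 deep (x), 340 wide (y), 150.5 mm high; module 250 wide, to 190.5 mm high, from 12 mm behind the case front. Origin at the centre of the underside; x points to its back (case front at x = -125 mm), y to its left seen from the robot. Fixed.
- drawer_left (a joint): opening of the left (deep) drawer, m: 0 fully home and seated, grows as it comes out toward the robot (unit's -x), 0.165 fully out. A sprung roller catch stiffens the last 15 mm: push it (about 10 N) past the bump at 7 mm and it pulls itself to 0; let go before the bump and it stays out.
- drawer_right (a joint): the same for the right drawer (raised floor).
- left_floor (a point): floor of the left drawer, mid-width, at the inside of the drawer's front; moves with the drawer. x points to the back: inside x = 0 to 211 mm, y = -70 to 70 mm; side walls 40 mm above the floor. Only x less than the opening is clear from above. Floor 16 mm, drawer front (16 mm thick) 148 mm above the worktop; the case opening is 128 mm high above this floor.
- right_floor (a point): the same for the right drawer, whose raised floor is 58 mm above the worktop: side walls 24 mm above this floor, case opening 86 mm high above it (an amber bottle does not pass). Otherwise as the left drawer.
- left_handle (a point): middle of the round handle bar of the left drawer: 10 mm thick, 90 mm long along y, 24 mm in front of the drawer's front face and 112 mm above the worktop. Pushing it (or the front) shuts the drawer.
- right_handle (a point): the same for the right drawer.
- damper (a joint): angle of the damper lever, rad: 0 shut (lever points to the unit's front left, 45 degrees from straight to the front), 1.571 full open (front right); grows anticlockwise from above. Marks on the plate every 10 degrees, long ones every 30. It stays where it is left (about 2 N at the knob moves it). The 30 degree mark is 0.524.
- damper_knob (a point): centre of the upright black knob on the damper lever: 18 mm across, 32 mm high (16 mm above and below this point), 52 mm from the pivot, clear on all sides; nothing stands above it.
- damper_pivot (a point): point on the vertical pivot axis of the damper lever, at the height of the knob's centre; its axes are those of the unit.
- amber_1_mid (a point): tall amber reagent bottle with a black cap, 56 mm across and 124 mm tall, about 0.32 kg, part-full and bottom-heavy; straight-sided up to 82 mm above its base, then it tapers to the 32 mm cap (top 14 mm). This point is its centre, half-way up (62 mm above its base); z is up when it stands. May be absent (None).
- amber_2_mid (a point): tall amber reagent bottle with a black cap, 56 mm across and 124 mm tall, about 0.32 kg, part-full and bottom-heavy; straight-sided up to 82 mm above its base, then it tapers to the 32 mm cap (top 14 mm). This point is its centre, half-way up (62 mm above its base); z is up when it stands. May be absent (None).
- small_1_mid (a point): small white bottle with a blue cap, 42 mm across and 82 mm tall, about 0.12 kg, part-full and bottom-heavy; straight-sided up to 52 mm above its base, then it tapers to the 26 mm cap. This point is its centre, half-way up (41 mm above its base); z is up when it stands. May be absent (None).
- small_2_mid (a point): small white bottle with a blue cap, 42 mm across and 82 mm tall, about 0.12 kg, part-full and bottom-heavy; straight-sided up to 52 mm above its base, then it tapers to the 26 mm cap. This point is its centre, half-way up (41 mm above its base); z is up when it stands. May be absent (None).
- small_3_mid (a point): small white bottle with a blue cap, 42 mm across and 82 mm tall, about 0.12 kg, part-full and bottom-heavy; straight-sided up to 52 mm above its base, then it tapers to the 26 mm cap. This point is its centre, half-way up (41 mm above its base); z is up when it stands. May be absent (None).
- small_4_mid (a point): small white bottle with a blue cap, 42 mm across and 82 mm tall, about 0.12 kg, part-full and bottom-heavy; straight-sided up to 52 mm above its base, then it tapers to the 26 mm cap. This point is its centre, half-way up (41 mm above its base); z is up when it stands. May be absent (None).
- timer: white lab timer lying on the worktop right of the unit, 64x64x19 mm: leave alone
- tape: roll of beige tape lying right of the unit, 84 mm across, 19 mm high: leave alone

How it is judged:
By the outcome, as a careful person would: the job done as asked, in the order asked, and still so for the second after the job is handed in, with the robot touching nothing.
Of amber_1, amber_2, small_1, small_2, small_3, small_4 only 4 to 6 are there at a start; the rules pass over those that are not, and their reading is None.
At some moment in a run one of amber_1, amber_2, small_1, small_2, small_3, small_4 may be knocked a few centimetres aside while the robot is not near it.
It also fails if it takes over 210 s, if anything falls off the work surface, if the arm or the gripper's body presses on something with over 40 N, if the wrist force passes 120 N, or if a joint passes its speed limit or range.

## Working session

There is one attempt and no reset: what is moved stays moved. The work goes in short steps, Python scripts to look and compute and a shell command to move; the robot and the scene stay as the last step left them, time stands still between calls to the robot, and variables do not carry over. Pictures are saved under pics/ and viewed, and the job is handed in when it is done.

```bash
ls; mkdir -p pics
cat > h.py <<'E'
import numpy as np, cv2
from workcell import ctrl
from scipy.spatial.transform import Rotation as R
def snap(name,fn):
    m=ctrl.camera_model(name); im=ctrl.read_camera(name)
    cv2.imwrite('pics/'+fn,cv2.cvtColor(im,cv2.COLOR_RGB2BGR)); 
    np.savez('pics/'+fn+'.npz',K=m['K'],T=m['camera_from_world'])
    return im,m
def ray(fn,u,v):
    d=np.load('pics/'+fn+'.npz');K,T=d['K'],d['T']
    r=T[:3,:3].T@np.linalg.inv(K)@np.array([u,v,1.]); o=-T[:3,:3].T@T[:3,3]
    return o,r
def at_z(fn,u,v,z):
    o,r=ray(fn,u,v); return o+r*(z-o[2])/r[2]
def proj(fn,p):
    d=np.load('pics/'+fn+'.npz');K,T=d['K'],d['T']
    c=T[:3,:3]@np.array(p)+T[:3,3]; q=K@c; return q[:2]/q[2]
def tri(obs):
    A=np.zeros((3,3));b=np.zeros(3)
    for fn,u,v in obs:
        o,r=ray(fn,u,v); r=r/np.linalg.norm(r);P=np.eye(3)-np.outer(r,r);A+=P;b+=P@o
    return np.linalg.solve(A,b)
def tool():
    s=ctrl.get_state(); q=s['ee_rot']; return np.array(s['ee_pos']),R.from_quat([q[1],q[2],q[3],q[0]])
def crop(fn,out,x0,y0,x1,y1,k):
    im=cv2.imread('pics/'+fn)[y0:y1,x0:x1]; cv2.imwrite('pics/'+out,cv2.resize(im,None,fx=k,fy=k,interpolation=cv2.INTER_CUBIC))
def go(gp,yaw_y=None):
    """print remaining shift in tool axes (cm) to bring grasp point to gp world; yaw_y: desired dir of tool y (deg world) with tool x down"""
    p,r=tool(); M=r.as_matrix(); g=p+M[:,0]*0.164
    print('grasp pt',g.round(4),'tool x',M[:,0].round(3),'y',M[:,1].round(3))
    d=np.array(gp)-g
    print('shift tool cm',(M.T@d*100).round(2),'world',d.round(4))
    if yaw_y is not None:
        a=np.deg2rad(yaw_y); y=np.array([np.cos(a),np.sin(a),0]);x=np.array([0,0,-1.]);z=np.cross(x,y)
        W=np.stack([x,y,z],1); print('rotvec deg in tool',np.rad2deg(R.from_matrix(M.T@W).as_rotvec()).round(1))
E
python3 - <<'E'
from h import *
s=ctrl.get_state(); print(s)
for n in ['scene','side','wrist']:
    im,m=snap(n,n+'0.png'); print(n,m)
E
```

```text
pics
{'time_s': 0.0, 'joint_pos': array([-1.37061449,  0.33281748, -0.06469601,  1.46094383,  0.02159071,
        1.34988507, -0.0884765 ]), 'joint_vel': array([-0.00112932,  0.00057216,  0.00141047,  0.00122053,  0.00083079,
       -0.00215918, -0.00041861]), 'joint_efforts': array([ 5.84182744e-04, -6.23258400e+01,  2.49110861e-02, -3.89892876e+01,
       -6.13276125e-02,  4.00123664e-02,  1.52069429e-04]), 'ee_pos': array([0.13805458, 0.6094234 , 0.40398652]), 'ee_rot': array([ 0.7026922 ,  0.07810968,  0.70275941, -0.07906805]), 'force': array([-0.4635399 ,  0.33720056, -0.70563773]), 'wrist_torque': array([-0.05069119,  0.033976  ,  0.04311306]), 'grip_width': 0.08720287952985759}
scene {'K': array([[466.22595676,   0.        , 314.65169423],
       [  0.        , 466.22595676, 202.52503545],
       [  0.        ,   0.        ,   1.        ]]), 'camera_from_world': array([[ 0.41680331, -0.90884684, -0.01650514, -0.25842701],
       [-0.55340949, -0.23930905, -0.79779014,  0.45749629],
       [ 0.72111922,  0.34165568, -0.60270927,  0.97930267],
       [ 0.        ,  0.        , 
[... 195 characters left out ...]
'camera_from_world': array([[-0.6508665 , -0.7591587 ,  0.0071322 ,  0.37972305],
       [-0.58796066,  0.49810176, -0.63733578,  0.44620069],
       [ 0.48028645, -0.41901396, -0.7705532 ,  1.29412994],
       [ 0.        ,  0.        ,  0.        ,  1.        ]])}
wrist {'K': array([[338.29948   ,   0.        , 315.96281574],
       [  0.        , 338.29948   , 198.06214644],
       [  0.        ,   0.        ,   1.        ]]), 'camera_from_world': array([[ 0.22121973,  0.97522324, -0.00120866, -0.62569713],
       [ 0.94138225, -0.21321925,  0.26141349, -0.03166851],
       [ 0.2546788 , -0.05896763, -0.96522615,  0.39021777],
       [ 0.        ,  0.        ,  0.        ,  1.        ]])}
```

View pics/scene0.png

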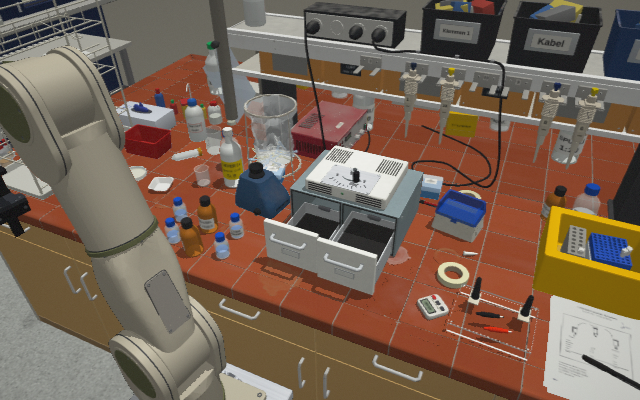

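View pics/side0.png

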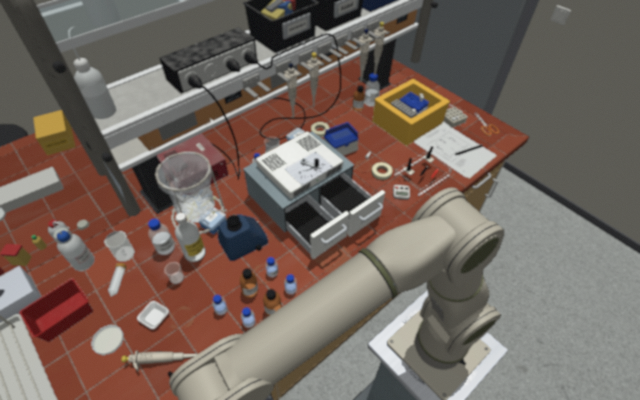

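View pics/wrist0.png

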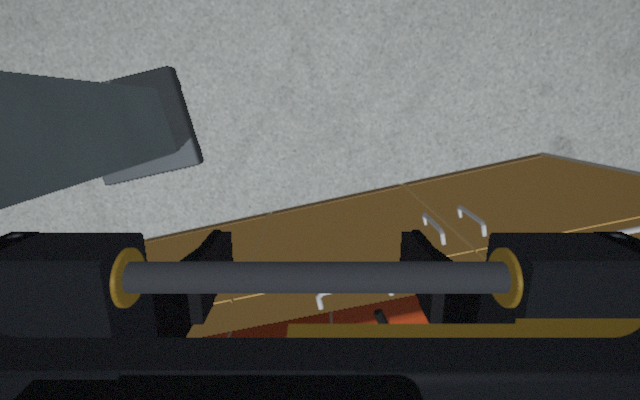

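The scene view shows the unit at about (350,200) with both drawers open. It also shows 2 ambers, at (207,215) and (190,237), and 4 small bottles, at (179,210), (172,232), (221,245) and (236,226). I'll enlarge crops to measure these.

Run:
```python
from h import *
crop('scene0.png','c1.png',150,180,260,270,7)
crop('scene0.png','c2.png',255,140,430,300,4)
crop('side0.png','c3.png',200,245,320,335,6)
crop('side0.png','c4.png',235,125,395,265,5)
```

```text
(no output)
```

View pics/c1.png

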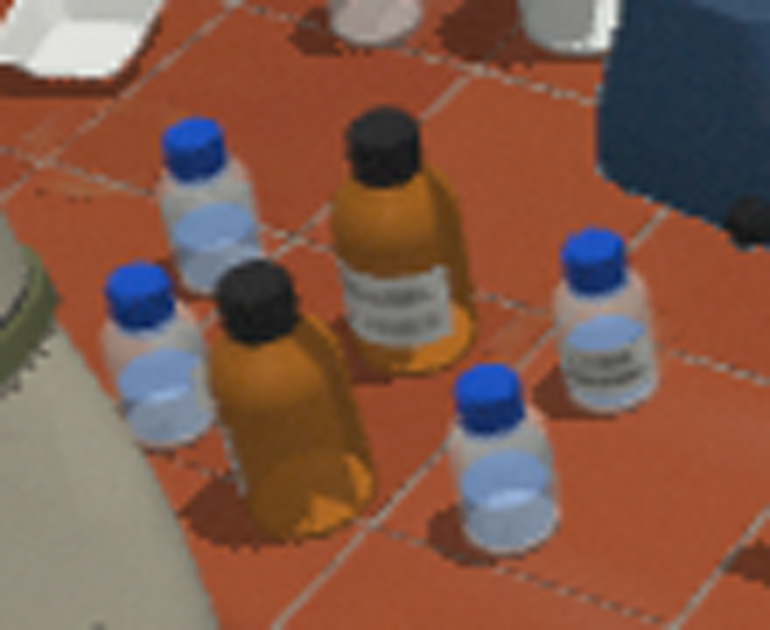

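View pics/c2.png

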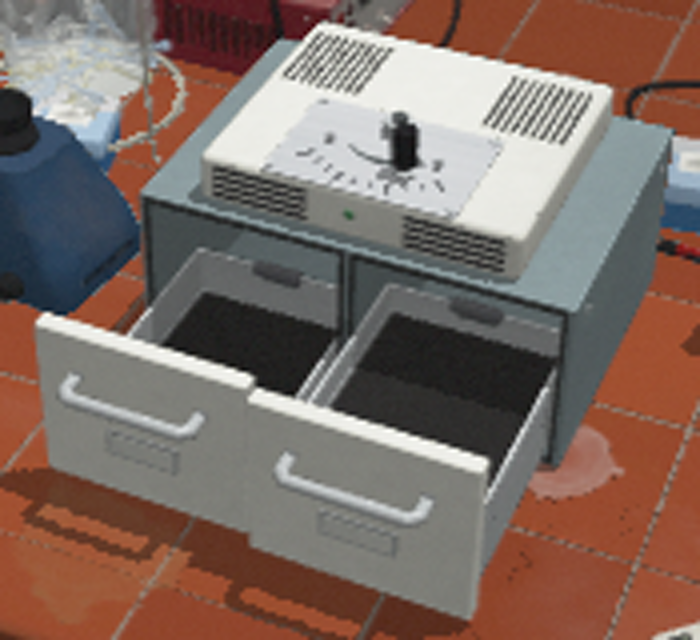

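View pics/c3.png

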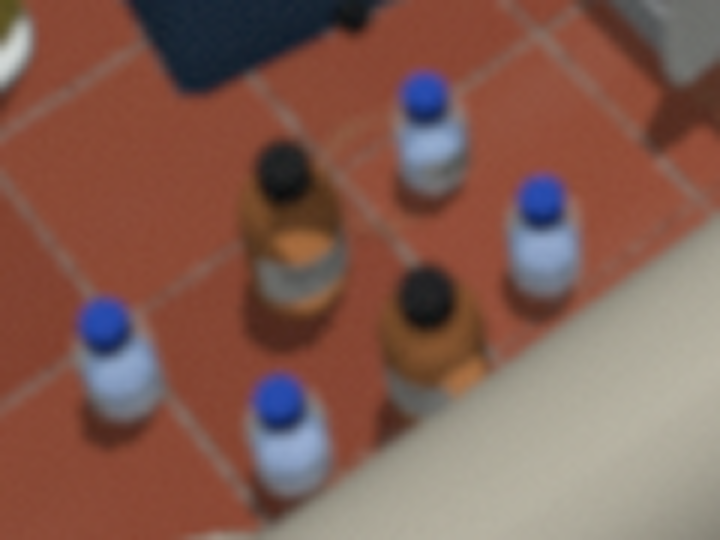

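View pics/c4.png

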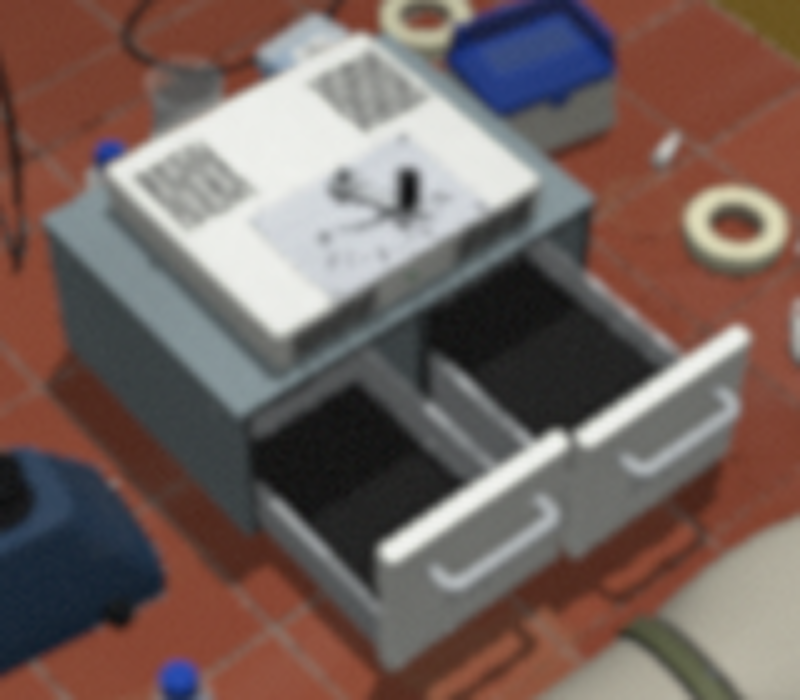

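Run:
```python
from h import *
S='scene0.png';D='side0.png'
c1=lambda u,v:(150+u/7,180+v/7); c3=lambda u,v:(200+u/6,245+v/6); c2=lambda u,v:(255+u/4,140+v/4); c4=lambda u,v:(235+u/5,125+v/5)
for n,a,b,z in [('Sa',(195,130),(104,315),.082),('Sb',(140,280),(280,390),.082),('Sc',(490,382),(543,190),.082),('Sd',(595,242),(424,85),.082),('Ab',(384,125),(284,160),.124),('Af',(257,280),(428,285),.124)]:
    print(n,at_z(S,*c1(*a),z).round(4),at_z(D,*c3(*b),z).round(4),'tri',tri([(S,*c1(*a)),(D,*c3(*b))]).round(4))
for n,a,b,z in [('case FL',(143,195),(243,415),.1505),('case FR',(572,312),(592,205),.1505),('knob top',(403,118),(409,172),None),('pivot top',(397,178),(392,213),None)]:
    print(n,tri([(S,*c2(*a)),(D,*c4(*b))]).round(4), at_z(S,*c2(*a),z or .25).round(4),at_z(D,*c4(*b),z or .25).round(4))
print('case BR',at_z(S,*c2(672,130),.1505).round(4)); print('case BL',at_z(D,*c4(45,220),.1505).round(4))
for n,p in [('L front TL',(38,318)),('L front TR',(255,378)),('R front TL',(250,395)),('R front TR',(488,464))]: print(n,at_z(S,*c2(*p),.148).round(4))
for n,p in [('L front TL',(383,560)),('L front TR',(562,437)),('R front TL',(582,442)),('R front TR',(748,335))]: print(n,at_z(D,*c4(*p),.148).round(4))
```

```text
Sa [0.5419 0.4373 0.082 ] [0.5411 0.4451 0.082 ] tri [0.5463 0.4436 0.0756]
Sb [0.4455 0.3912 0.082 ] [0.4467 0.399  0.082 ] tri [0.4506 0.3975 0.0755]
Sc [0.4496 0.2171 0.082 ] [0.4504 0.2242 0.082 ] tri [0.4542 0.2218 0.0759]
Sd [0.5448 0.2273 0.082 ] [0.5457 0.2336 0.082 ] tri [0.5495 0.2315 0.0765]
Ab [0.5344 0.3211 0.124 ] [0.5333 0.3307 0.124 ] tri [0.5397 0.3279 0.1165]
Af [0.4263 0.3064 0.124 ] [0.4257 0.3163 0.124 ] tri [0.4313 0.3135 0.1161]
case FL [0.6528 0.0921 0.1432] [0.6459 0.0872 0.1505] [0.6463 0.0963 0.1505]
case FR [ 0.6453 -0.2405  0.1422] [ 0.6389 -0.2431  0.1505] [ 0.6371 -0.2321  0.1505]
knob top [ 0.6934 -0.0954  0.234 ] [ 0.6749 -0.1035  0.25  ] [ 0.6777 -0.0822  0.25  ]
pivot top [ 0.706  -0.0911  0.1784] [ 0.6059 -0.1253  0.25  ] [ 0.6547 -0.047   0.25  ]
case BR [ 0.8855 -0.2497  0.1505]
case BL [0.8923 0.0944 0.1505]
L front TL [0.491 0.089 0.148]
L front TR [ 0.4934 -0.0726  0.148 ]
R front TL [ 0.4768 -0.0765  0.148 ]
R front TR [ 0.4772 -0.2378  0.148 ]
L front TL [0.4907 0.1001 0.148 ]
L front TR [ 0.4895 -0.0615  0.148 ]
R front TL [ 0.4773 -0.0691  0.148 ]
R front TR [ 0.4708 -0.2288  0.148 ]
```

Run:
```python
from h import *
p,r=tool(); M=r.as_matrix(); print(M.round(3))
T=np.load('pics/wrist0.png.npz')['T']; o=-T[:3,:3].T@T[:3,3]; print('cam in tool',(M.T@(o-p)).round(4),'axes in tool',(M.T@T[:3,:3].T).round(3))
go([.38,.33,.30],90); go([.38,.33,.30],-90)
```

```text
[[-0.     0.221  0.975]
 [-0.001  0.975 -0.221]
 [-1.    -0.001  0.   ]]
cam in tool [ 0.02    0.0013 -0.0713] axes in tool [[ 0.    -0.261  0.965]
 [ 1.    -0.    -0.   ]
 [ 0.     0.965  0.261]]
grasp pt [0.138  0.6093 0.2402] tool x [-0.    -0.001 -1.   ] y [ 0.221  0.975 -0.001]
shift tool cm [ -5.96 -21.9   29.77] world [ 0.242  -0.2793  0.0598]
rotvec deg in tool [-12.8  -0.    0.1]
grasp pt [0.138  0.6093 0.2402] tool x [-0.    -0.001 -1.   ] y [ 0.221  0.975 -0.001]
shift tool cm [ -5.96 -21.9   29.77] world [ 0.242  -0.2793  0.0598]
rotvec deg in tool [1.672e+02 1.000e-01 0.000e+00]
```

```bash
python3 -m inch '-1 -2.3 3 -1.3 0 0 5.5;-1 -2.3 3 -1.3 0 0 5.5;-1 -2.3 3 -1.3 0 0 5.5;-1 -2.3 3 -1.3 0 0 5.5;-1 -2.3 3 -1.3 0 0 5.5;-1 -2.3 3 -1.3 0 0 5.5;-1 -2.3 3 -1.3 0 0 5.5;-1 -2.3 3 -1.3 0 0 5.5;-1 -2.3 3 -1.3 0 0 5.5;-1 -2.3 3 -1.3 0 0 5.5' 20
python3 - <<'E'
from h import *
go([.55,.33,.336],90)
E
```

```text
time_s: 0.98
ee_pos: [0.4118, 0.3412, 0.502]
ee_rot: [0.704, -0.014, 0.71, 0.008]
force: [0.4, 0.7, 0.1]
grip_width: 0.0547
grasp pt [0.4105 0.3399 0.338 ] tool x [-0.008 -0.008 -1.   ] y [-0.031  0.999 -0.008]
shift tool cm [ 0.1  -1.42 13.91] world [ 0.1395 -0.0099 -0.002 ]
rotvec deg in tool [ 1.8 -0.5  0.5]
```

```bash
python3 -m inch '0 -.4 3.5 .8 -.12 .12 5.5;0 -.4 3.5 .8 -.12 .12 5.5;0 -.4 3.5 .8 -.12 .12 5.5;0 -.3 3.4 .8 -.12 .12 5.5;0 0 0 0 0 0 5.5;0 0 0 0 0 0 5.5'
python3 - <<'E'
from h import *
go([.55,.33,.336],88.6)
snap('wrist','w1.png'); snap('side','s1.png')
E
```

```text
time_s: 1.48
ee_pos: [0.5638, 0.3166, 0.5033]
ee_rot: [0.709, 0.013, 0.705, -0.013]
force: [0.1, -0.3, 0.3]
grip_width: 0.0549
grasp pt [0.5647 0.3164 0.3393] tool x [ 0.006 -0.001 -1.   ] y [ 0.037  0.999 -0.001]
shift tool cm [ 0.32  1.3  -1.52] world [-0.0147  0.0136 -0.0033]
rotvec deg in tool [-0.7  0.3  0. ]
```

View pics/w1.png

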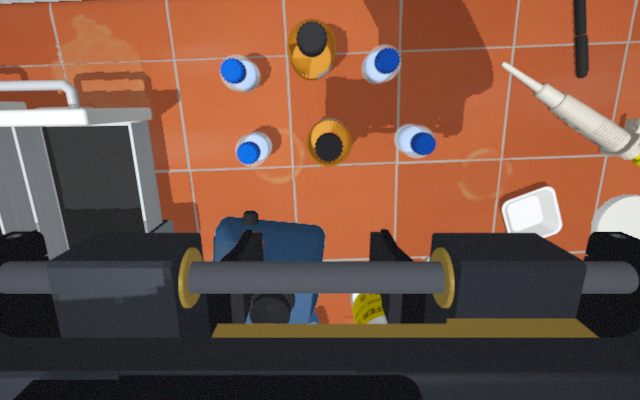

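Run:
```python
from h import *
crop('w1.png','c5.png',215,10,445,175,3)
crop('w1.png','c6.png',0,65,190,245,3)
```

```text
(no output)
```

View pics/c5.png

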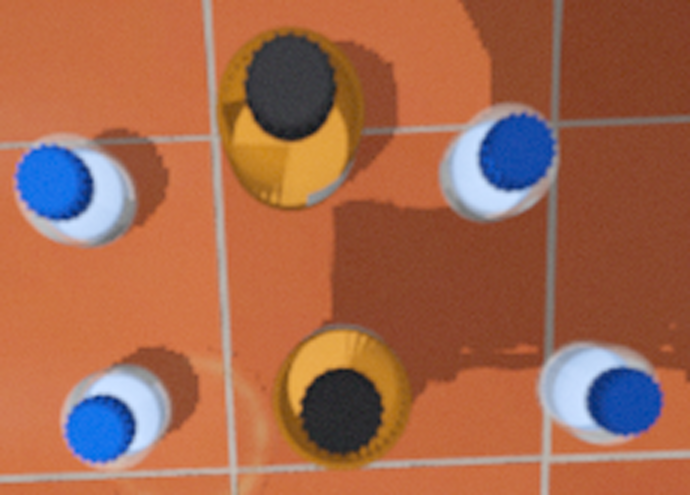

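View pics/c6.png

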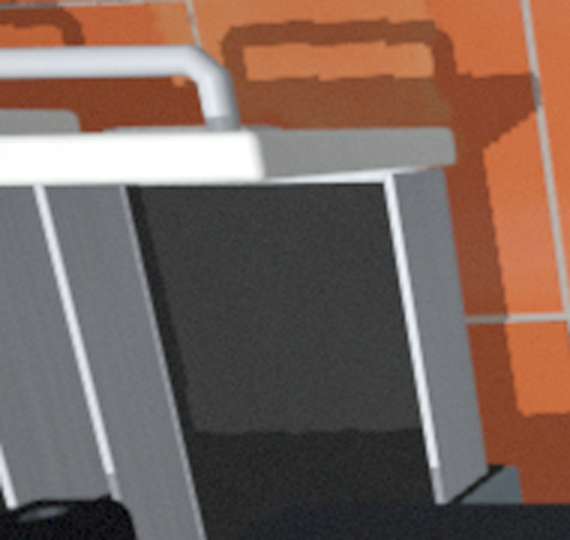

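```bash
cat >> h.py <<'E'
def un(u,v,x0,y0,k): return x0+(u+.5)/k-.5, y0+(v+.5)/k-.5
E
python3 - <<'E'
from h import *
W='w1.png'
for n,u,v,z in [('Sc',54,182,.082),('Sd',100,429,.082),('Af',290,82,.124),('Ab',342,411,.124),('Sb',517,152,.082),('Sa',625,401,.082)]:
    print(n,at_z(W,*un(u,v,215,10,3),z).round(4))
print('L front outer top-left corner (outer y)',[at_z(W,*un(u,v,0,65,3),.148).round(4) for u,v in [(265,130),(262,180),(0,135),(0,187)]])
print('handle end L',at_z(W,*un(205,62,0,65,3),.112))
E
```

```text
Sc [0.4529 0.2289 0.082 ]
Sd [0.545  0.2376 0.082 ]
Af [0.4296 0.3181 0.124 ]
Ab [0.5364 0.3321 0.124 ]
Sb [0.449  0.4005 0.082 ]
Sa [0.5418 0.4445 0.082 ]
L front outer top-left corner (outer y) [array([0.488 , 0.1021, 0.148 ]), array([0.5035, 0.0977, 0.148 ]), array([0.4864, 0.017 , 0.148 ]), array([0.5025, 0.0124, 0.148 ])]
handle end L [0.46406461 0.06269705 0.112     ]
```

```bash
python3 - <<'E'
from h import *
go([.4296,.3181,.20],88.6)
E
python3 -m inch '2 0 -2 -.1 .05 0 5.5;2 0 -2 -.1 .05 0 5.5;2 0 -2 -.1 .05 0 5.5;2 0 -2 -.1 .05 0 5.5;2 0 -2 -.1 .05 0 5.5;1.5 0 -2 -.1 .05 0 5.5;1 0 -1 0 0 0 5.5;0 0 0 0 0 0 5.5;0 0 0 0 0 0 5.5'
python3 - <<'E'
from h import *
go([.4296,.3181,.127],88.6)
snap('wrist','w2.png')
E
```

```text
grasp pt [0.5635 0.3167 0.3393] tool x [ 0.005 -0.001 -1.   ] y [ 0.036  0.999 -0.001]
shift tool cm [ 13.86  -0.33 -13.46] world [-0.1339  0.0014 -0.1393]
rotvec deg in tool [-0.7  0.3  0. ]
time_s: 2.33
ee_pos: [0.4168, 0.3238, 0.3756]
ee_rot: [0.708, 0.005, 0.706, -0.001]
force: [-0.4, 0.2, 0.7]
grip_width: 0.055
grasp pt [0.4172 0.3247 0.2116] tool x [ 0.003  0.006 -1.   ] y [0.009 1.    0.006]
shift tool cm [ 8.46 -0.7   1.22] world [ 0.0124 -0.0066 -0.0846]
rotvec deg in tool [ 0.9  0.2 -0.3]
```

View pics/w2.png

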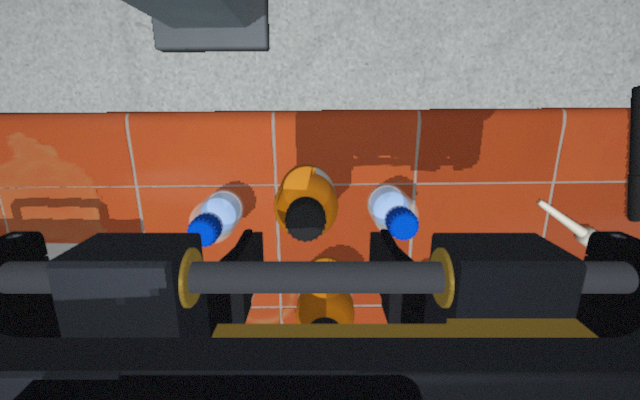

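Run:
```python
from h import *
crop('w2.png','c7.png',260,155,350,245,6)
print(proj('w2.png',[.4296,.3181,.124]),at_z('w2.png',305,219,.124), at_z('w2.png',205,229,.082),at_z('w2.png',402,222,.082))
```

```text
[304.61583519 225.19175058] [0.42486665 0.31846272 0.124     ] [0.44728459 0.23116655 0.082     ] [0.44281829 0.40011496 0.082     ]
```

View pics/c7.png

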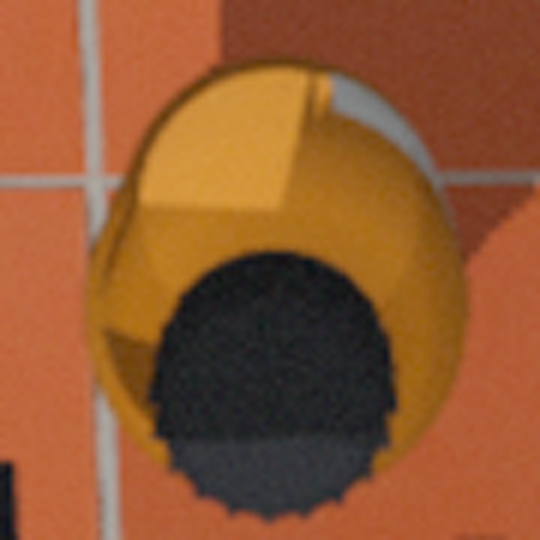

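```bash
python3 -m inch '1.4 -.14 .15 .2 0 0 5.5;1.4 -.14 .15 .2 0 0 5.5;1.4 -.14 .15 .2 0 0 5.5;1.4 -.14 .15 .2 0 0 5.5;1.2 0 .1 .2 0 0 5.5;.8 0 0 0 0 0 5.5;0 0 0 0 0 0 5.5;0 0 0 0 0 0 5.5'
python3 - <<'E'
from h import *
go([.4263,.3183,.127],88.6)
E
```

```text
time_s: 3.05
ee_pos: [0.4312, 0.32, 0.3061]
ee_rot: [0.712, 0.016, 0.702, -0.005]
force: [0.1, 0.9, -0.1]
grip_width: 0.0548
grasp pt [0.4337 0.3226 0.1421] tool x [ 0.015  0.016 -1.   ] y [0.029 0.999 0.016]
shift tool cm [ 1.49 -0.47 -0.75] world [-0.0074 -0.0043 -0.0151]
rotvec deg in tool [-0.3  0.8 -0.9]
```

```bash
python3 -m inch '.5 -.2 -.25 0 .4 -.4 5.5;.5 -.2 -.25 0 .4 -.4 5.5;.4 -.1 -.2 0 0 0 5.5;0 0 0 0 0 0 5.5;0 0 0 0 0 0 5.5'
python3 - <<'E'
from h import *
go([.4263,.3183,.127],88.6)
E
```

```text
time_s: 3.47
ee_pos: [0.4243, 0.3154, 0.2933]
ee_rot: [0.708, 0.012, 0.706, -0.009]
force: [0.1, 0.4, -0.5]
grip_width: 0.0551
grasp pt [0.4246 0.316  0.1293] tool x [ 0.002  0.003 -1.   ] y [0.029 1.    0.003]
shift tool cm [0.23 0.24 0.16] world [ 0.0017  0.0023 -0.0023]
rotvec deg in tool [-0.3  0.1 -0.2]
```

```bash
python3 -m inch '.2 .2 .1 0 0 0 5.5;0 0 0 0 0 0 2.5;0 0 0 0 0 0 2.5;0 0 0 0 0 0 2.5;0 0 0 0 0 0 2.5;0 0 0 0 0 0 2.5;0 0 0 0 0 0 2.5' 35
python3 - <<'E'
from h import *
go([.4263,.3183,.127],88.6)
snap('wrist','w3.png');
E
```

```text
time_s: 4.05
ee_pos: [0.4256, 0.3178, 0.2918]
ee_rot: [0.708, 0.012, 0.706, -0.009]
force: [0.1, -0.5, 0.0]
grip_width: 0.0286
grasp pt [0.4261 0.3185 0.1278] tool x [ 0.003  0.004 -1.   ] y [0.029 1.    0.004]
shift tool cm [ 0.08 -0.02  0.02] world [ 0.0002 -0.0002 -0.0008]
rotvec deg in tool [-0.3  0.2 -0.2]
```

View pics/w3.png

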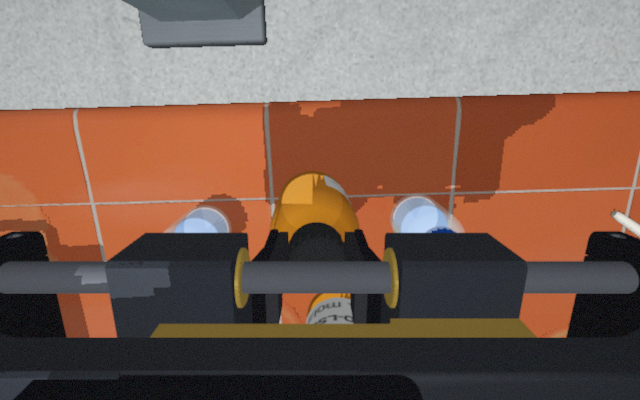

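```bash
python3 -m inch '-1 0 0 0 0 0 2.5;-3 0 0 0 0 0 2.5;-3 0 0 0 0 0 2.5;-3 0 0 0 0 0 2.5;-3 0 0 0 0 0 2.5;-3 0 0 0 0 0 2.5;-2 0 0 0 0 0 2.5;0 0 0 0 0 0 2.5'
python3 - <<'E'
from h import *
print(ctrl.get_state()['grip_width'],ctrl.get_state()['force']); go([.56,.03,.33],88.6)
snap('scene','sc2.png'); crop('sc2.png','c8.png',100,80,420,320,2)
E
```

```text
time_s: 4.77
ee_pos: [0.4233, 0.3155, 0.481]
ee_rot: [0.706, 0.01, 0.708, -0.011]
force: [0.1, 0.2, -2.7]
grip_width: 0.0286
0.028624307397260084 [ 0.05464224  0.23369282 -2.73325075]
grasp pt [0.4228 0.3153 0.317 ] tool x [-0.003 -0.001 -1.   ] y [ 0.03   1.    -0.002]
shift tool cm [ -1.3  -28.11  14.56] world [ 0.1372 -0.2853  0.013 ]
rotvec deg in tool [-0.3 -0.2  0.1]
```

View pics/c8.png

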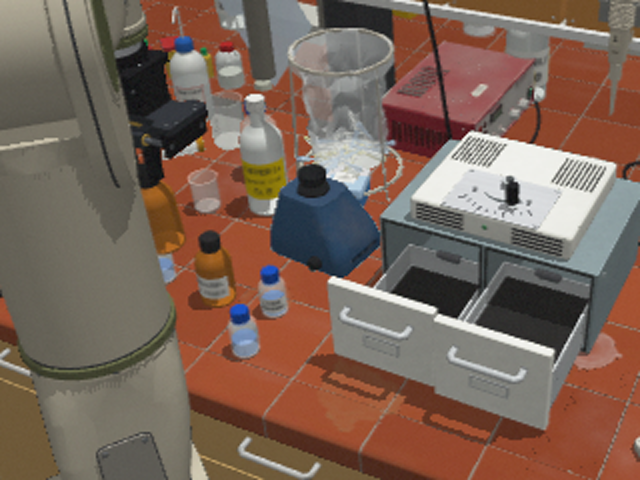

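```bash
python3 -m inch '-.2 -1.5 .8 0 0 0 2.5;-.2 -3 1.5 0 0 0 2.5;-.2 -3 1.5 0 0 0 2.5;-.2 -3 1.5 0 0 0 2.5;-.2 -3 1.5 0 0 0 2.5;-.2 -3 1.5 0 0 0 2.5;-.2 -3 1.5 0 0 0 2.5;-.2 -3 1.5 0 0 0 2.5;-.2 -2.5 1.3 0 0 0 2.5;0 -1.5 .7 0 0 0 2.5'
python3 -m inch '0 0 0 0 0 0 2.5;0 0 0 0 0 0 2.5'
python3 - <<'E'
from h import *
print(ctrl.get_state()['grip_width']); go([.56,.03,.33],88.6)
snap('wrist','w4.png');snap('wrist','w4.png')
E
```

```text
time_s: 5.65
ee_pos: [0.5492, 0.0403, 0.4822]
ee_rot: [0.698, 0.002, 0.716, -0.01]
force: [-0.6, 0.5, -3.1]
grip_width: 0.0286
time_s: 5.82
ee_pos: [0.5497, 0.0352, 0.479]
ee_rot: [0.697, 0.004, 0.717, -0.014]
force: [-0.4, 1.1, -3.2]
grip_width: 0.0286
0.02858528631028687
grasp pt [0.545  0.033  0.3151] tool x [-0.029 -0.013 -0.999] y [ 0.025  1.    -0.014]
shift tool cm [-1.53 -0.28  1.46] world [ 0.015  -0.003   0.0149]
rotvec deg in tool [-0.  -1.6  0.8]
```

View pics/w4.png

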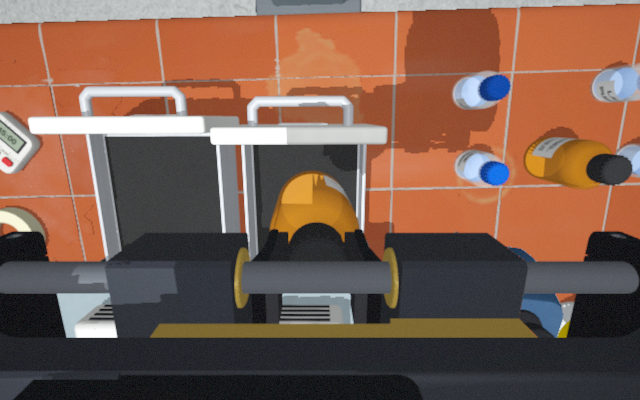

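Run:
```python
from h import *
crop('w4.png','c9.png',15,75,405,245,2)
```

```text
(no output)
```

View pics/c9.png

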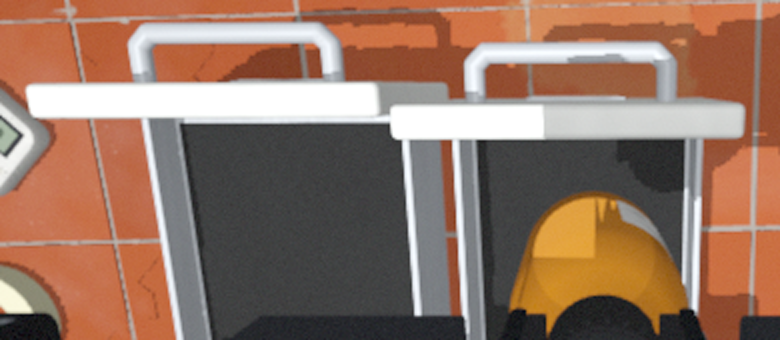

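Run:
```python
from h import *
W='w4.png'
f=lambda u,v,z:print(u,v,at_z(W,*un(u,v,15,75,2),z).round(4))
print('L front'); [f(u,v,.148) for u,v in [(392,104),(743,101),(392,138),(743,136)]]
print('R front'); [f(u,v,.148) for u,v in [(30,85),(380,83),(30,118),(380,116)]]
print('handles'); [f(u,v,.112) for u,v in [(468,52),(675,52),(132,33),(340,33)]]
print('L walls'); [f(u,v,.056) for u,v in [(458,145),(700,145),(690,145)]]
print('R walls'); [f(u,v,.082) for u,v in [(150,125),(406,145)]]
print('bottles'); [print(at_z(W,u,v,z).round(4)) for u,v,z in [(494,88,.082),(495,174,.082),(608,170,.124)]]
```

```text
L front
392 104 [ 0.4844 -0.0624  0.148 ]
743 101 [0.487  0.0967 0.148 ]
392 138 [ 0.4997 -0.0639  0.148 ]
743 136 [0.5026 0.0971 0.148 ]
R front
30 85 [ 0.4719 -0.2272  0.148 ]
380 83 [ 0.475  -0.0669  0.148 ]
30 118 [ 0.4866 -0.2305  0.148 ]
380 116 [ 0.4896 -0.0684  0.148 ]
handles
468 52 [ 0.4608 -0.0335  0.112 ]
675 52 [0.4634 0.0693 0.112 ]
132 33 [ 0.4474 -0.2006  0.112 ]
340 33 [ 0.4501 -0.0965  0.112 ]
L walls
458 145 [ 0.5111 -0.0548  0.056 ]
700 145 [0.5145 0.0891 0.056 ]
690 145 [0.5144 0.0832 0.056 ]
R walls
150 125 [ 0.4938 -0.2203  0.082 ]
406 145 [ 0.5083 -0.078   0.082 ]
bottles
[0.453  0.2221 0.082 ]
[0.5455 0.2322 0.082 ]
[0.5365 0.3215 0.124 ]
```

```bash
python3 - <<'E'
from h import *
go([.561,-.018,.24],89)
E
python3 -m inch '1 -1.3 .4 0 -.4 .2 2.5;1 -1.3 .4 0 -.4 .2 2.5;1.2 -1.3 .4 0 -.4 .2 2.5;1.2 -1 .4 0 -.4 .2 2.5;1.2 0 0 0 0 0 2.5;1 0 0 0 0 0 2.5;0 0 0 0 0 0 2.5;0 0 0 0 0 0 2.5'
python3 - <<'E'
from h import *
go([.561,-.018,.15],89)
E
```

```text
grasp pt [0.5448 0.0341 0.3153] tool x [-0.028 -0.013 -1.   ] y [ 0.023  1.    -0.014]
shift tool cm [ 7.55 -5.06  1.95] world [ 0.0162 -0.0521 -0.0753]
rotvec deg in tool [-0.3 -1.6  0.8]
time_s: 6.58
ee_pos: [0.5621, -0.0027, 0.4078]
ee_rot: [0.706, 0.003, 0.708, 0.0]
force: [0.0, 1.6, -2.2]
grip_width: 0.0285
grasp pt [ 0.5616 -0.0018  0.2438] tool x [-0.003  0.005 -1.   ] y [0.005 1.    0.005]
shift tool cm [ 9.37 -1.66 -0.03] world [-0.0006 -0.0162 -0.0938]
rotvec deg in tool [ 0.7 -0.2 -0.3]
```

```bash
python3 -m inch '.8 -.5 0 .2 0 -.1 2.5;1.2 -.5 0 .2 0 -.1 2.5;1.2 -.5 0 .2 0 -.1 2.5;1.2 -.2 0 0 0 0 2.5;1.2 0 0 0 0 0 2.5;1 0 0 0 0 0 2.5;.7 0 0 0 0 0 2.5;0 0 0 0 0 0 2.5;0 0 0 0 0 0 2.5'
python3 - <<'E'
from h import *
go([.561,-.018,.144],89)
snap('wrist','w5.png')
E
```

```text
time_s: 7.33
ee_pos: [0.5617, -0.0197, 0.3296]
ee_rot: [0.707, 0.004, 0.707, -0.005]
force: [0.7, 0.6, -2.4]
grip_width: 0.0287
grasp pt [ 0.5617 -0.0197  0.1656] tool x [-0. -0. -1.] y [ 0.013  1.    -0.   ]
shift tool cm [ 2.16  0.17 -0.07] world [-0.0007  0.0017 -0.0216]
rotvec deg in tool [ 0.3 -0.   0. ]
```

View pics/w5.png

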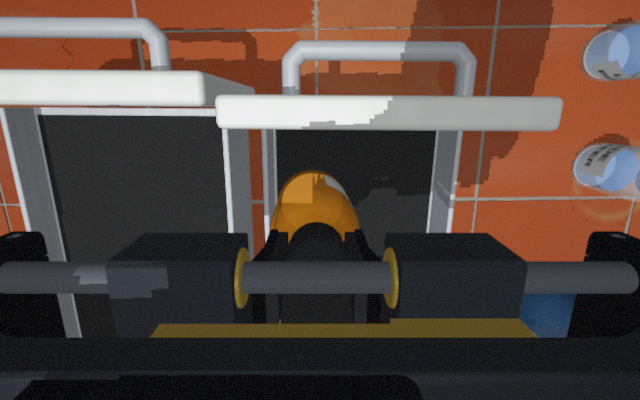

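```bash
python3 -m inch '.6 .15 0 .2 0 0 2.5;.6 .15 0 0 0 0 2.5;.5 0 0 0 0 0 2.5;.3 0 0 0 0 0 2.5;.2 0 0 0 0 0 2.5;0 0 0 0 0 0 2.5'
python3 - <<'E'
from h import *
go([.561,-.017,.144],89)
E
```

```text
time_s: 7.88
ee_pos: [0.5628, -0.0159, 0.3079]
ee_rot: [0.709, 0.006, 0.706, -0.005]
force: [-1.6, -0.1, 1.2]
grip_width: 0.0287
grasp pt [ 0.5635 -0.0157  0.1439] tool x [ 0.004  0.001 -1.   ] y [0.016 1.    0.001]
shift tool cm [-0.01 -0.13 -0.25] world [-0.0025 -0.0013  0.0001]
rotvec deg in tool [ 0.1  0.3 -0.1]
```

```bash
python3 -m inch '0 0 0 0 0 0 4;0 0 0 0 0 0 5.5;0 0 0 0 0 0 5.5;-1 0 0 0 0 0 5.5;-2 0 0 0 0 0 5.5;-2 0 0 0 0 0 5.5;-2.5 0 0 0 0 0 5.5;-2.5 0 0 0 0 0 5.5;-2 0 0 0 0 0 5.5;0 0 0 0 0 0 5.5'
python3 - <<'E'
from h import *
snap('wrist','w6.png')
go([.50,.326,.30],89)
E
```

```text
time_s: 8.72
ee_pos: [0.5617, -0.0168, 0.4383]
ee_rot: [0.709, 0.006, 0.705, -0.006]
force: [0.4, -0.1, 0.6]
grip_width: 0.0549
grasp pt [ 0.5625 -0.0168  0.2727] tool x [ 0.006  0.    -1.   ] y [0.017 1.    0.   ]
shift tool cm [-2.75 34.16 -6.83] world [-0.0625  0.3428  0.0273]
rotvec deg in tool [ 0.   0.3 -0. ]
```

View pics/w6.png

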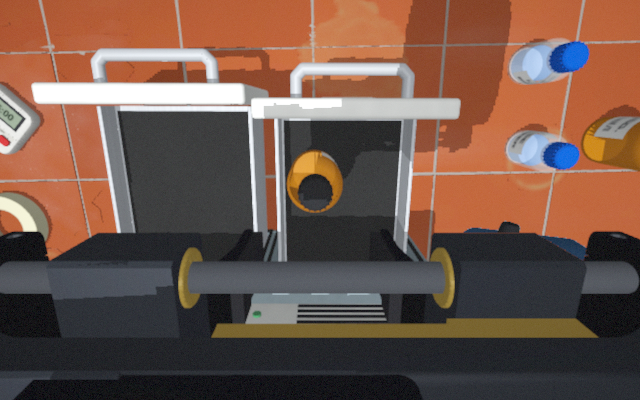

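The first amber stands upright in the left drawer (cap at 316,190). Next is the back amber.

```bash
python3 -m inch '-.3 2 0 0 .04 0 5.5;-.3 3.8 0 0 .04 0 5.5;-.3 3.8 0 0 .04 0 5.5;-.3 3.8 0 0 .04 0 5.5;-.3 3.8 0 0 .04 0 5.5;-.3 3.8 0 0 .04 0 5.5;-.3 3.8 0 0 .04 0 5.5;-.3 3.8 0 0 .04 0 5.5;-.3 3 0 0 0 0 5.5;0 1.5 0 0 0 0 5.5'
python3 -m inch '0 0 0 0 0 0 5.5;0 0 0 0 0 0 5.5'
python3 - <<'E'
from h import *
snap('wrist','w7.png')
go([.537,.328,.20],89)
crop('w7.png','c10.png',200,0,480,240,2.8)
E
```

```text
time_s: 9.6
ee_pos: [0.5677, 0.3211, 0.4622]
ee_rot: [0.706, 0.011, 0.708, -0.012]
force: [0.5, -0.2, -0.3]
grip_width: 0.0549
time_s: 9.77
ee_pos: [0.5662, 0.3264, 0.4598]
ee_rot: [0.705, 0.008, 0.709, -0.01]
force: [0.1, -0.7, 0.0]
grip_width: 0.0551
grasp pt [0.565  0.3258 0.2957] tool x [-0.007 -0.003 -1.   ] y [ 0.025  1.    -0.003]
shift tool cm [ 9.59  0.18 -2.74] world [-0.028   0.0022 -0.0957]
rotvec deg in tool [-0.4 -0.4  0.2]
```

View pics/c10.png

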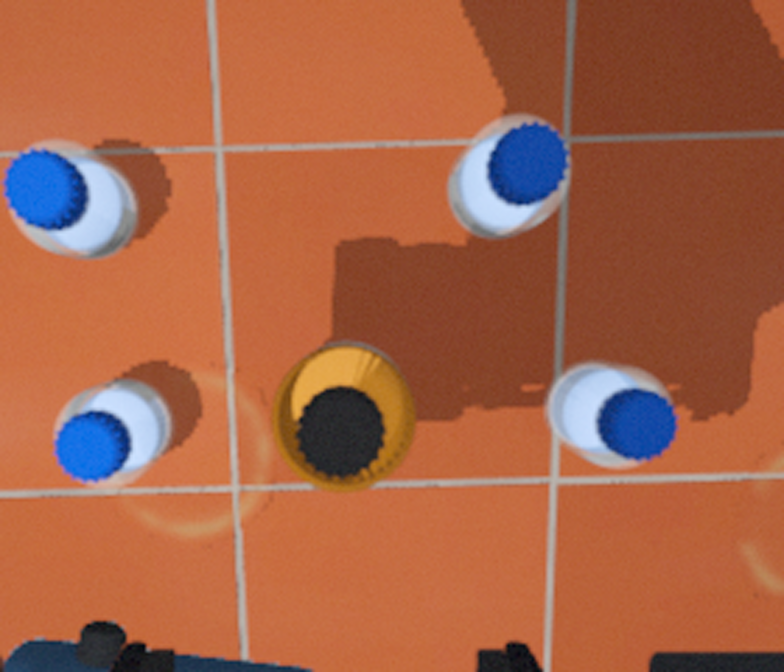

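```bash
python3 - <<'E'
from h import *
W='w7.png'
for n,u,v,z in [('Ab',340,434,.124),('Sc',45,188,.082),('Sb',529,162,.082),('Sd',93,445,.082),('Sa',637,425,.082)]:
    print(n,at_z(W,*un(u,v,200,0,2.8),z).round(4))
E
python3 -m inch '1.5 .1 -.5 -.1 -.1 0 5.5;2 .1 -.5 -.1 -.1 0 5.5;2.5 .1 -.5 -.1 -.1 0 5.5;2.5 .1 -.5 -.1 -.1 0 5.5;1.5 0 -.4 0 0 0 5.5;1 0 -.3 0 0 0 5.5;0 0 0 0 0 0 5.5;0 0 0 0 0 0 5.5'
python3 - <<'E'
from h import *
go([.537,.328,.127],89)
E
```

```text
Ab [0.5367 0.3323 0.124 ]
Sc [0.4523 0.2297 0.082 ]
Sb [0.448  0.4013 0.082 ]
Sd [0.5441 0.2387 0.082 ]
Sa [0.5416 0.4447 0.082 ]
time_s: 10.48
ee_pos: [0.5412, 0.3157, 0.3467]
ee_rot: [0.708, 0.01, 0.706, -0.014]
force: [0.8, 0.5, 0.4]
grip_width: 0.055
grasp pt [0.5417 0.3147 0.1827] tool x [ 0.003 -0.006 -1.   ] y [ 0.035  0.999 -0.006]
shift tool cm [ 5.56  1.34 -0.54] world [-0.0047  0.0133 -0.0557]
rotvec deg in tool [-1.   0.2  0.3]
```

```bash
python3 -m inch '.8 .5 -.15 -.25 0 .1 5.5;1 .5 -.15 -.25 0 .1 5.5;1 .4 -.15 -.25 0 .1 5.5;1 .2 -.1 -.25 0 0 5.5;1 .1 0 0 0 0 5.5;.6 0 0 0 0 0 5.5;0 0 0 0 0 0 5.5;0 0 0 0 0 0 5.5'
python3 - <<'E'
from h import *
snap('wrist','w8.png')
go([.5367,.332,.127],89)
E
```

```text
time_s: 11.15
ee_pos: [0.5376, 0.333, 0.2891]
ee_rot: [0.709, 0.007, 0.705, -0.006]
force: [-0.2, 0.2, -0.1]
grip_width: 0.0552
grasp pt [0.5386 0.3331 0.1252] tool x [ 0.006  0.001 -1.   ] y [0.018 1.    0.001]
shift tool cm [-0.18 -0.12 -0.19] world [-0.0019 -0.0011  0.0018]
rotvec deg in tool [-0.   0.4 -0.1]
```

View pics/w8.png

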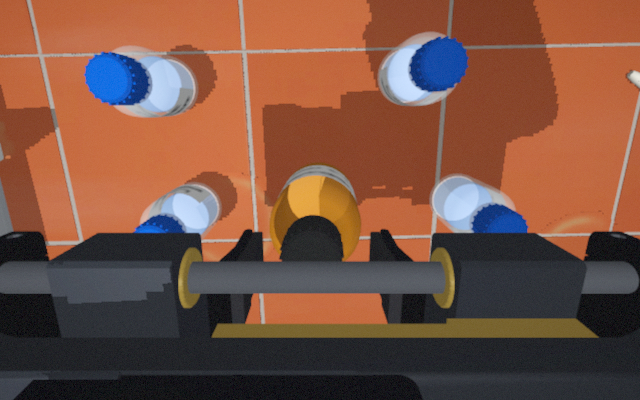

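```bash
python3 -m inch '-.2 -.1 -.1 0 0 0 5.5;0 0 0 0 0 0 2.5;0 0 0 0 0 0 2.5;0 0 0 0 0 0 2.5;0 0 0 0 0 0 2.5;0 0 0 0 0 0 2.5;0 0 0 0 0 0 2.5' 35
python3 -m inch '-1 0 0 0 .1 0 2.5;-3 0 0 0 .1 0 2.5;-3 0 0 0 .1 0 2.5;-3 0 0 0 .1 0 2.5;-3 0 0 0 0 0 2.5;-3 0 0 0 0 0 2.5;-2 0 0 0 0 0 2.5;0 0 0 0 0 0 2.5;0 0 0 0 0 0 2.5'
python3 - <<'E'
from h import *
go([.561,.052,.30],89)
E
```

```text
time_s: 11.78
ee_pos: [0.5372, 0.3314, 0.2937]
ee_rot: [0.71, 0.008, 0.704, -0.006]
force: [-0.1, -0.3, -0.4]
grip_width: 0.0287
time_s: 12.53
ee_pos: [0.5348, 0.3298, 0.4826]
ee_rot: [0.705, 0.006, 0.709, -0.008]
force: [-0.8, -0.4, -4.2]
grip_width: 0.0287
grasp pt [0.534  0.3295 0.3186] tool x [-0.005 -0.002 -1.   ] y [ 0.019  1.    -0.002]
shift tool cm [  1.9  -27.69   3.24] world [ 0.027  -0.2775 -0.0186]
rotvec deg in tool [-0.1 -0.3  0.1]
```

```bash
python3 -m inch '-.1 -1.5 .3 0 -.05 0 2.5;-.1 -3 .4 0 -.05 0 2.5;-.1 -3 .4 0 -.05 0 2.5;-.1 -3 .4 0 -.05 0 2.5;-.1 -3 .4 0 -.05 0 2.5;-.1 -3 .4 0 -.05 0 2.5;-.1 -3 .4 0 -.05 0 2.5;-.1 -3 .4 0 0 0 2.5;-.1 -2.5 .2 0 0 0 2.5;0 -1.5 0 0 0 0 2.5'
python3 -m inch '0 0 0 0 0 0 2.5;0 0 0 0 0 0 2.5'
python3 - <<'E'
from h import *
snap('wrist','w9.png')
go([.561,.052,.24],89)
E
```

```text
time_s: 13.37
ee_pos: [0.5606, 0.052, 0.4764]
ee_rot: [0.7, 0.0, 0.714, -0.008]
force: [-0.1, -0.3, -2.5]
grip_width: 0.0285
time_s: 13.53
ee_pos: [0.5598, 0.0455, 0.4738]
ee_rot: [0.698, 0.003, 0.716, -0.012]
force: [-0.7, 0.6, -3.0]
grip_width: 0.0289
grasp pt [0.5556 0.0432 0.3098] tool x [-0.025 -0.013 -1.   ] y [ 0.021  1.    -0.014]
shift tool cm [6.95 0.99 0.69] world [ 0.0054  0.0088 -0.0698]
rotvec deg in tool [-0.2 -1.4  0.8]
```

View pics/w9.png

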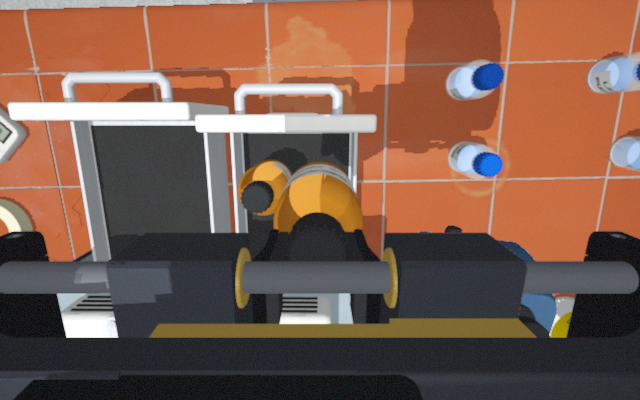

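```bash
python3 - <<'E'
from h import *
print(at_z('w9.png',256,198,.140), at_z('w6.png',316,193,.140))
E
python3 -m inch '.6 .5 .2 0 -.4 .2 2.5;1 .4 .2 0 -.4 .2 2.5;1.2 .1 .1 0 -.4 .2 2.5;1.2 0 0 0 -.2 .2 2.5;1 0 0 0 0 0 2.5;.5 0 0 0 0 0 2.5;0 0 0 0 0 0 2.5;0 0 0 0 0 0 2.5'
python3 - <<'E'
from h import *
go([.561,.051,.1457],89)
E
```

```text
[ 0.56436664 -0.01557262  0.14      ] [ 0.5636787  -0.01538172  0.14      ]
time_s: 14.25
ee_pos: [0.5638, 0.0655, 0.41]
ee_rot: [0.706, 0.004, 0.708, -0.002]
force: [0.1, 0.1, -2.3]
grip_width: 0.028
grasp pt [0.5632 0.0659 0.246 ] tool x [-0.004  0.002 -1.   ] y [0.008 1.    0.002]
shift tool cm [10.03 -1.51 -0.17] world [-0.0022 -0.0149 -0.1003]
rotvec deg in tool [ 0.5 -0.2 -0.1]
```

```bash
python3 -m inch '.6 -.5 0 .2 0 0 2.5;1 -.5 0 .2 0 0 2.5;1.2 -.4 0 .1 0 0 2.5;1.2 0 0 0 0 0 2.5;1.2 0 0 0 0 0 2.5;1 0 0 0 0 0 2.5;.6 0 0 0 0 0 2.5;0 0 0 0 0 0 2.5;0 0 0 0 0 0 2.5'
python3 - <<'E'
from h import *
snap('wrist','w10.png')
go([.561,.051,.1457],89)
E
```

```text
time_s: 15.0
ee_pos: [0.5641, 0.0474, 0.3381]
ee_rot: [0.707, 0.008, 0.707, -0.007]
force: [-0.6, -0.3, -2.5]
grip_width: 0.0285
grasp pt [0.5642 0.0478 0.1742] tool x [ 0.001  0.002 -1.   ] y [0.022 1.    0.002]
shift tool cm [ 2.85  0.31 -0.33] world [-0.0032  0.0032 -0.0285]
rotvec deg in tool [-0.2  0.  -0.1]
```

View pics/w10.png

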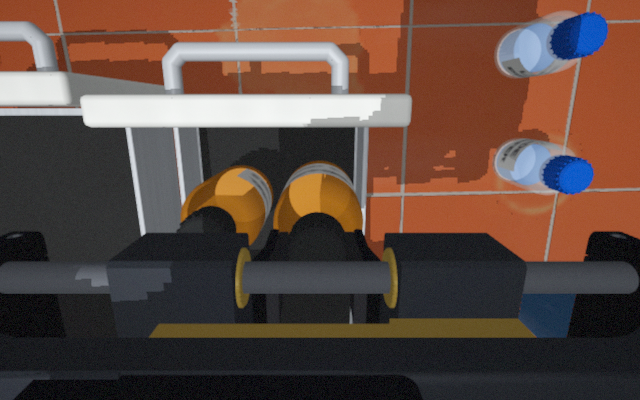

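```bash
python3 -m inch '.6 .1 -.1 0 0 0 2.5;.7 .1 -.1 0 0 0 2.5;.6 .1 -.1 0 0 0 2.5;.5 0 0 0 0 0 2.5;.4 0 0 0 0 0 2.5;.2 0 0 0 0 0 2.5;0 0 0 0 0 0 2.5'
python3 - <<'E'
from h import *
go([.561,.051,.1457],89)
E
```

```text
time_s: 15.63
ee_pos: [0.5629, 0.0507, 0.3099]
ee_rot: [0.71, 0.009, 0.704, -0.006]
force: [-0.1, 0.4, -2.2]
grip_width: 0.0282
grasp pt [0.5645 0.0513 0.1459] tool x [ 0.01   0.004 -1.   ] y [0.021 1.    0.004]
shift tool cm [ 0.01 -0.04 -0.35] world [-0.0035 -0.0003 -0.0002]
rotvec deg in tool [-0.2  0.5 -0.2]
```

Not touching yet, so I'll go down a little more.

```bash
python3 -m inch '.15 0 0 0 .2 0 2.5;.15 0 0 0 0 0 2.5;0 0 0 0 0 0 2.5'
```

```text
time_s: 15.88
ee_pos: [0.5646, 0.05, 0.3099]
ee_rot: [0.711, 0.01, 0.703, -0.006]
force: [0.1, -0.1, -2.9]
grip_width: 0.0285
```

```bash
python3 -m inch '.4 0 0 0 .3 0 2.5;.3 0 0 0 .3 0 2.5;0 0 0 0 0 0 2.5'
python3 - <<'E'
from h import *
go([.561,.051,.1457],89)
E
```

```text
time_s: 16.13
ee_pos: [0.5685, 0.0485, 0.3101]
ee_rot: [0.713, 0.011, 0.701, -0.006]
force: [-1.1, 0.1, -3.4]
grip_width: 0.0281
grasp pt [0.5711 0.0497 0.1461] tool x [ 0.016  0.007 -1.   ] y [0.024 1.    0.008]
shift tool cm [ 0.03  0.11 -1.01] world [-0.0101  0.0013 -0.0004]
rotvec deg in tool [-0.4  0.9 -0.4]
```

Run:
```python
from h import *
s=ctrl.get_state(); print(s['joint_pos'].round(3), s['joint_efforts'].round(1),s['force'],s['wrist_torque'])
snap('scene','sc3.png'); crop('sc3.png','c11.png',200,20,440,300,2.1)
```

```text
[-0.562  0.293  0.471  1.757 -0.153  1.109  1.505] [  0.2 -53.2   6.4 -38.    0.   -0.    0. ] [-1.09901359  0.10045838 -3.41794289] [-0.01362915  0.0123089  -0.00223788]
```

View pics/c11.png

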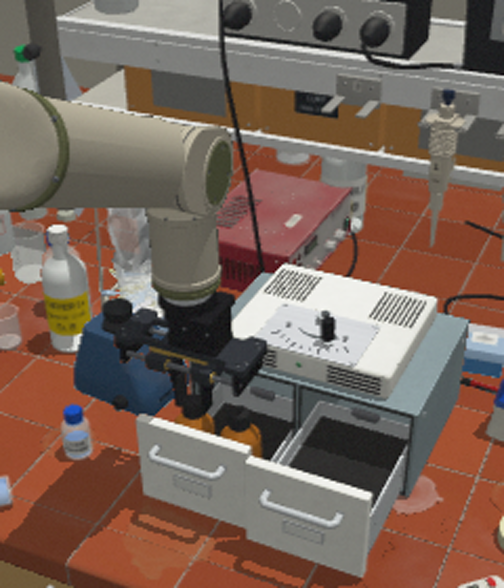

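Run:
```python
from h import *
snap('side','sd3.png'); crop('sd3.png','c12.png',100,60,420,300,2.5)
```

```text
(no output)
```

View pics/c12.png

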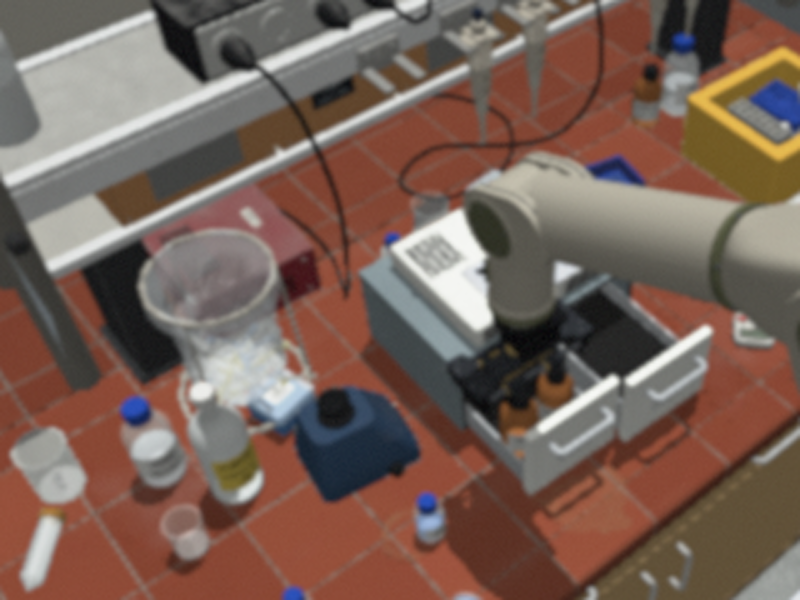

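View pics/sc3.png

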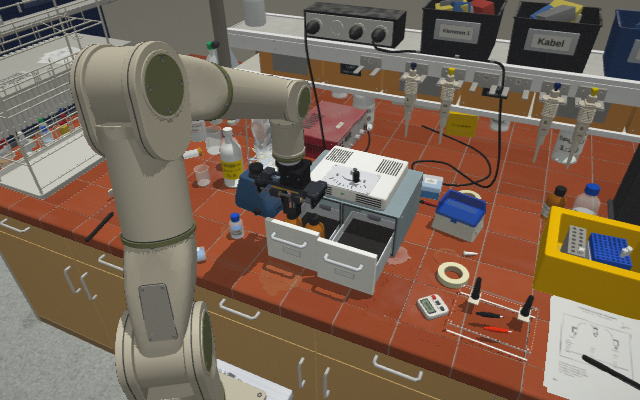

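View pics/sd3.png

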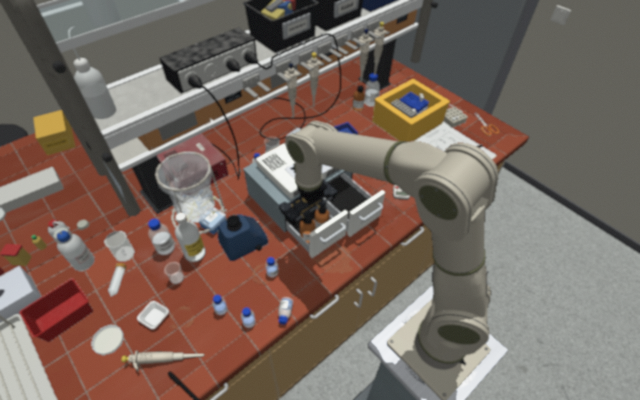

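```bash
python3 -m inch '.4 0 0 0 0 0 2.5;.4 0 0 0 0 0 2.5;.4 0 0 0 0 0 2.5'
python3 - <<'E'
from h import *
s=ctrl.get_state(); print(s['joint_pos'].round(3), s['joint_efforts'].round(1),s['force'],s['wrist_torque'])
go([.561,.051,.1457],89)
E
```

```text
time_s: 16.48
ee_pos: [0.5739, 0.0467, 0.3089]
ee_rot: [0.72, 0.013, 0.694, -0.005]
force: [-1.7, -1.7, 28.8]
grip_width: 0.0284
[-0.557  0.299  0.472  1.754 -0.158  1.087  1.51 ] [ -1.2 -37.    3.1 -24.7  -0.3  -0.6  -0.1] [-1.66212575 -1.70851462 28.83416256] [-0.18468406  0.54529797  0.03705422]
grasp pt [0.5799 0.0484 0.145 ] tool x [ 0.037  0.01  -0.999] y [0.026 1.    0.011]
shift tool cm [-0.14  0.22 -1.9 ] world [-0.0189  0.0026  0.0007]
rotvec deg in tool [-0.5  2.1 -0.6]
```

```bash
python3 -m inch '-.5 0 -.2 0 .5 -.1 2.5;-.3 0 -.3 0 .5 -.2 2.5;0 0 -.3 0 .5 -.2 2.5;0 0 0 0 .5 0 2.5;0 0 0 0 0 0 2.5'
python3 - <<'E'
from h import *
s=ctrl.get_state(); print(s['joint_pos'].round(3), s['joint_efforts'].round(1),s['force'],s['wrist_torque'])
go([.561,.051,.1457],89)
E
```

```text
time_s: 16.9
ee_pos: [0.564, 0.0473, 0.3152]
ee_rot: [0.706, 0.009, 0.709, -0.008]
force: [1.0, 0.1, -3.1]
grip_width: 0.0282
[-0.565  0.286  0.473  1.755 -0.144  1.139  1.498] [  0.1 -52.    6.1 -37.3   0.1   0.3  -0. ] [ 0.95968311  0.123313   -3.14349996] [ 0.05048231 -0.03857159  0.01357216]
grasp pt [0.5633 0.0475 0.1512] tool x [-0.004  0.001 -1.   ] y [0.025 1.    0.001]
shift tool cm [ 0.55  0.35 -0.24] world [-0.0023  0.0035 -0.0055]
rotvec deg in tool [-0.4 -0.2 -0.1]
```

```bash
python3 -m inch '.2 .2 0 -.2 0 0 2.5;.25 .2 0 -.2 0 0 2.5;.25 .1 0 0 0 0 2.5;0 0 0 0 0 0 2.5'
python3 - <<'E'
from h import *
snap('wrist','w11.png')
s=ctrl.get_state(); print(s['force'],s['wrist_torque'])
go([.561,.051,.1457],89)
E
```

```text
time_s: 17.23
ee_pos: [0.5657, 0.0515, 0.3102]
ee_rot: [0.707, 0.006, 0.707, -0.006]
force: [0.3, 0.4, -2.9]
grip_width: 0.0284
[ 0.46837419  0.28783873 -3.56562491] [-0.02092782 -0.06252537 -0.02237764]
grasp pt [0.5656 0.0516 0.1459] tool x [ 0.  0. -1.] y [0.018 1.    0.   ]
shift tool cm [ 0.02 -0.07 -0.45] world [-0.0046 -0.0006 -0.0002]
rotvec deg in tool [-0.  0. -0.]
```

View pics/w11.png

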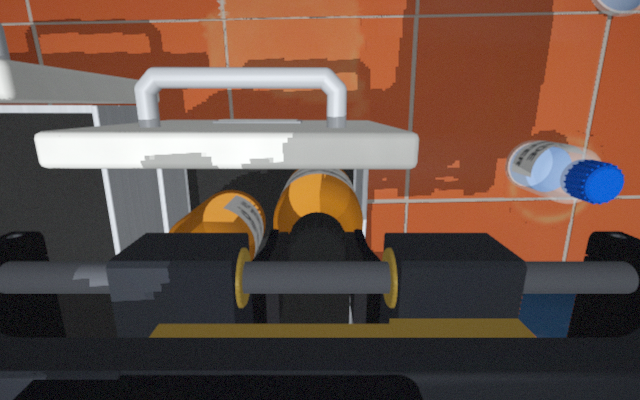

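Run:
```python
from h import *
W='w11.png'
for u,v in [(45,166),(230,166),(412,166),(45,134),(412,134)]: print(at_z(W,u,v,.148).round(4))
print(at_z('w10.png',87,126,.148).round(4),at_z('w10.png',408,126,.148).round(4))
```

```text
[ 0.5171 -0.0615  0.148 ]
[0.5186 0.0171 0.148 ]
[0.52   0.0944 0.148 ]
[ 0.5038 -0.0584  0.148 ]
[0.5066 0.0937 0.148 ]
[ 0.5    -0.0622  0.148 ] [0.5035 0.0958 0.148 ]
```

```bash
python3 -m inch '.15 0 0 0 0 0 2.5;0 0 0 0 0 0 2.5'
python3 -m inch '.15 0 0 0 0 0 2.5;0 0 0 0 0 0 2.5'
```

```text
time_s: 17.45
ee_pos: [0.5664, 0.0514, 0.3098]
ee_rot: [0.708, 0.006, 0.706, -0.006]
force: [0.0, -0.6, -0.3]
grip_width: 0.0282
time_s: 17.62
ee_pos: [0.5672, 0.0512, 0.3098]
ee_rot: [0.709, 0.007, 0.705, -0.006]
force: [0.2, -0.1, -0.3]
grip_width: 0.0286
```

```bash
python3 -m inch '0 0 0 0 0 0 4;0 0 0 0 0 0 5;0 0 0 0 0 0 5;-1 0 0 0 0 0 5;-2 0 0 0 0 0 5;-3 0 0 0 0 0 5;-3 0 0 0 0 0 5;-3 0 0 0 0 0 5;-2 0 0 0 0 0 5;0 0 0 0 0 0 5'
python3 - <<'E'
from h import *
snap('wrist','w12.png')
snap('side','sd4.png');crop('sd4.png','c13.png',190,230,330,340,5)
go([.50,.326,.30],89)
E
```

```text
time_s: 18.45
ee_pos: [0.5647, 0.0527, 0.455]
ee_rot: [0.707, 0.005, 0.708, -0.006]
force: [1.6, 1.0, 0.9]
grip_width: 0.0502
grasp pt [0.5635 0.0525 0.2873] tool x [-0.005 -0.002 -1.   ] y [ 0.016  1.    -0.002]
shift tool cm [-1.29 27.24 -6.8 ] world [-0.0635  0.2735  0.0127]
rotvec deg in tool [ 0.1 -0.3  0.1]
```

View pics/w12.png

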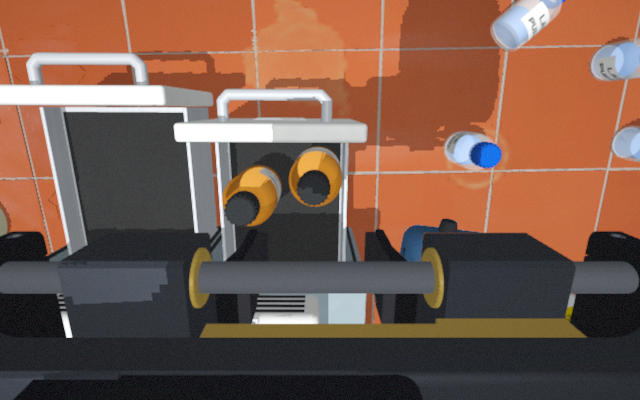

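View pics/c13.png

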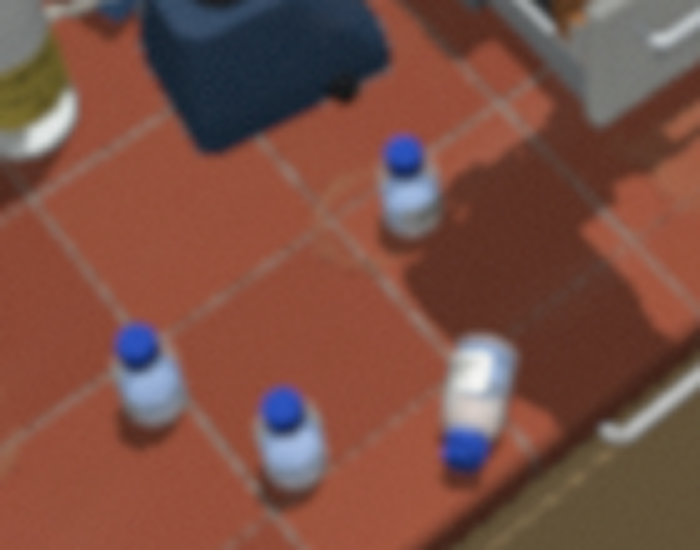

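Run:
```python
from h import *
for u,v in [(250,215),(218,225),(325,232)]:
    for z in (0,.03,.1): print(u,v,at_z('w1.png',u,v,z).round(3))
print(tri([('w1.png',250,215),('side0.png',*un(350,15,200,245,6))]))
go([.5445,.2385,.20],89)
```

```text
250 215 [0.649 0.215 0.   ]
250 215 [0.64  0.222 0.03 ]
250 215 [0.617 0.237 0.1  ]
218 225 [0.663 0.165 0.   ]
218 225 [0.653 0.175 0.03 ]
218 225 [0.628 0.197 0.1  ]
325 232 [0.681 0.327 0.   ]
325 232 [0.669 0.327 0.03 ]
325 232 [0.642 0.326 0.1  ]
[0.63459849 0.22598672 0.04590284]
grasp pt [0.5635 0.0525 0.2873] tool x [-0.005 -0.002 -1.   ] y [ 0.016  1.    -0.002]
shift tool cm [ 8.7  18.58 -2.15] world [-0.019   0.186  -0.0873]
rotvec deg in tool [ 0.1 -0.3  0.1]
```

```bash
python3 -m inch '0 1.5 -.2 0 0 0 5;0 3 -.3 0 0 0 5;0 3 -.3 0 -.1 0 5;.5 3 -.3 0 -.1 0 5;1 3 -.3 0 -.1 0 5;1.5 3 -.3 0 0 0 5;1.5 1.5 -.3 0 0 0 5;1 .5 0 0 0 0 5;0 0 0 0 0 0 5;0 0 0 0 0 0 5'
python3 - <<'E'
from h import *
snap('wrist','w13.png')
go([.5445,.2385,.087],89)
E
```

```text
time_s: 19.38
ee_pos: [0.5436, 0.2432, 0.3807]
ee_rot: [0.701, 0.003, 0.713, -0.011]
force: [0.4, -0.4, 0.5]
grip_width: 0.05
grasp pt [0.5409 0.2409 0.2168] tool x [-0.017 -0.011 -1.   ] y [ 0.021  1.    -0.011]
shift tool cm [12.97 -0.09  0.59] world [ 0.0036 -0.0024 -0.1298]
rotvec deg in tool [-0.2 -1.   0.7]
```

View pics/w13.png

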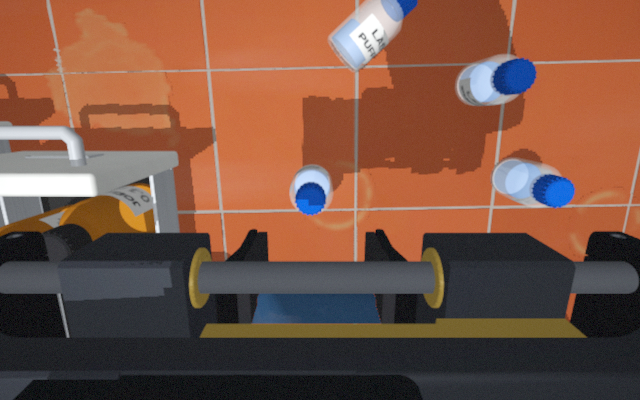

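```bash
python3 - <<'E'
from h import *
print(at_z('w13.png',311,199,.082),'lying base/cap',at_z('w13.png',347,52,.021),at_z('w13.png',407,3,.021))
E
python3 -m inch '1.2 -.1 .1 0 -.3 .2 5;1.8 -.1 .1 0 -.3 .2 5;2 -.1 .1 0 -.3 .2 5;2 0 .1 0 0 0 5;1.8 0 0 0 0 0 5;1.5 0 0 0 0 0 5;.8 0 0 0 0 0 5;0 0 0 0 0 0 5;0 0 0 0 0 0 5'
python3 - <<'E'
from h import *
go([.5445,.2385,.087],89)
snap('wrist','w14.png')
E
```

```text
[0.54379778 0.23678422 0.082     ] lying base/cap [0.41791141 0.27201982 0.021     ] [0.37789418 0.32618491 0.021     ]
time_s: 20.18
ee_pos: [0.5544, 0.2243, 0.2748]
ee_rot: [0.711, 0.015, 0.703, -0.014]
force: [-0.0, -0.4, 0.9]
grip_width: 0.0497
grasp pt [0.5564 0.2246 0.1108] tool x [ 0.013  0.001 -1.   ] y [0.041 0.999 0.002]
shift tool cm [ 2.37  1.34 -1.28] world [-0.0119  0.0139 -0.0238]
rotvec deg in tool [-1.4  0.7 -0.1]
```

View pics/w14.png

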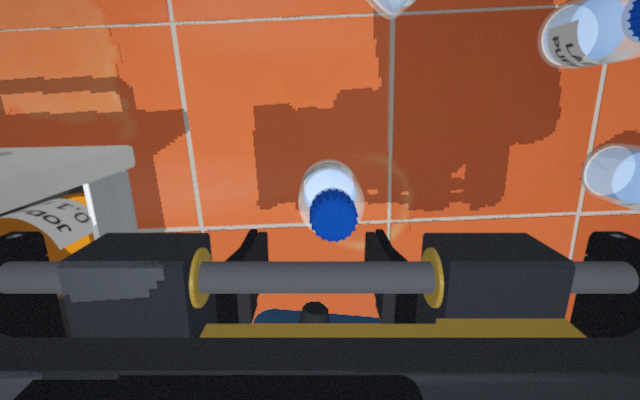

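```bash
python3 -m inch '.3 .5 -.4 -.5 .2 0 5;.4 .5 -.4 -.5 .2 0 5;.6 .3 -.3 -.4 .2 0 5;.6 .1 -.1 0 0 0 5;.4 0 0 0 0 0 5;0 0 0 0 0 0 5;0 0 0 0 0 0 5'
python3 - <<'E'
from h import *
go([.5440,.2375,.087],89)
snap('wrist','w15.png')
E
```

```text
time_s: 20.82
ee_pos: [0.5423, 0.2415, 0.2531]
ee_rot: [0.709, 0.006, 0.705, -0.003]
force: [0.7, 0.6, -0.4]
grip_width: 0.05
grasp pt [0.5432 0.2423 0.0891] tool x [ 0.005  0.005 -1.   ] y [0.012 1.    0.005]
shift tool cm [ 0.21 -0.48  0.08] world [ 0.0008 -0.0048 -0.0021]
rotvec deg in tool [ 0.3  0.3 -0.3]
```

View pics/w15.png

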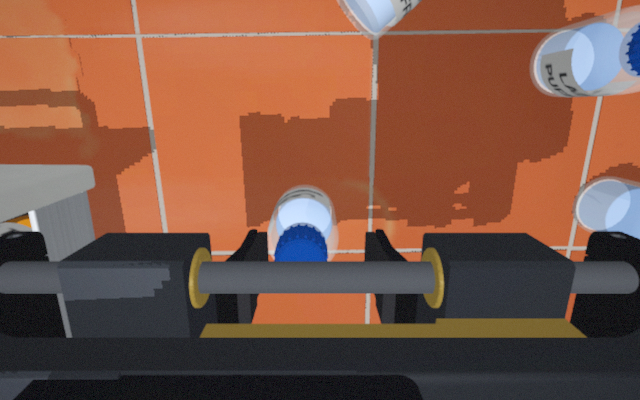

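```bash
python3 -m inch '.1 -.5 0 0 0 0 5;.1 -.15 0 0 0 0 5;0 0 0 0 0 0 2;0 0 0 0 0 0 2;0 0 0 0 0 0 2;0 0 0 0 0 0 2;0 0 0 0 0 0 2;0 0 0 0 0 0 2' 25
python3 -m inch '-1 0 0 0 0 0 2;-3 0 0 0 0 0 2;-3 0 0 0 0 0 2;-3 0 0 0 0 0 2;-3 0 0 0 0 0 2;-3 0 0 0 0 0 2;-3 0 0 0 0 0 2;-1.5 0 0 0 0 0 2;0 0 0 0 0 0 2'
python3 - <<'E'
from h import *
go([.588,-.118,.30],89)
snap('wrist','w16.png')
E
```

```text
time_s: 21.53
ee_pos: [0.543, 0.2332, 0.2516]
ee_rot: [0.709, 0.007, 0.705, -0.003]
force: [0.1, -0.2, -1.1]
grip_width: 0.0257
time_s: 22.28
ee_pos: [0.5397, 0.2312, 0.4696]
ee_rot: [0.708, 0.006, 0.706, -0.004]
force: [1.1, -0.9, -0.9]
grip_width: 0.0258
grasp pt [0.5403 0.2316 0.3056] tool x [ 0.003  0.003 -1.   ] y [0.015 1.    0.003]
shift tool cm [  0.48 -34.89   5.29] world [ 0.0477 -0.3496 -0.0056]
rotvec deg in tool [ 0.1  0.2 -0.2]
```

View pics/w16.png

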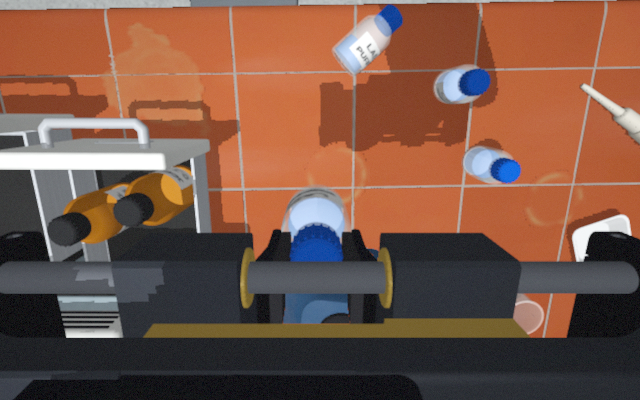

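```bash
python3 -m inch '-.1 -1.8 .3 0 0 0 2;-.1 -3.6 .5 0 -.1 0 2;-.1 -3.7 .5 0 -.1 0 2;-.1 -3.7 .5 0 -.1 0 2;-.1 -3.7 .5 0 -.1 0 2;-.1 -3.7 .5 0 -.1 0 2;-.1 -3.7 .5 0 -.1 0 2;-.1 -3.7 .5 0 -.1 0 2;-.1 -3.5 .5 0 -.1 0 2;0 -2 .3 0 0 0 2'
python3 -m inch '0 -.8 0 0 0 0 2;0 0 0 0 0 0 2;0 0 0 0 0 0 2'
python3 - <<'E'
from h import *
go([.588,-.118,.24],89)
snap('wrist','w17.png')
E
```

```text
time_s: 23.17
ee_pos: [0.5797, -0.1062, 0.4611]
ee_rot: [0.706, -0.0, 0.708, -0.0]
force: [-0.2, -0.4, -0.6]
grip_width: 0.0258
time_s: 23.42
ee_pos: [0.5783, -0.1198, 0.457]
ee_rot: [0.704, 0.002, 0.71, -0.004]
force: [0.4, 1.2, -0.8]
grip_width: 0.0259
grasp pt [ 0.5768 -0.1201  0.293 ] tool x [-0.009 -0.002 -1.   ] y [ 0.009  1.    -0.002]
shift tool cm [5.29 0.23 1.17] world [ 0.0112  0.0021 -0.053 ]
rotvec deg in tool [ 0.5 -0.5  0.1]
```

View pics/w17.png

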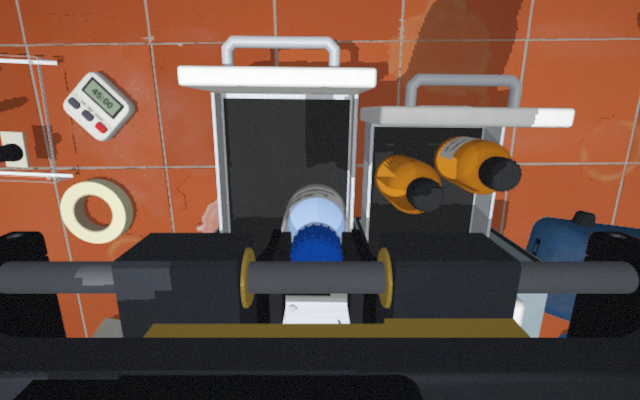

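```bash
python3 - <<'E'
from h import *
W='w17.png'
for u,v in [(181,87),(376,87),(364,124),(572,124)]: print(at_z(W,u,v,.148).round(4))
for u,v in [(226,110),(350,110),(356,150)]: print(at_z(W,u,v,.082).round(4))
E
python3 -m inch '.8 .1 .3 .1 -.1 0 2;1.2 .1 .3 .1 -.1 0 2;1.2 .1 .2 .1 -.1 0 2;1.2 0 .2 0 0 0 2;1 0 0 0 0 0 2;.8 0 0 0 0 0 2;0 0 0 0 0 0 2;0 0 0 0 0 0 2'
python3 - <<'E'
from h import *
go([.588,-.118,.1456],89)
E
```

```text
[ 0.4881 -0.2285  0.148 ]
[ 0.4896 -0.0694  0.148 ]
[ 0.519  -0.0784  0.148 ]
[0.5206 0.0954 0.148 ]
[ 0.5065 -0.2103  0.082 ]
[ 0.5076 -0.084   0.082 ]
[ 0.5483 -0.0771  0.082 ]
time_s: 24.13
ee_pos: [0.5899, -0.1056, 0.3854]
ee_rot: [0.705, 0.001, 0.71, 0.001]
force: [-0.1, -0.6, -0.7]
grip_width: 0.0261
grasp pt [ 0.5887 -0.1054  0.2214] tool x [-0.007  0.002 -1.   ] y [0.    1.    0.002]
shift tool cm [ 7.58 -1.27 -0.01] world [-0.0007 -0.0126 -0.0758]
rotvec deg in tool [ 1.  -0.4 -0.1]
```

```bash
python3 -m inch '.6 -.5 0 .3 -.1 0 2;1 -.4 0 .3 -.1 0 2;1 -.3 0 .2 0 0 2;1 0 0 0 0 0 2;.9 0 0 0 0 0 2;.7 0 0 0 0 0 2;.4 0 0 0 0 0 2;0 0 0 0 0 0 2;0 0 0 0 0 0 2'
python3 - <<'E'
from h import *
go([.588,-.118,.1456],89)
E
```

```text
time_s: 24.88
ee_pos: [0.5894, -0.1199, 0.3238]
ee_rot: [0.706, 0.007, 0.708, -0.006]
force: [-0.5, -0.3, -1.2]
grip_width: 0.0259
grasp pt [ 0.589  -0.1197  0.1598] tool x [-0.002  0.001 -1.   ] y [0.017 1.    0.001]
shift tool cm [ 1.42  0.17 -0.1 ] world [-0.001   0.0017 -0.0142]
rotvec deg in tool [ 0.  -0.1 -0.1]
```

```bash
python3 -m inch '.5 .1 0 0 0 0 2;.5 .1 0 0 0 0 2;.3 0 0 0 0 0 2;.1 0 0 0 0 0 2;0 0 0 0 0 0 2'
python3 - <<'E'
from h import *
s=ctrl.get_state();print(s['force'],s['wrist_torque']);go([.588,-.118,.1456],89)
snap('wrist','w18.png')
E
```

```text
time_s: 25.3
ee_pos: [0.5899, -0.1173, 0.3095]
ee_rot: [0.707, 0.006, 0.707, -0.005]
force: [0.5, 0.2, -0.2]
grip_width: 0.026
[ 0.49781951  0.23848199 -0.18583895] [-0.05646568  0.00548758 -0.0138429 ]
grasp pt [ 0.5898 -0.117   0.1455] tool x [-0.     0.001 -1.   ] y [0.016 1.    0.001]
shift tool cm [-0.01 -0.1  -0.18] world [-0.0018 -0.001   0.0001]
rotvec deg in tool [ 0.1 -0.  -0.1]
```

View pics/w18.png

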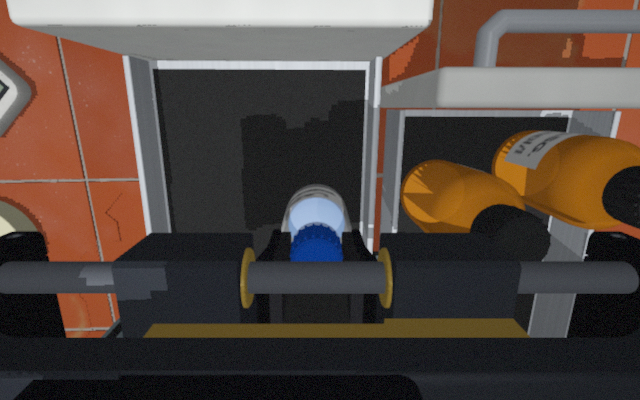

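```bash
python3 -m inch '0 0 0 0 0 0 3.5;0 0 0 0 0 0 5;0 0 0 0 0 0 5;-1 0 0 0 0 0 5;-2 0 0 0 0 0 5;-3 0 0 0 0 0 5;-3 0 0 0 0 0 5;-3 0 0 0 0 0 5;-2 0 0 0 0 0 5;0 0 0 0 0 0 5'
python3 - <<'E'
from h import *
snap('wrist','w19.png')
go([.5416,.44,.28],89)
E
```

```text
time_s: 26.18
ee_pos: [0.5889, -0.1182, 0.4611]
ee_rot: [0.707, 0.007, 0.707, -0.006]
force: [1.2, -0.5, 0.0]
grip_width: 0.0501
grasp pt [ 0.5888 -0.1181  0.2956] tool x [ 0.     0.001 -1.   ] y [0.018 1.    0.001]
shift tool cm [ 1.6  55.72 -5.73] world [-0.0472  0.5581 -0.0156]
rotvec deg in tool [-0.  0. -0.]
```

View pics/w19.png

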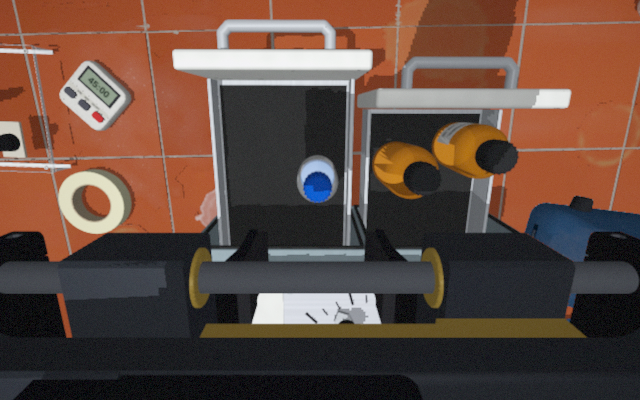

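The small bottle stands upright on the right drawer's floor (cap at 318,186). Next is the far-left small bottle.

```bash
python3 -m inch '0 2 -.2 0 0 0 5;0 4 -.4 0 0 0 5;0 4 -.4 0 0 0 5;0 4 -.4 0 0 0 5;0 4 -.4 0 0 0 5;0 4 -.4 0 0 0 5;0 4 -.4 0 0 0 5;0 4 -.4 0 0 0 5;0 4 -.4 0 0 0 5;0 4 -.4 0 0 0 5'
python3 - <<'E'
from h import *
go([.5416,.43,.28],89)
E
```

```text
time_s: 27.07
ee_pos: [0.5573, 0.2642, 0.4544]
ee_rot: [0.706, 0.012, 0.708, -0.016]
force: [0.9, 0.5, 0.5]
grip_width: 0.0503
grasp pt [0.5566 0.2633 0.2904] tool x [-0.004 -0.006 -1.   ] y [ 0.04   0.999 -0.006]
shift tool cm [ 0.96 16.6  -2.17] world [-0.015   0.1667 -0.0104]
rotvec deg in tool [-1.3 -0.2  0.3]
```

```bash
python3 -m inch '0 3.5 -.4 -.3 0 0 5;.3 3 -.4 -.3 0 0 5;.3 3 -.4 -.3 0 0 5;.5 2.5 -.3 -.2 0 0 5;.5 1.5 -.3 0 0 0 5;.5 .5 0 0 0 0 5;0 0 0 0 0 0 5;0 0 0 0 0 0 5'
python3 - <<'E'
from h import *
snap('wrist','w20.png')
go([.5416,.4445,.087],89)
E
```

```text
time_s: 27.73
ee_pos: [0.5365, 0.4207, 0.4232]
ee_rot: [0.702, -0.001, 0.712, -0.006]
force: [0.2, -0.4, 0.3]
grip_width: 0.0496
grasp pt [0.5345 0.4185 0.2592] tool x [-0.014 -0.01  -1.   ] y [ 0.009  1.    -0.01 ]
shift tool cm [17.18  2.79  0.93] world [ 0.0071  0.026  -0.1722]
rotvec deg in tool [ 0.5 -0.8  0.6]
```

View pics/w20.png

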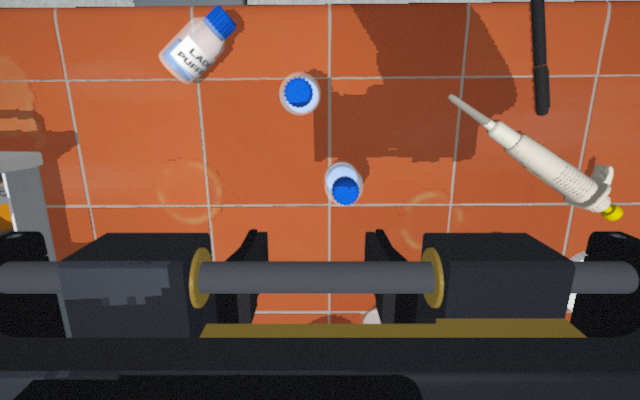

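```bash
python3 - <<'E'
from h import *
for u,v in [(345,190),(298,93)]: print(at_z('w20.png',u,v,.082))
print(at_z('w20.png',183,66,.021),at_z('w20.png',220,20,.021))
E
python3 -m inch '1.5 .5 .1 .1 -.2 .2 5;2.2 .5 .1 .1 -.2 .2 5;2.2 .5 .1 .1 -.2 .1 5;2.2 .4 .1 0 0 0 5;2.2 .3 0 0 0 0 5;1.8 .1 0 0 0 0 5;1.2 0 0 0 0 0 5;0 0 0 0 0 0 5;0 0 0 0 0 0 5'
python3 - <<'E'
from h import *
snap('wrist','w21.png')
go([.5416,.4445,.087],89)
E
```

```text
[0.53977149 0.44674711 0.082     ]
[0.44879551 0.40276128 0.082     ]
[0.41703433 0.27680974 0.021     ] [0.37282321 0.31993254 0.021     ]
time_s: 28.53
ee_pos: [0.5505, 0.4262, 0.2938]
ee_rot: [0.71, 0.013, 0.704, -0.013]
force: [0.2, 0.0, -0.0]
grip_width: 0.05
grasp pt [0.5522 0.4262 0.13  ] tool x [ 0.009  0.001 -1.   ] y [0.037 0.999 0.001]
shift tool cm [ 4.29  1.79 -1.16] world [-0.0106  0.0183 -0.043 ]
rotvec deg in tool [-1.1  0.5 -0. ]
```

View pics/w21.png

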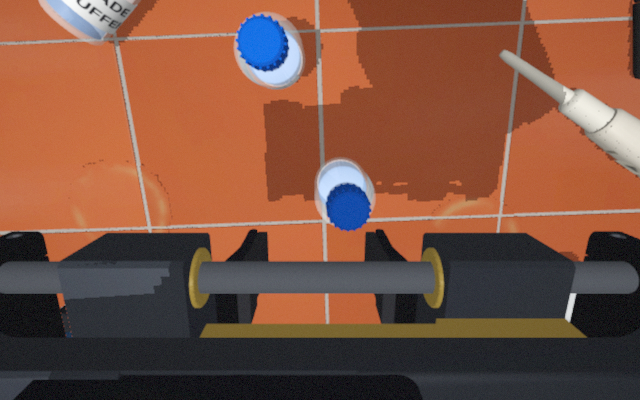

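```bash
python3 -m inch '.6 .6 -.4 -.4 .2 0 5;.9 .5 -.4 -.4 .2 0 5;.9 .4 -.2 -.3 0 0 5;.9 .2 0 0 0 0 5;.6 0 0 0 0 0 5;.3 0 0 0 0 0 5;0 0 0 0 0 0 5;0 0 0 0 0 0 5'
python3 - <<'E'
from h import *
snap('wrist','w22.png')
go([.5410,.4450,.087],89)
E
```

```text
time_s: 29.25
ee_pos: [0.5407, 0.4463, 0.2514]
ee_rot: [0.709, 0.007, 0.705, -0.004]
force: [-0.6, 0.0, 0.5]
grip_width: 0.0495
grasp pt [0.5415 0.447  0.0874] tool x [ 0.005  0.005 -1.   ] y [0.015 1.    0.005]
shift tool cm [ 0.04 -0.2  -0.05] world [-0.0005 -0.002  -0.0004]
rotvec deg in tool [ 0.1  0.3 -0.3]
```

View pics/w22.png

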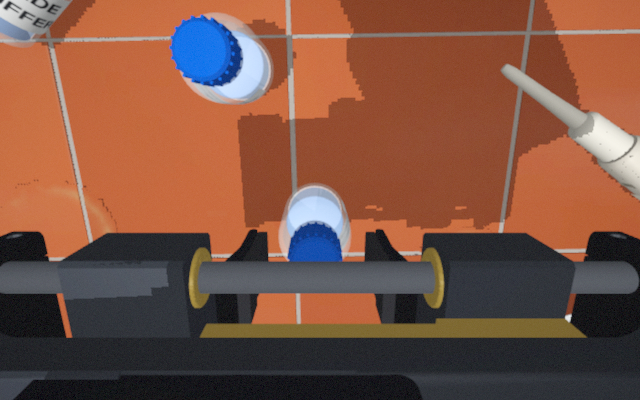

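Centred. I'll grip and lift.

```bash
python3 -m inch '0 0 0 0 0 0 3;0 0 0 0 0 0 2;0 0 0 0 0 0 2;0 0 0 0 0 0 2;0 0 0 0 0 0 2;0 0 0 0 0 0 2' 25
python3 -m inch '-1 0 0 0 0 0 2;-3 0 0 0 0 0 2;-3 0 0 0 0 0 2;-3 0 0 0 0 0 2;-3 0 0 0 0 0 2;-3 0 0 0 0 0 2;-3 0 0 0 0 0 2;-1.5 0 0 0 0 0 2;0 0 0 0 0 0 2'
python3 -m inch '0 -2 .2 0 0 0 2;0 -3.7 .4 0 0 0 2;0 -3.8 .4 0 0 0 2;0 -3.8 .4 0 0 0 2;0 -3.8 .4 0 0 0 2;0 -3.8 .4 0 0 0 2;0 -3.8 .4 0 0 0 2;0 -3.8 .4 0 0 0 2;0 -3.8 .4 0 0 0 2;0 -3.8 .4 0 0 0 2'
python3 - <<'E'
from h import *
go([.588,-.18,.30],89)
E
```

```text
time_s: 29.8
ee_pos: [0.5416, 0.4456, 0.253]
ee_rot: [0.71, 0.008, 0.705, -0.004]
force: [0.4, 0.2, -1.0]
grip_width: 0.0253
time_s: 30.55
ee_pos: [0.5388, 0.443, 0.4709]
ee_rot: [0.709, 0.007, 0.705, -0.005]
force: [-0.3, 0.3, -0.6]
grip_width: 0.0255
time_s: 31.38
ee_pos: [0.568, 0.0763, 0.4607]
ee_rot: [0.706, 0.002, 0.708, 0.002]
force: [0.7, 0.3, -1.4]
grip_width: 0.0256
grasp pt [0.5674 0.0772 0.2968] tool x [-0.004  0.006 -1.   ] y [-0.001  1.     0.006]
shift tool cm [ -0.48 -25.72   2.04] world [ 0.0206 -0.2572  0.0032]
rotvec deg in tool [ 1.  -0.2 -0.3]
```

```bash
python3 -m inch '-.1 -3.8 .2 .2 0 0 2;-.1 -3.8 .3 .2 0 0 2;-.1 -3.8 .3 .2 0 0 2;0 -3.8 .3 .2 0 0 2;0 -3.5 .3 .2 0 0 2;0 -3 .3 0 0 0 2;0 -2 .2 0 0 0 2;0 -1 0 0 0 0 2;0 0 0 0 0 0 2;0 0 0 0 0 0 2'
python3 - <<'E'
from h import *
snap('wrist','w23.png')
go([.588,-.181,.24],89)
E
```

```text
time_s: 32.22
ee_pos: [0.5779, -0.1934, 0.455]
ee_rot: [0.703, 0.012, 0.711, -0.01]
force: [0.7, 0.9, 0.0]
grip_width: 0.0252
grasp pt [ 0.5759 -0.1923  0.291 ] tool x [-0.013  0.004 -1.   ] y [0.031 1.    0.004]
shift tool cm [5.09 1.15 1.24] world [ 0.0121  0.0113 -0.051 ]
rotvec deg in tool [-0.8 -0.7 -0.2]
```

View pics/w23.png

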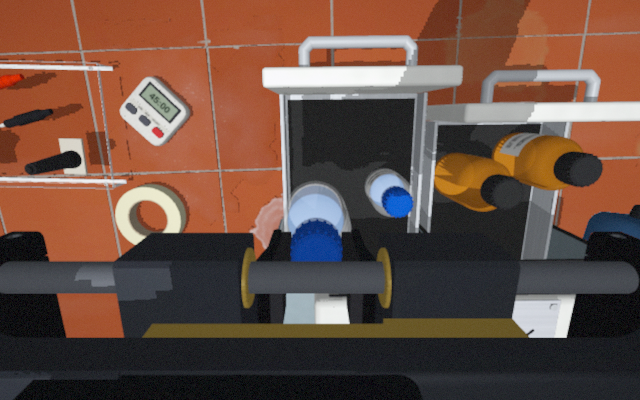

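```bash
python3 -m inch '.8 .4 .3 -.2 -.2 0 2;1.2 .4 .3 -.2 -.2 0 2;1.2 .2 .3 -.2 -.2 0 2;1.2 0 .2 0 0 0 2;1 0 0 0 0 0 2;.8 0 0 0 0 0 2;0 0 0 0 0 0 2;0 0 0 0 0 0 2'
python3 - <<'E'
from h import *
go([.588,-.181,.147],89)
E
```

```text
time_s: 32.93
ee_pos: [0.592, -0.1696, 0.3864]
ee_rot: [0.707, 0.005, 0.708, 0.002]
force: [0.9, 0.8, -1.5]
grip_width: 0.025
grasp pt [ 0.5918 -0.1681  0.2224] tool x [-0.001  0.009 -1.   ] y [0.004 1.    0.009]
shift tool cm [ 7.53 -1.36 -0.36] world [-0.0038 -0.0129 -0.0754]
rotvec deg in tool [ 0.8 -0.1 -0.5]
```

```bash
python3 -m inch '.4 -.5 -.1 .3 0 -.2 2;1 -.5 -.1 .2 0 -.2 2;1 -.3 0 .2 0 -.1 2;1 0 0 0 0 0 2;.9 0 0 0 0 0 2;.7 0 0 0 0 0 2;.4 0 0 0 0 0 2;0 0 0 0 0 0 2;0 0 0 0 0 0 2'
python3 - <<'E'
from h import *
go([.588,-.181,.147],89)
E
```

```text
time_s: 33.68
ee_pos: [0.5891, -0.1854, 0.327]
ee_rot: [0.707, 0.007, 0.707, -0.007]
force: [0.6, 0.4, -1.6]
grip_width: 0.0257
grasp pt [ 0.589  -0.1856  0.163 ] tool x [-0.001 -0.001 -1.   ] y [ 0.02   1.    -0.001]
shift tool cm [ 1.6   0.46 -0.11] world [-0.001   0.0046 -0.016 ]
rotvec deg in tool [-0.1 -0.1  0.1]
```

```bash
python3 -m inch '.5 .2 0 0 0 0 2;.5 .2 0 0 0 0 2;.4 .1 0 0 0 0 2;.2 0 0 0 0 0 2;0 0 0 0 0 0 2'
python3 - <<'E'
from h import *
s=ctrl.get_state();print(s['force'],s['wrist_torque']);go([.588,-.181,.147],89)
E
```

```text
time_s: 34.1
ee_pos: [0.5899, -0.1795, 0.3109]
ee_rot: [0.708, 0.006, 0.706, -0.007]
force: [0.0, -0.3, 1.3]
grip_width: 0.0257
[ 0.00153375 -0.33250204  1.2738402 ] [-0.13469197  0.07026935  0.0182177 ]
grasp pt [ 0.5902 -0.1798  0.1469] tool x [ 0.002 -0.002 -1.   ] y [ 0.019  1.    -0.001]
shift tool cm [-0.01 -0.13 -0.22] world [-0.0022 -0.0012  0.0001]
rotvec deg in tool [-0.1  0.1  0.1]
```

```bash
python3 -m inch '0 0 0 0 0 0 3.5;0 0 0 0 0 0 4.5;0 0 0 0 0 0 4.5;-1 0 0 0 0 0 4.5;-2 0 0 0 0 0 5;-3 0 0 0 0 0 5;-3 0 0 0 0 0 5;-3 0 0 0 0 0 5;-2 0 0 0 0 0 5;0 0 0 0 0 0 5'
python3 - <<'E'
from h import *
snap('wrist','w24.png')
go([.449,.4,.27],89)
E
```

```text
time_s: 34.93
ee_pos: [0.5885, -0.1797, 0.4614]
ee_rot: [0.708, 0.006, 0.707, -0.008]
force: [0.0, 0.5, 0.4]
grip_width: 0.05
grasp pt [ 0.5885 -0.18    0.2959] tool x [ 0.    -0.002 -1.   ] y [ 0.02   1.    -0.002]
shift tool cm [  2.48  57.71 -15.13] world [-0.1395  0.58   -0.0259]
rotvec deg in tool [-0.2  0.   0.1]
```

View pics/w24.png

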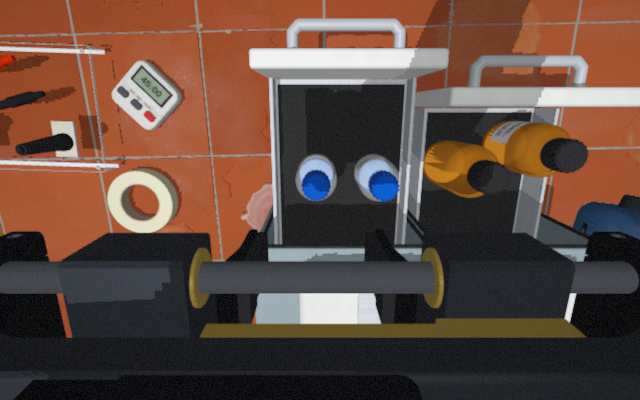

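Two small bottles and both ambers are upright in the drawers. Next is Sb, at about (.449, .402).

```bash
python3 -m inch '0 2 -.4 0 0 0 5;0 3.9 -.9 0 0 0 5;0 3.9 -.9 0 0 0 5;0 3.9 -.9 0 0 0 5;0 3.9 -.9 0 0 0 5;0 3.9 -.9 0 0 0 5;0 3.9 -.9 0 0 0 5;0 3.9 -.9 0 0 0 5;0 3.9 -.9 0 0 0 5;0 3.9 -.9 0 0 0 5'
python3 -m inch '0 3.8 -1 -.2 0 0 5;0 3.8 -1 -.2 0 0 5;0 3.8 -1 -.2 0 0 5;.3 3.5 -1 -.2 0 0 5;.3 3 -.8 -.2 0 0 5;.3 2 -.5 0 0 0 5;0 1 -.2 0 0 0 5;0 0 0 0 0 0 5;0 0 0 0 0 0 5'
python3 - <<'E'
from h import *
snap('wrist','w25.png')
go([.449,.402,.20],89)
E
```

```text
time_s: 35.82
ee_pos: [0.5073, 0.1967, 0.4524]
ee_rot: [0.705, 0.011, 0.709, -0.017]
force: [0.9, -0.2, -0.4]
grip_width: 0.0498
time_s: 36.57
ee_pos: [0.4475, 0.4254, 0.4331]
ee_rot: [0.702, -0.002, 0.713, -0.008]
force: [0.3, 0.2, 0.7]
grip_width: 0.0504
grasp pt [0.4451 0.4227 0.2693] tool x [-0.015 -0.014 -1.   ] y [ 0.008  1.    -0.014]
shift tool cm [ 6.95 -1.96  0.51] world [ 0.0039 -0.0207 -0.0693]
rotvec deg in tool [ 0.5 -0.9  0.8]
```

View pics/w25.png

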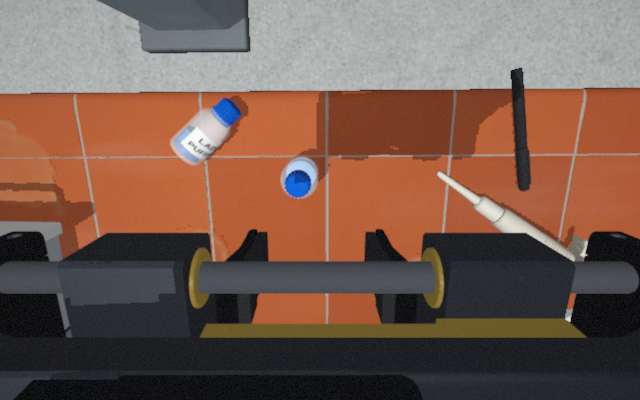

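```bash
python3 - <<'E'
from h import *
print(at_z('w25.png',297,184,.082), at_z('w25.png',300,92,0))
print(at_z('w25.png',192,148,.021),at_z('w25.png',227,110,.021))
E
python3 -m inch '1.5 -.6 .1 .1 -.3 .3 5;2.2 -.5 .1 .1 -.3 .3 5;2.3 -.3 .1 .1 -.2 .2 5;2.3 0 0 0 0 0 5;2.2 0 0 0 0 0 5;1.8 0 0 0 0 0 5;1.2 0 0 0 0 0 5;0 0 0 0 0 0 5;0 0 0 0 0 0 5'
python3 - <<'E'
from h import *
snap('wrist','w26.png')
go([.449,.402,.087],89)
E
```

```text
[0.44609181 0.40252767 0.082     ] [0.3533095  0.40242002 0.        ]
[0.4155658  0.27677478 0.021     ] [0.37316604 0.32075332 0.021     ]
time_s: 37.37
ee_pos: [0.4607, 0.3915, 0.299]
ee_rot: [0.71, 0.014, 0.704, -0.013]
force: [-0.0, -1.4, 0.4]
grip_width: 0.05
grasp pt [0.4623 0.3916 0.1351] tool x [ 0.009  0.001 -1.   ] y [0.039 0.999 0.002]
shift tool cm [ 4.8   0.98 -1.41] world [-0.0133  0.0104 -0.0481]
rotvec deg in tool [-1.3  0.5 -0.1]
```

View pics/w26.png

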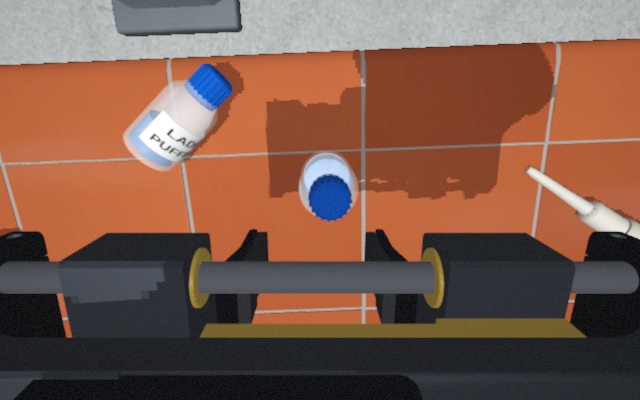

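```bash
python3 -m inch '.7 .3 -.5 -.5 .2 0 5;.9 .3 -.5 -.4 .2 0 5;1 .2 -.3 -.4 0 0 5;1 .1 0 0 0 0 5;.8 0 0 0 0 0 5;.4 0 0 0 0 0 5;0 0 0 0 0 0 5;0 0 0 0 0 0 5'
python3 - <<'E'
from h import *
print(at_z('w26.png',330,200,.082))
snap('wrist','w27.png')
go([.448,.402,.087],89)
E
```

```text
time_s: 38.08
ee_pos: [0.4476, 0.4021, 0.2491]
ee_rot: [0.709, 0.007, 0.706, -0.003]
force: [-0.3, 0.4, 0.6]
grip_width: 0.0497
[0.44650558 0.40219147 0.082     ]
grasp pt [0.4483 0.4028 0.0852] tool x [ 0.004  0.005 -1.   ] y [0.014 1.    0.005]
shift tool cm [-0.18 -0.08 -0.02] world [-0.0003 -0.0008  0.0018]
rotvec deg in tool [ 0.2  0.2 -0.3]
```

View pics/w27.png

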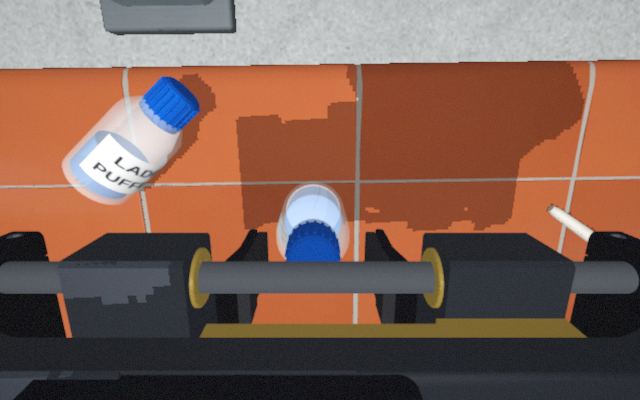

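```bash
python3 -m inch '-.15 -.1 0 0 0 0 5;0 0 0 0 0 0 2;0 0 0 0 0 0 2;0 0 0 0 0 0 2;0 0 0 0 0 0 2;0 0 0 0 0 0 2;0 0 0 0 0 0 2' 25
python3 -m inch '-1 0 0 0 0 0 2;-3 0 0 0 0 0 2;-3 0 0 0 0 0 2;-3 0 0 0 0 0 2;-3 0 0 0 0 0 2;-3 0 0 0 0 0 2;-3 0 0 0 0 0 2;-1.5 0 0 0 0 0 2;0 0 0 0 0 0 2'
python3 -m inch '0 -2 .4 0 0 0 2;0 -3.7 .7 0 0 0 2;0 -3.8 .7 0 0 0 2;0 -3.8 .7 0 0 0 2;0 -3.8 .7 0 0 0 2;0 -3.8 .7 0 0 0 2;0 -3.8 .7 0 0 0 2;0 -3.8 .7 0 0 0 2;0 -3.8 .7 0 0 0 2;0 -3.8 .5 0 0 0 2'
python3 - <<'E'
from h import *
go([.528,-.18,.30],89)
E
```

```text
time_s: 38.72
ee_pos: [0.4485, 0.4008, 0.2527]
ee_rot: [0.709, 0.008, 0.705, -0.003]
force: [0.8, 0.1, -0.1]
grip_width: 0.0259
time_s: 39.47
ee_pos: [0.4459, 0.3976, 0.4708]
ee_rot: [0.708, 0.007, 0.706, -0.004]
force: [0.5, 0.1, -1.3]
grip_width: 0.0254
time_s: 40.3
ee_pos: [0.5035, 0.0293, 0.4616]
ee_rot: [0.706, 0.001, 0.708, 0.003]
force: [0.4, -0.6, -0.4]
grip_width: 0.0254
grasp pt [0.503  0.0302 0.2976] tool x [-0.004  0.006 -1.   ] y [-0.002  1.     0.006]
shift tool cm [ -0.37 -21.02   2.47] world [ 0.025  -0.2102  0.0024]
rotvec deg in tool [ 1.1 -0.2 -0.3]
```

```bash
python3 -m inch '-.1 -3.8 .3 .2 0 0 2;-.1 -3.8 .4 .2 0 0 2;-.1 -3.6 .4 .2 0 0 2;0 -3.2 .4 .2 0 0 2;0 -2.5 .3 .2 0 0 2;0 -1.5 .2 0 0 0 2;0 -.5 0 0 0 0 2;0 0 0 0 0 0 2;0 0 0 0 0 0 2'
python3 - <<'E'
from h import *
snap('wrist','w28.png')
go([.528,-.181,.24],89)
E
```

```text
time_s: 41.05
ee_pos: [0.5166, -0.1792, 0.4572]
ee_rot: [0.703, 0.013, 0.711, -0.01]
force: [0.5, 0.2, -0.4]
grip_width: 0.0258
grasp pt [ 0.5149 -0.1781  0.2932] tool x [-0.011  0.004 -1.   ] y [0.031 1.    0.004]
shift tool cm [ 5.3  -0.27  1.38] world [ 0.0131 -0.0029 -0.0532]
rotvec deg in tool [-0.8 -0.6 -0.2]
```

View pics/w28.png

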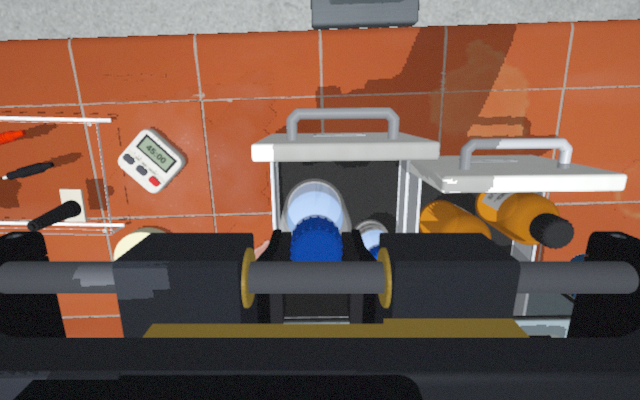

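```bash
python3 -m inch '.8 -.1 .4 -.2 -.2 0 2;1.2 0 .3 -.2 -.2 0 2;1.2 0 .3 -.2 -.2 0 2;1.2 0 .2 0 0 0 2;1 0 0 0 0 0 2;.8 0 0 0 0 0 2;0 0 0 0 0 0 2;0 0 0 0 0 0 2'
python3 - <<'E'
from h import *
go([.528,-.181,.1467],89)
E
```

```text
time_s: 41.77
ee_pos: [0.5315, -0.1697, 0.3888]
ee_rot: [0.707, 0.004, 0.707, 0.002]
force: [-0.1, 0.0, -0.3]
grip_width: 0.0259
grasp pt [ 0.5317 -0.1683  0.2248] tool x [ 0.001  0.009 -1.   ] y [0.003 1.    0.009]
shift tool cm [ 7.8  -1.33 -0.37] world [-0.0037 -0.0127 -0.0781]
rotvec deg in tool [ 0.8  0.1 -0.5]
```

```bash
python3 -m inch '.4 -.5 -.1 .3 0 -.2 2;1 -.5 -.1 .2 0 -.2 2;1 -.2 0 .2 0 -.1 2;1 0 0 0 0 0 2;.9 0 0 0 0 0 2;.8 0 0 0 0 0 2;.4 0 0 0 0 0 2;0 0 0 0 0 0 2;0 0 0 0 0 0 2'
python3 - <<'E'
from h import *
go([.528,-.181,.1467],89)
snap('wrist','w29.png')
E
```

```text
time_s: 42.52
ee_pos: [0.529, -0.1834, 0.3284]
ee_rot: [0.708, 0.006, 0.706, -0.007]
force: [-0.1, 1.1, -0.6]
grip_width: 0.0256
grasp pt [ 0.5293 -0.1836  0.1644] tool x [ 0.002 -0.001 -1.   ] y [ 0.018  1.    -0.001]
shift tool cm [ 1.76  0.26 -0.14] world [-0.0013  0.0026 -0.0177]
rotvec deg in tool [-0.   0.1  0.1]
```

View pics/w29.png

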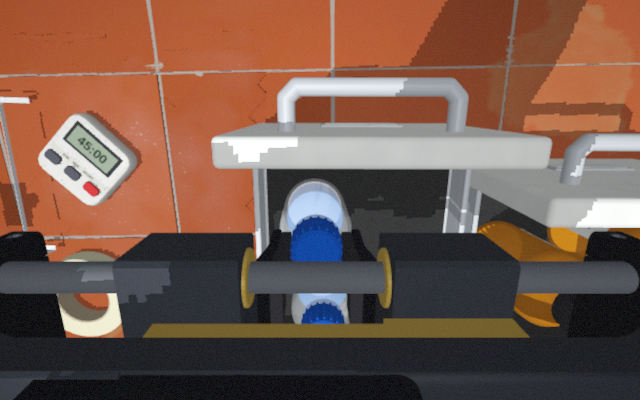

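```bash
python3 -m inch '.5 .1 0 0 0 0 2;.6 .1 0 0 0 0 2;.4 0 0 0 0 0 2;.3 0 0 0 0 0 2;0 0 0 0 0 0 2'
python3 - <<'E'
from h import *
s=ctrl.get_state();print(s['force'],s['wrist_torque']);go([.528,-.181,.1467],89)
E
```

```text
time_s: 42.98
ee_pos: [0.5301, -0.1811, 0.3105]
ee_rot: [0.709, 0.005, 0.705, -0.006]
force: [-0.7, -0.1, 3.1]
grip_width: 0.0254
[-0.67715786 -0.12876519  3.05135397] [0.04487223 0.19126897 0.05528071]
grasp pt [ 0.531  -0.1813  0.1465] tool x [ 0.006 -0.001 -1.   ] y [ 0.017  1.    -0.001]
shift tool cm [-0.02  0.03 -0.3 ] world [-0.003   0.0003  0.0002]
rotvec deg in tool [0.  0.3 0.1]
```

```bash
python3 -m inch '0 0 0 0 0 0 3.5;0 0 0 0 0 0 4.5;0 0 0 0 0 0 4.5;-1 0 0 0 0 0 4.5;-2 0 0 0 0 0 5;-3 0 0 0 0 0 5;-3 0 0 0 0 0 5;-3 0 0 0 0 0 5;-2 0 0 0 0 0 5;0 0 0 0 0 0 5'
python3 - <<'E'
from h import *
snap('wrist','w30.png')
snap('side','sd5.png');crop('sd5.png','c14.png',220,250,320,330,7)
go([.39,.30,.27],89)
E
```

```text
time_s: 43.82
ee_pos: [0.5279, -0.1813, 0.4595]
ee_rot: [0.708, 0.006, 0.706, -0.007]
force: [1.0, -0.2, -0.1]
grip_width: 0.05
grasp pt [ 0.5277 -0.1812  0.292 ] tool x [ 0.    -0.002 -1.   ] y [ 0.019  1.    -0.002]
shift tool cm [  2.13  47.85 -14.67] world [-0.1377  0.4812 -0.022 ]
rotvec deg in tool [-0.1  0.   0.1]
```

View pics/w30.png

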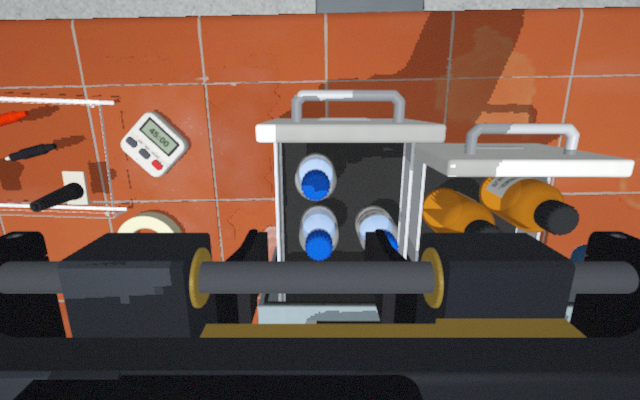

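View pics/c14.png

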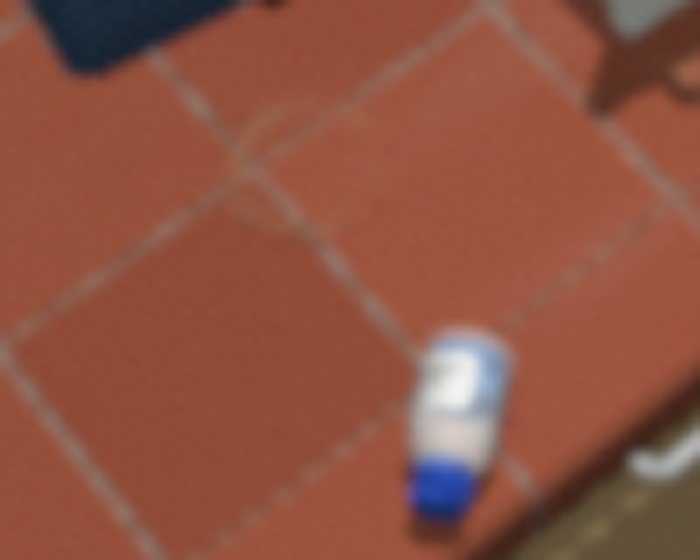

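```bash
python3 -m inch '0 2 -.4 0 0 0 5;0 3.8 -.5 0 0 0 5;0 3.9 -.6 0 0 0 5;0 3.9 -.6 0 0 0 5;0 3.9 -.6 0 0 0 5;0 3.9 -.6 0 0 0 5;0 3.9 -.6 0 0 0 5;0 3.9 -.6 0 0 0 5;0 3.9 -.6 0 0 0 5;0 3.9 -.6 0 0 0 5'
python3 -m inch '.5 3.5 -.5 -.2 0 0 5;1 2.8 -.5 -.2 0 0 5;1 1.5 -.3 -.2 0 0 5;1 .5 0 -.2 0 0 5;1 0 0 0 0 0 5;.5 0 0 0 0 0 5;0 0 0 0 0 0 5;0 0 0 0 0 0 5'
python3 - <<'E'
from h import *
snap('wrist','w31.png')
go([.378,.315,.10],44); print(ctrl.get_state()['joint_pos'].round(2))
crop('w31.png','c15.png',200,20,420,230,3.5)
E
```

```text
time_s: 44.75
ee_pos: [0.4735, 0.196, 0.443]
ee_rot: [0.702, 0.009, 0.712, -0.017]
force: [0.8, -0.5, -0.4]
grip_width: 0.0502
time_s: 45.42
ee_pos: [0.4576, 0.2863, 0.3807]
ee_rot: [0.698, -0.001, 0.716, -0.012]
force: [1.2, -0.0, 0.5]
grip_width: 0.0498
grasp pt [0.4537 0.2831 0.217 ] tool x [-0.025 -0.018 -1.   ] y [ 0.015  1.    -0.018]
shift tool cm [11.82  3.3  -7.33] world [-0.0757  0.0319 -0.117 ]
rotvec deg in tool [45.1 -0.9  1.6]
[-0.94  0.17  0.33  1.73 -0.06  1.29  0.96]
```

View pics/c15.png

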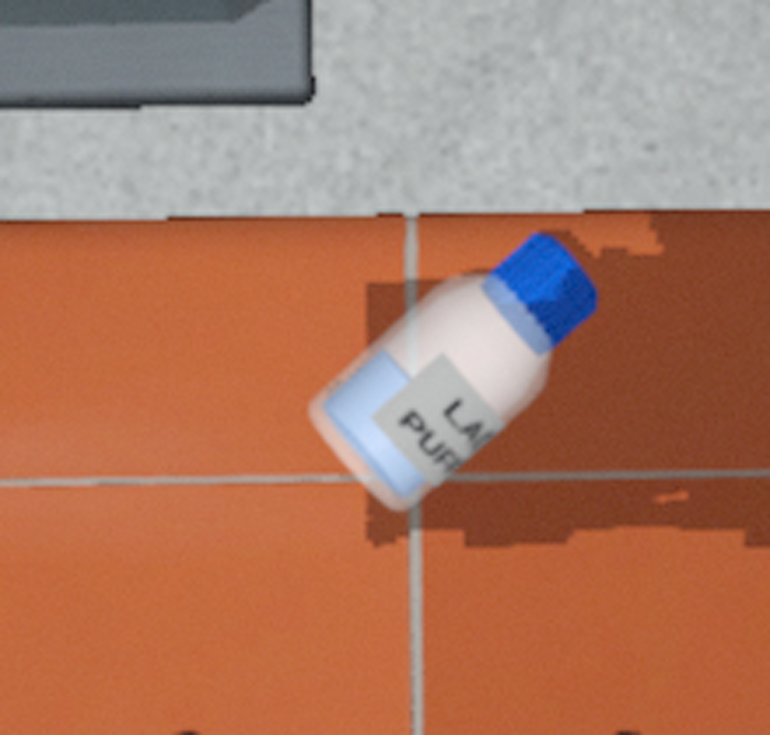

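Run:
```python
from h import *
P=[at_z('w31.png',*un(u,v,200,20,3.5),.021) for u,v in [(358,458),(519,316),(570,263)]]
for p in P: print(p.round(4))
d=P[2]-P[0]; print(np.linalg.norm(d),np.linalg.norm(P[2]-P[1]),np.degrees(np.arctan2(d[1],d[0])))
print('edge',at_z('w31.png',*un(411,213,200,20,3.5),0))
```

```text
[0.4201 0.2673 0.021 ]
[0.3813 0.3132 0.021 ]
[0.3674 0.3272 0.021 ]
0.07975889057624617 0.019706190342596238 131.4130892444159
edge [0.35155199 0.28319937 0.        ]
```

```bash
python3 -m inch '0 0 0 5 -.5 .8 5;0 0 0 6 -.4 .8 5;0 0 0 6 0 0 5;0 0 0 6 0 0 5;0 0 0 6 0 0 5;0 0 0 6 0 0 5;0 0 0 6 0 0 5;0 0 0 4 0 0 5;0 0 0 0 0 0 5;0 0 0 0 0 0 5'
python3 - <<'E'
from h import *
go([.370,.324,.10],41.4); print(ctrl.get_state()['joint_pos'].round(2))
E
```

```text
time_s: 46.3
ee_pos: [0.4638, 0.2746, 0.3892]
ee_rot: [0.642, 0.3, 0.644, -0.287]
force: [-0.1, -0.4, 0.4]
grip_width: 0.0499
grasp pt [0.4646 0.2774 0.2253] tool x [ 0.005  0.017 -1.   ] y [0.755 0.656 0.015]
shift tool cm [12.56 -4.27 -9.59] world [-0.0946  0.0466 -0.1253]
rotvec deg in tool [-0.4 -0.6 -0.9]
[-0.98  0.14  0.4   1.74 -0.07  1.26  0.16]
```

```bash
python3 -m inch '.8 -.3 -.8 0 -.2 -.3 5;1.2 -.6 -1.3 0 -.2 -.3 5;1.4 -.6 -1.4 0 -.2 -.3 5;1.5 -.6 -1.4 0 0 0 5;1.5 -.6 -1.3 0 0 0 5;1.4 -.5 -1.2 0 0 0 5;1.2 -.4 -.8 0 0 0 5;.8 -.2 -.4 0 0 0 5;0 0 0 0 0 0 5;0 0 0 0 0 0 5'
python3 - <<'E'
from h import *
go([.370,.324,.026],41.4); print(ctrl.get_state()['joint_pos'].round(2))
snap('wrist','w32.png')
E
```

```text
time_s: 47.13
ee_pos: [0.3724, 0.3145, 0.2856]
ee_rot: [0.647, 0.287, 0.645, -0.288]
force: [0.8, 0.2, -0.2]
grip_width: 0.0498
grasp pt [0.3727 0.3141 0.1216] tool x [ 0.002 -0.002 -1.   ] y [ 0.743  0.669 -0.   ]
shift tool cm [ 9.55  0.47 -0.94] world [-0.0027  0.0099 -0.0956]
rotvec deg in tool [0.6 0.2 0. ]
[-1.09  0.13  0.32  1.98 -0.04  1.04 -0.02]
```

View pics/w32.png

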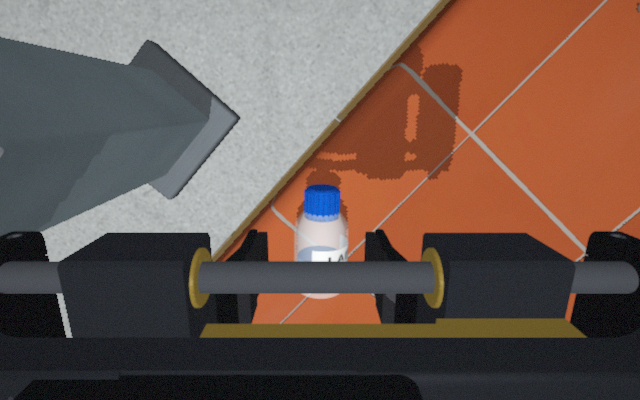

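```bash
python3 - <<'E'
from h import *
for u,v in [(321,187),(323,216),(320,296)]: print(at_z('w32.png',u,v,.021).round(4))
go([.370,.3245,.027],41.4)
E
python3 -m inch '1 .1 -.2 0 0 0 5;1.5 .1 -.2 0 0 0 5;1.5 .1 -.2 0 0 0 5;1.5 .1 -.2 0 0 0 5;1.2 0 -.1 0 0 0 5;.8 0 0 0 0 0 5;.4 0 0 0 0 0 5;0 0 0 0 0 0 5;0 0 0 0 0 0 5'
python3 - <<'E'
from h import *
go([.370,.3245,.027],41.4)
snap('wrist','w33.png')
E
```

```text
[0.3669 0.3277 0.021 ]
[0.3832 0.312  0.021 ]
[0.4275 0.2597 0.021 ]
grasp pt [0.3728 0.3141 0.1217] tool x [ 0.002 -0.002 -1.   ] y [ 0.743  0.669 -0.   ]
shift tool cm [ 9.47  0.49 -0.99] world [-0.0028  0.0104 -0.0947]
rotvec deg in tool [0.6 0.2 0. ]
time_s: 47.93
ee_pos: [0.3752, 0.3241, 0.2051]
ee_rot: [0.648, 0.292, 0.643, -0.286]
force: [-1.4, -0.0, 0.2]
grip_width: 0.0498
grasp pt [0.3768 0.3247 0.0411] tool x [ 0.01   0.004 -1.   ] y [0.746 0.666 0.01 ]
shift tool cm [ 1.4  -0.53 -0.44] world [-0.0068 -0.0002 -0.0141]
rotvec deg in tool [ 0.3  0.2 -0.6]
```

View pics/w33.png

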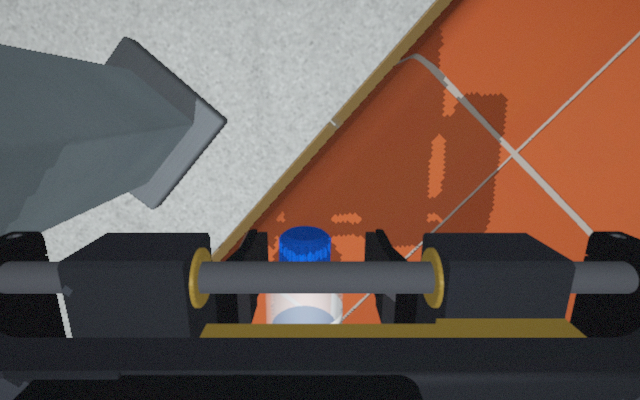

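```bash
python3 -m inch '.4 -.3 -.2 0 .1 -.3 5;.5 -.2 -.2 0 .1 -.3 5;.4 0 -.1 0 0 0 5;.1 0 0 0 0 0 5;0 0 0 0 0 0 5;0 0 0 0 0 0 5'
python3 - <<'E'
from h import *
go([.370,.3245,.027],41.4)
E
```

```text
time_s: 48.48
ee_pos: [0.3679, 0.3251, 0.1916]
ee_rot: [0.645, 0.29, 0.645, -0.288]
force: [-0.8, -0.0, -0.4]
grip_width: 0.0498
grasp pt [0.368  0.3255 0.0276] tool x [ 0.     0.002 -1.   ] y [0.746 0.666 0.002]
shift tool cm [0.06 0.09 0.21] world [ 0.002  -0.001  -0.0006]
rotvec deg in tool [ 0.3 -0.1 -0.1]
```

```bash
python3 -m inch '0 .05 .1 0 0 0 4;0 0 0 0 0 0 2;0 0 0 0 0 0 2;0 0 0 0 0 0 2;0 0 0 0 0 0 2;0 0 0 0 0 0 2;0 0 0 0 0 0 2;0 0 0 0 0 0 2' 4
python3 -m inch '-.5 0 0 0 0 0 2;-.5 0 0 0 0 0 2;-.5 0 0 0 0 0 2;-.5 0 0 0 0 0 2;0 0 0 0 0 0 2'
python3 - <<'E'
from h import *
snap('wrist','w34.png'); snap('side','sd6.png'); crop('sd6.png','c16.png',200,230,340,340,5)
E
```

```text
time_s: 49.15
ee_pos: [0.3693, 0.3247, 0.1921]
ee_rot: [0.645, 0.29, 0.645, -0.288]
force: [0.8, -1.2, -0.2]
grip_width: 0.0267
time_s: 49.57
ee_pos: [0.3695, 0.3244, 0.2143]
ee_rot: [0.645, 0.29, 0.645, -0.288]
force: [0.0, 0.5, -0.6]
grip_width: 0.0271
```

View pics/w34.png

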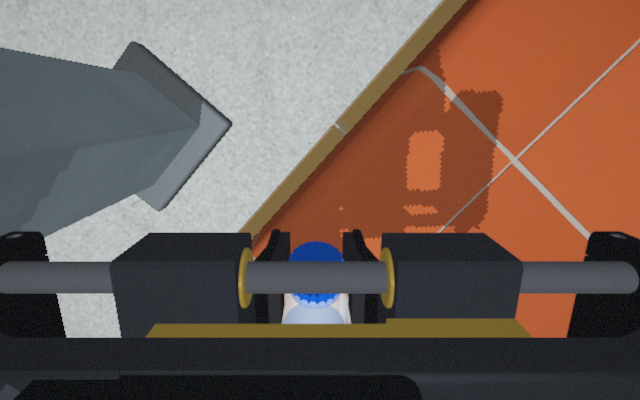

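View pics/c16.png

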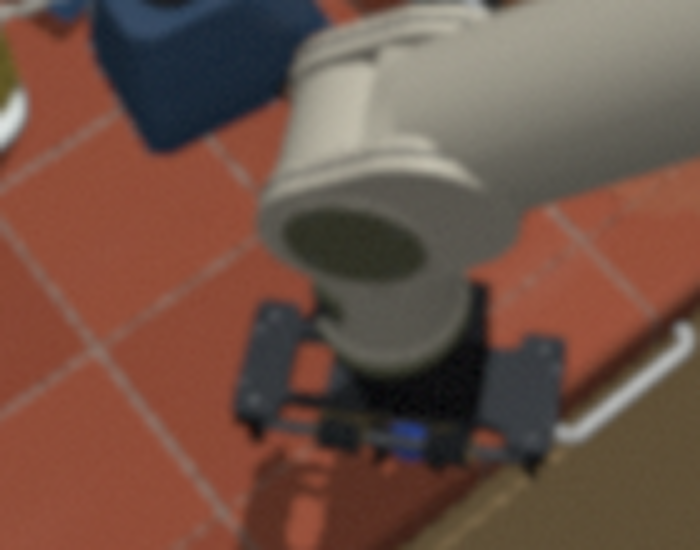

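```bash
python3 -m inch '-.7 0 .2 0 0 0 2;-.7 0 .4 0 0 0 2;-.7 0 .6 0 0 0 2;-.6 0 .8 0 0 0 2;-.5 0 .8 0 0 0 2;-.5 0 .6 0 0 0 2;0 0 0 0 0 0 2;0 0 0 0 0 0 2'
python3 - <<'E'
from h import *
go([.370,.3245,.027],41.4)
snap('wrist','w35.png'); snap('side','sd7.png'); crop('sd7.png','c17.png',200,230,340,340,5)
E
```

```text
time_s: 50.33
ee_pos: [0.3949, 0.2949, 0.2546]
ee_rot: [0.645, 0.29, 0.645, -0.289]
force: [0.1, 1.1, -0.9]
grip_width: 0.0245
grasp pt [0.395  0.2952 0.0906] tool x [ 0.001  0.002 -1.   ] y [0.748 0.664 0.002]
shift tool cm [ 6.37  0.07 -3.85] world [-0.025   0.0293 -0.0636]
rotvec deg in tool [ 0.2 -0.  -0.1]
```

View pics/w35.png

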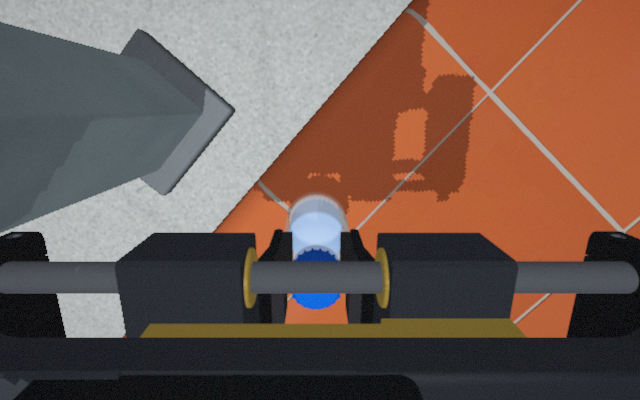

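View pics/c17.png

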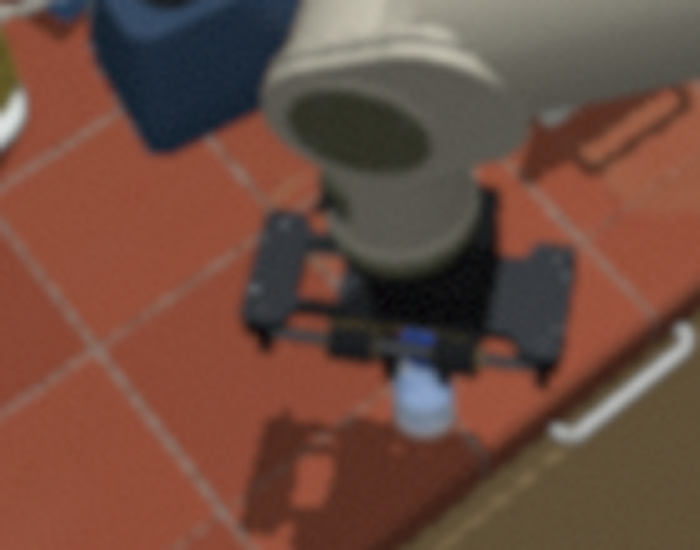

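```bash
python3 -m inch '.2 0 0 0 0 0 2;.2 0 0 0 0 0 2;.2 0 0 0 0 0 2;.2 0 0 0 0 0 2;0 0 0 0 0 0 2'
python3 -m inch '.2 0 0 0 0 0 2;.2 0 0 0 0 0 2;0 0 0 0 0 0 2'
python3 - <<'E'
from h import *
snap('wrist','w36.png'); snap('side','sd8.png'); crop('sd8.png','c18.png',240,270,320,330,8)
E
```

```text
time_s: 50.85
ee_pos: [0.3939, 0.3, 0.249]
ee_rot: [0.645, 0.291, 0.646, -0.285]
force: [-1.6, -1.4, 2.0]
grip_width: 0.0259
time_s: 51.1
ee_pos: [0.3934, 0.3022, 0.247]
ee_rot: [0.645, 0.291, 0.647, -0.283]
force: [-2.6, -1.6, 5.9]
grip_width: 0.0265
```

View pics/w36.png

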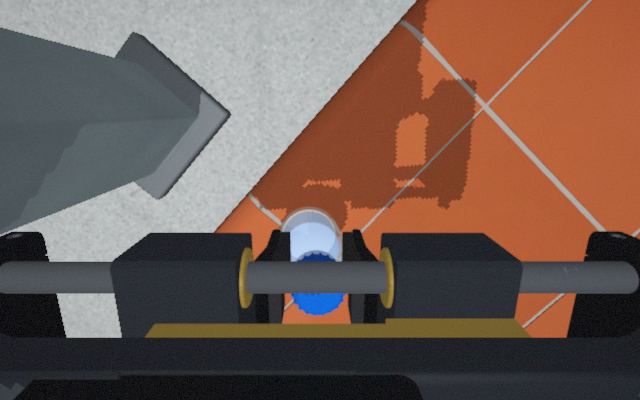

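View pics/c18.png

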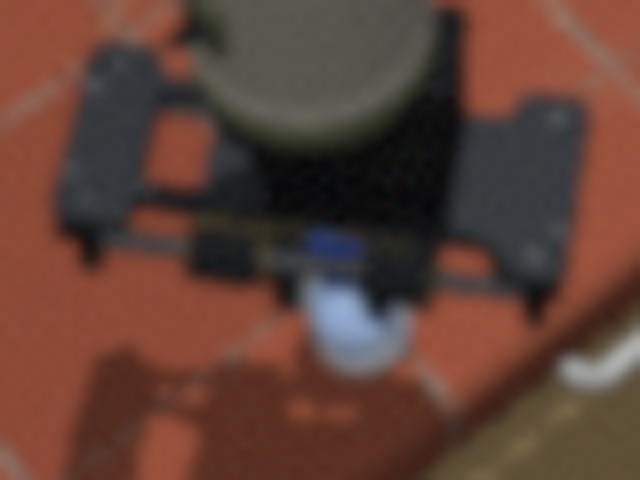

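Run:
```python
from h import *
print('base',at_z('w36.png',311,237,.0),'cap top',at_z('w36.png',317,283,.084))
print('w16 base',at_z('w16.png',315,217,.3056-.0876),'cap',at_z('w16.png',317,252,.30))
p,r=tool();M=r.as_matrix();print(M.round(3));print('go',p+M[:,0]*.164)
```

```text
base [0.40438398 0.28981641 0.        ] cap top [0.40029302 0.29911964 0.084     ]
w16 base [0.54644099 0.23237036 0.218     ] cap [0.5366303  0.23349961 0.3       ]
[[ 0.002  0.742  0.67 ]
 [ 0.012  0.67  -0.742]
 [-1.     0.009 -0.007]]
go [0.39370102 0.30399995 0.08293096]
```

```bash
python3 -m inch '-.3 0 0 0 0 0 2;0 0 0 0 0 0 2;0 0 0 0 0 0 3;0 0 0 0 0 0 3.5;0 0 0 0 0 0 4;0 0 0 0 0 0 5;0 0 0 0 0 0 5'
python3 - <<'E'
from h import *
snap('wrist','w37.png')
E
```

```text
time_s: 51.78
ee_pos: [0.3924, 0.3031, 0.249]
ee_rot: [0.645, 0.29, 0.648, -0.283]
force: [0.2, 0.9, -0.1]
grip_width: 0.0451
```

View pics/w37.png

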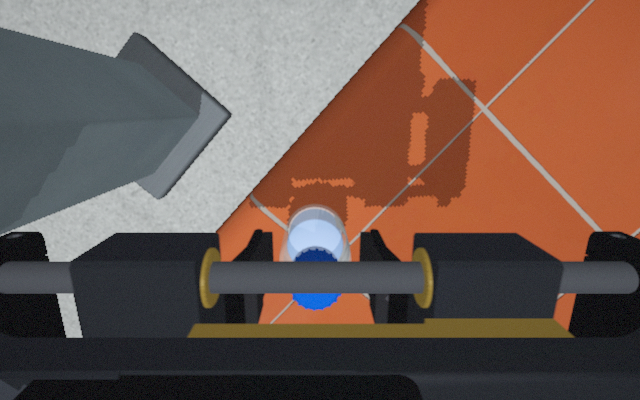

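Run:
```python
from h import *
c=at_z('w37.png',316,281,.082);print(c); go([c[0],c[1],.0865],41.4)
```

```text
[0.39965704 0.29876834 0.082     ]
grasp pt [0.3927 0.3048 0.085 ] tool x [ 0.001  0.011 -1.   ] y [0.741 0.672 0.008]
shift tool cm [-0.15  0.11  0.92] world [ 0.007  -0.0061  0.0015]
rotvec deg in tool [ 0.8 -0.4 -0.5]
```

```bash
python3 -m inch '-.1 0 .3 .3 -.2 -.3 5;-.1 0 .3 .3 -.2 -.2 5;0 0 .2 0 0 0 5;0 0 0 0 0 0 5;0 0 0 0 0 0 2;0 0 0 0 0 0 2;0 0 0 0 0 0 2;0 0 0 0 0 0 2;0 0 0 0 0 0 2;0 0 0 0 0 0 2' 25
python3 - <<'E'
from h import *
go([.3997,.2988,.0865],41.4)
E
python3 -m inch '-1 0 0 0 0 0 2;-3 0 0 0 0 0 2;-3 0 0 0 0 0 2;-3 0 0 0 0 0 2;-3 0 0 0 0 0 2;-3 0 0 0 0 0 2;-3 0 0 0 0 0 2;-1.5 0 0 0 0 0 2;0 0 0 0 0 0 2'
python3 - <<'E'
from h import *
snap('wrist','w38.png')
snap('side','sd9.png');crop('sd9.png','c19.png',200,200,340,330,5)
go([.528,-.117,.30],89)
E
```

```text
time_s: 52.67
ee_pos: [0.3987, 0.2962, 0.2512]
ee_rot: [0.645, 0.29, 0.645, -0.291]
force: [-0.6, 0.9, -0.8]
grip_width: 0.0254
grasp pt [0.3986 0.296  0.0872] tool x [-0.    -0.001 -1.   ] y [ 0.749  0.663 -0.001]
shift tool cm [ 0.07  0.27 -0.14] world [ 0.0011  0.0028 -0.0007]
rotvec deg in tool [0.1 0.  0.1]
time_s: 53.42
ee_pos: [0.3968, 0.2943, 0.469]
ee_rot: [0.644, 0.288, 0.645, -0.293]
force: [1.5, -0.2, -1.0]
grip_width: 0.0259
grasp pt [0.3956 0.2928 0.3017] tool x [-0.006 -0.009 -1.   ] y [ 0.75   0.662 -0.01 ]
shift tool cm [  0.43 -17.19  39.49] world [ 0.1324 -0.4098 -0.0017]
rotvec deg in tool [-47.6  -0.1   0.6]
```

View pics/w38.png

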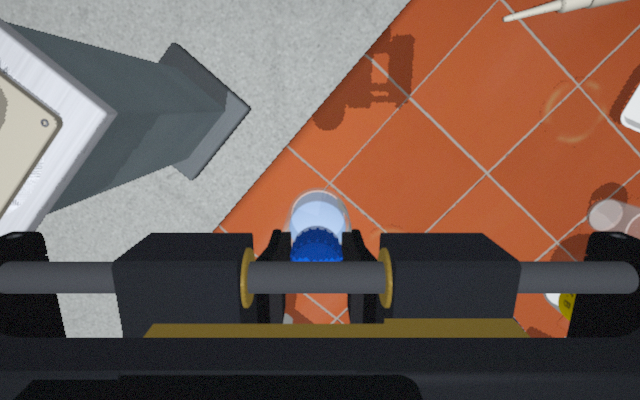

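View pics/c19.png

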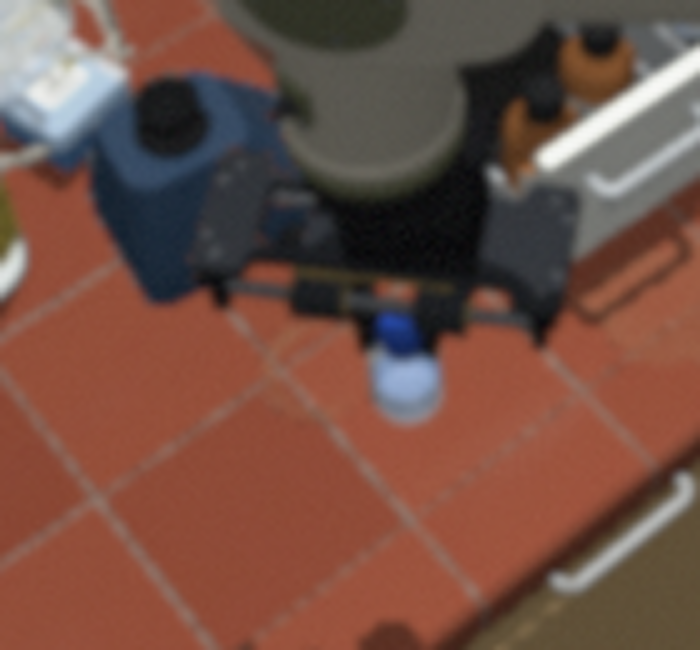

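```bash
python3 -m inch '0 0 0 -4 0 .3 2;0 0 0 -6 0 .3 2;0 0 0 -6.5 0 0 2;0 0 0 -6.5 0 0 2;0 0 0 -6.5 0 0 2;0 0 0 -6.5 0 0 2;0 0 0 -6 0 0 2;0 0 0 -4 0 0 2;0 0 0 0 0 0 2;0 0 0 0 0 0 2'
python3 - <<'E'
from h import *
go([.528,-.117,.30],89)
E
```

```text
time_s: 54.35
ee_pos: [0.3936, 0.2921, 0.4478]
ee_rot: [0.701, -0.005, 0.713, -0.011]
force: [0.0, -0.6, -2.4]
grip_width: 0.0262
grasp pt [0.3907 0.2885 0.2839] tool x [-0.018 -0.022 -1.   ] y [ 0.008  1.    -0.022]
shift tool cm [ -0.96 -40.47  14.04] world [ 0.1373 -0.4055  0.0161]
rotvec deg in tool [ 0.5 -1.   1.3]
```

```bash
python3 -m inch '-.2 -2 .8 0 0 .1 2;-.3 -3.5 1.2 0 -.1 .1 2;-.3 -3.6 1.3 0 -.1 .1 2;-.3 -3.6 1.3 0 -.1 .1 2;-.2 -3.6 1.3 0 -.1 .1 2;-.2 -3.6 1.3 0 -.1 .1 2;-.1 -3.6 1.3 0 -.1 .1 2;-.1 -3.6 1.3 0 -.1 .1 2;0 -3.6 1.3 0 0 0 2;0 -3.3 1.1 0 0 0 2'
python3 -m inch '0 -2.5 .4 0 0 0 2;0 -1.2 .2 0 0 0 2;0 -.5 0 0 0 0 2;0 0 0 0 0 0 2;0 0 0 0 0 0 2'
python3 - <<'E'
from h import *
snap('wrist','w39.png')
go([.528,-.117,.24],89)
E
```

```text
time_s: 55.18
ee_pos: [0.5096, -0.0564, 0.4614]
ee_rot: [0.702, 0.003, 0.712, -0.012]
force: [0.5, -0.5, -0.8]
grip_width: 0.0261
time_s: 55.6
ee_pos: [0.5138, -0.1088, 0.4593]
ee_rot: [0.701, 0.01, 0.713, -0.022]
force: [-0.3, 1.2, -0.3]
grip_width: 0.0261
grasp pt [ 0.5108 -0.1112  0.2953] tool x [-0.018 -0.017 -1.   ] y [ 0.044  0.999 -0.018]
shift tool cm [ 5.51 -0.4   1.84] world [ 0.0172 -0.0058 -0.0553]
rotvec deg in tool [-1.6 -1.   1. ]
```

View pics/w39.png

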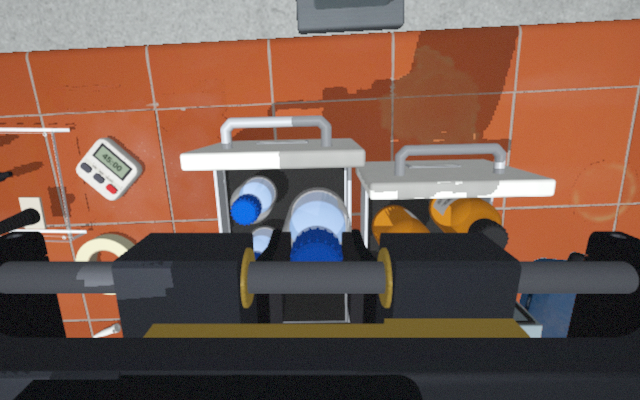

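```bash
python3 -m inch '.5 -.4 .4 -.4 -.3 .3 2;1 -.4 .4 -.4 -.3 .3 2;1.2 -.3 .4 -.4 -.3 .3 2;1.2 0 .2 -.3 0 0 2;1 0 0 0 0 0 2;.8 0 0 0 0 0 2;0 0 0 0 0 0 2;0 0 0 0 0 0 2'
python3 - <<'E'
from h import *
go([.528,-.117,.1452],89)
snap('wrist','w40.png')
for u,v in [(181,166),(362,166)]: print(at_z('w39.png',u,v,.148))
E
```

```text
time_s: 56.32
ee_pos: [0.5293, -0.1124, 0.3973]
ee_rot: [0.707, 0.003, 0.707, 0.0]
force: [-0.1, 0.1, -1.0]
grip_width: 0.0258
grasp pt [ 0.5294 -0.1118  0.2333] tool x [ 0.     0.004 -1.   ] y [0.004 1.    0.004]
shift tool cm [ 8.81 -0.56 -0.14] world [-0.0014 -0.0052 -0.0881]
rotvec deg in tool [ 0.8  0.  -0.2]
[ 0.48221828 -0.23023035  0.148     ]
[ 0.48901103 -0.07186246  0.148     ]
```

View pics/w40.png

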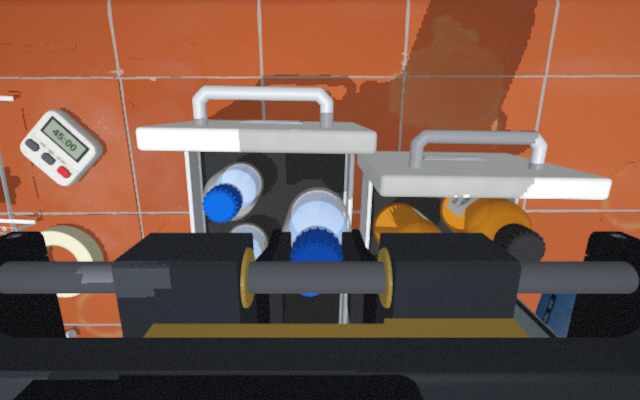

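```bash
python3 -m inch '.5 -.2 0 .2 0 -.1 2;1.1 -.2 0 .2 0 -.1 2;1.2 -.1 0 .2 0 0 2;1.2 0 0 0 0 0 2;1.1 0 0 0 0 0 2;.9 0 0 0 0 0 2;.5 0 0 0 0 0 2;0 0 0 0 0 0 2;0 0 0 0 0 0 2'
python3 - <<'E'
from h import *
go([.528,-.117,.1452],89)
E
```

```text
time_s: 57.12
ee_pos: [0.5292, -0.1182, 0.3262]
ee_rot: [0.708, 0.006, 0.706, -0.006]
force: [-0.4, 0.9, -1.6]
grip_width: 0.026
grasp pt [ 0.5295 -0.1182  0.1622] tool x [ 0.002  0.    -1.   ] y [0.016 1.    0.   ]
shift tool cm [ 1.7   0.12 -0.15] world [-0.0015  0.0012 -0.017 ]
rotvec deg in tool [ 0.1  0.1 -0. ]
```

```bash
python3 -m inch '.5 .05 -.1 0 0 0 2;.6 .05 -.1 0 0 0 2;.3 0 0 0 0 0 2;.2 0 0 0 0 0 2;0 0 0 0 0 0 2'
python3 - <<'E'
from h import *
s=ctrl.get_state();print(s['force'],s['wrist_torque']);go([.528,-.117,.1452],89)
E
```

```text
time_s: 57.53
ee_pos: [0.5275, -0.1171, 0.3098]
ee_rot: [0.709, 0.006, 0.706, -0.005]
force: [-0.0, -0.1, -2.0]
grip_width: 0.0259
[-0.01336965 -0.1170049  -1.99386098] [0.03186251 0.05108636 0.0380925 ]
grasp pt [ 0.5282 -0.117   0.1458] tool x [ 0.004  0.001 -1.   ] y [0.016 1.    0.001]
shift tool cm [ 0.06  0.   -0.02] world [-0.0002  0.     -0.0006]
rotvec deg in tool [ 0.1  0.2 -0. ]
```

```bash
python3 -m inch '.2 0 -.1 0 .1 0 2;0 0 0 0 0 0 2'
```

```text
time_s: 57.7
ee_pos: [0.5274, -0.117, 0.3092]
ee_rot: [0.709, 0.006, 0.705, -0.005]
force: [0.7, -0.3, -1.7]
grip_width: 0.0259
```

```bash
python3 -m inch '0 0 0 0 0 0 3;0 0 0 0 0 0 4.5;0 0 0 0 0 0 4.5;-1 0 0 0 0 0 4.5;-2 0 0 0 0 0 4.5;-3 0 0 0 0 0 4.5;-3 0 0 0 0 0 4.5;-3 0 0 0 0 0 4.5;-2 0 0 0 0 0 4.5;0 0 0 0 0 0 4.5'
python3 - <<'E'
from h import *
snap('wrist','w41.png');snap('scene','sc4.png');crop('sc4.png','c20.png',250,120,430,300,4)
go([.41,.018,.20],89)
E
```

```text
time_s: 58.53
ee_pos: [0.5252, -0.1183, 0.4589]
ee_rot: [0.709, 0.006, 0.706, -0.007]
force: [-0.9, -0.7, -0.9]
grip_width: 0.0448
grasp pt [ 0.5249 -0.118   0.2915] tool x [ 0.001 -0.    -1.   ] y [ 0.018  1.    -0.   ]
shift tool cm [  9.14  13.39 -11.75] world [-0.1149  0.136  -0.0915]
rotvec deg in tool [-0.1  0.   0. ]
```

View pics/w41.png

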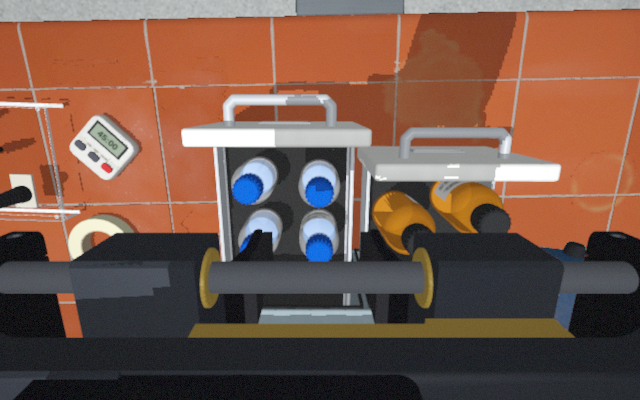

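View pics/c20.png

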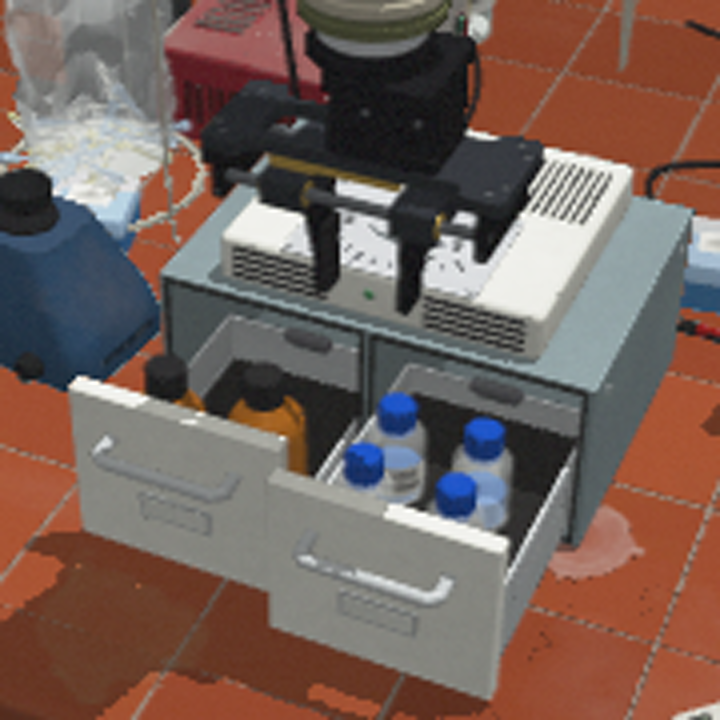

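```bash
python3 -m inch '0 -.3 -1 0 0 0 0;0 -.3 -2 0 0 0 0;0 -.3 -2 0 0 0 0;0 -.3 -2 0 0 0 0;0 -.3 -2 0 0 0 0;0 -.3 -2 0 0 0 0;0 -.3 -1 0 0 0 0;0 0 0 0 0 0 0;0 0 0 0 0 0 0'
python3 - <<'E'
from h import *
go([.408,-.1475,.118],89)
snap('wrist','w42.png')
E
```

```text
time_s: 59.38
ee_pos: [0.3977, -0.1352, 0.4456]
ee_rot: [0.702, 0.004, 0.712, -0.007]
force: [0.1, -0.2, 0.2]
grip_width: 0.0012
grasp pt [ 0.3952 -0.1359  0.2817] tool x [-0.015 -0.004 -1.   ] y [ 0.015  1.    -0.004]
shift tool cm [16.35 -1.07  1.54] world [ 0.0128 -0.0116 -0.1637]
rotvec deg in tool [ 0.1 -0.8  0.2]
```

View pics/w42.png

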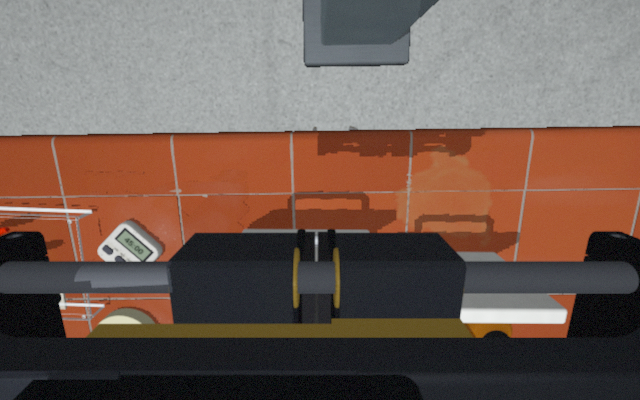

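```bash
python3 -m inch '1.2 -.2 0 0 -.2 .1 0;2 -.2 0 0 -.2 .1 0;2.2 -.2 0 0 -.2 0 0;2.2 -.2 0 0 0 0 0;2.2 -.2 0 0 0 0 0;2 0 0 0 0 0 0;1.5 0 0 0 0 0 0;1 0 0 0 0 0 0;0 0 0 0 0 0 0;0 0 0 0 0 0 0'
python3 - <<'E'
from h import *
go([.42,-.1475,.118],89)
E
```

```text
time_s: 60.27
ee_pos: [0.4024, -0.1441, 0.2938]
ee_rot: [0.704, 0.0, 0.71, -0.009]
force: [0.2, 0.4, 0.4]
grip_width: 0.0007
grasp pt [ 0.4009 -0.1462  0.1299] tool x [-0.009 -0.013 -1.   ] y [ 0.014  1.    -0.013]
shift tool cm [ 1.17 -0.09  1.92] world [ 0.0191 -0.0013 -0.0119]
rotvec deg in tool [ 0.2 -0.5  0.7]
```

```bash
python3 -m inch '.6 0 .4 0 -.2 .3 0;.5 0 .4 0 -.2 .3 0;.2 0 .4 0 0 0 0;0 0 .4 0 0 0 0;0 0 .4 0 0 0 0;0 0 .4 0 0 0 0;0 0 .4 0 0 0 0;0 0 0 0 0 0 0'
python3 - <<'E'
from h import *
go([.43,-.1485,.118],89)
snap('side','sd10.png');crop('sd10.png','c21.png',260,120,420,260,5)
E
```

```text
time_s: 60.93
ee_pos: [0.4353, -0.1441, 0.2836]
ee_rot: [0.707, 0.002, 0.707, -0.006]
force: [-0.7, -0.2, 0.6]
grip_width: 0.0005
grasp pt [ 0.4353 -0.1449  0.1196] tool x [-0.    -0.005 -1.   ] y [ 0.012  1.    -0.005]
shift tool cm [ 0.16 -0.36 -0.52] world [-0.0053 -0.0036 -0.0016]
rotvec deg in tool [ 0.3 -0.   0.3]
```

View pics/c21.png

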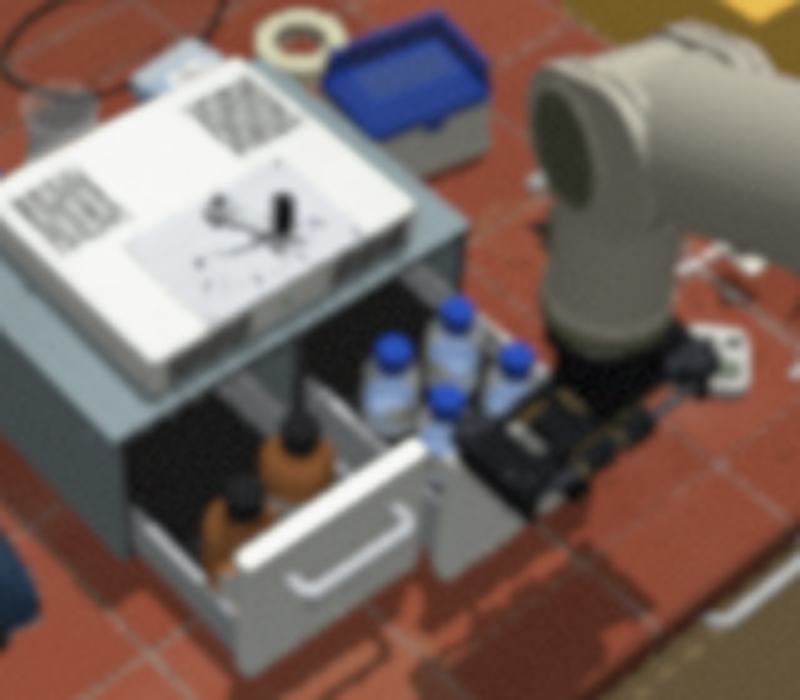

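```bash
python3 -m inch '.1 -.1 .3 .1 0 .1 0;0 -.1 .4 .1 0 .1 0;0 -.1 .5 0 0 .1 0;0 0 .5 0 0 0 0;0 0 .6 0 0 0 0;0 0 .6 0 0 0 0;0 0 .6 0 0 0 0;0 0 .6 0 0 0 0;0 0 .6 0 0 0 0;0 0 .6 0 0 0 0'
python3 - <<'E'
from h import *
go([.585,-.151,.118],89)
snap('wrist','w43.png')
E
```

```text
time_s: 61.82
ee_pos: [0.4915, -0.1483, 0.2817]
ee_rot: [0.705, 0.007, 0.709, -0.004]
force: [-4.4, 1.0, 4.9]
grip_width: 0.0004
grasp pt [ 0.4906 -0.1476  0.1177] tool x [-0.005  0.004 -1.   ] y [0.016 1.    0.004]
shift tool cm [-0.08 -0.19  9.44] world [ 0.0944 -0.0034  0.0003]
rotvec deg in tool [ 0.1 -0.3 -0.2]
```

View pics/w43.png

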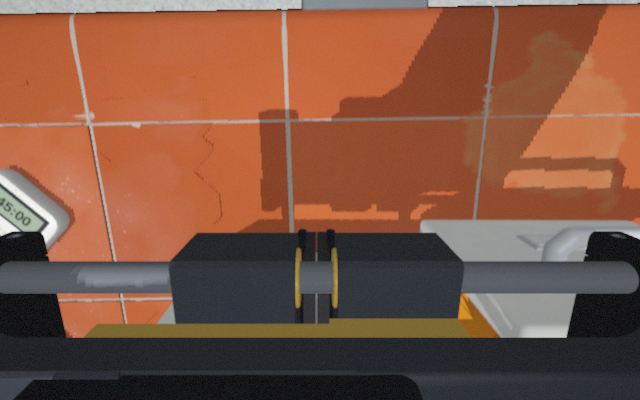

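```bash
python3 -m inch '0 0 .6 0 0 0 0;0 0 .6 0 0 0 0;0 0 .6 0 0 0 0;0 0 .6 0 0 0 0;0 0 .6 0 0 0 0;0 0 .6 0 0 0 0;0 0 .6 0 0 0 0;0 0 .6 0 0 0 0;0 0 .6 0 0 0 0;0 0 .5 0 0 0 0'
python3 - <<'E'
from h import *
go([.585,-.151,.118],89)
snap('side','sd11.png');crop('sd11.png','c22.png',240,110,400,250,5)
E
```

```text
time_s: 62.7
ee_pos: [0.5568, -0.1496, 0.2813]
ee_rot: [0.705, 0.007, 0.709, -0.005]
force: [-4.7, -1.2, 2.2]
grip_width: 0.0006
grasp pt [ 0.556  -0.1492  0.1173] tool x [-0.005  0.003 -1.   ] y [0.016 1.    0.003]
shift tool cm [-0.09 -0.14  2.9 ] world [ 0.029  -0.0018  0.0007]
rotvec deg in tool [ 0.1 -0.3 -0.2]
```

View pics/c22.png

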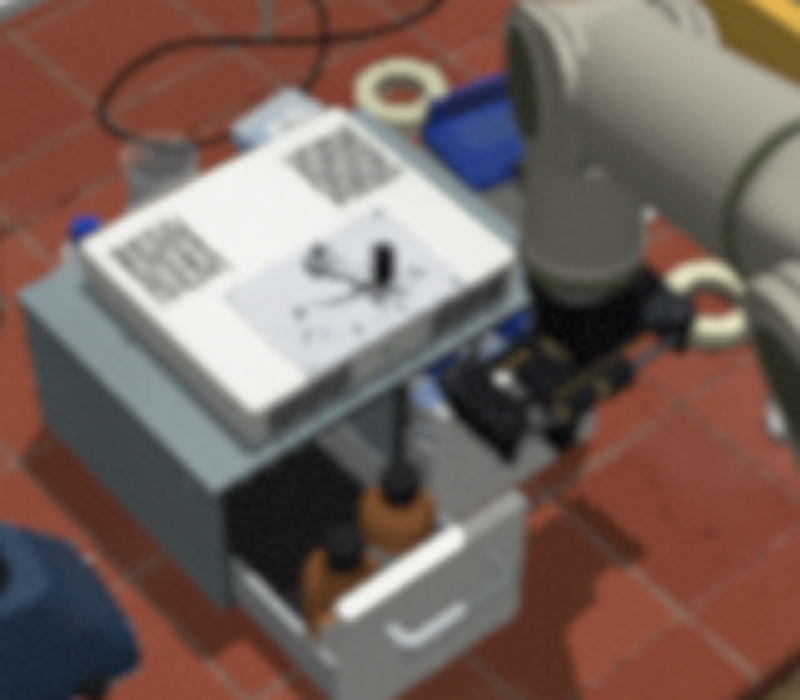

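```bash
python3 -m inch '0 0 .5 0 0 0 0;0 0 .5 0 0 0 0;0 0 .5 0 0 0 0;0 0 .5 0 0 0 0'
python3 -m inch '0 0 .4 0 0 0 0;0 0 .4 0 0 0 0'
python3 - <<'E'
from h import *
go([.585,-.151,.118],89)
E
```

```text
time_s: 63.08
ee_pos: [0.578, -0.1501, 0.2808]
ee_rot: [0.704, 0.007, 0.71, -0.005]
force: [-12.8, 2.6, 10.9]
grip_width: -0.0
time_s: 63.25
ee_pos: [0.5859, -0.1505, 0.2807]
ee_rot: [0.703, 0.007, 0.711, -0.004]
force: [-5.1, 1.6, 3.8]
grip_width: 0.0005
grasp pt [ 0.5841 -0.1498  0.1167] tool x [-0.011  0.004 -1.   ] y [0.017 1.    0.004]
shift tool cm [-0.13 -0.12  0.09] world [ 0.0009 -0.0012  0.0013]
rotvec deg in tool [ 0.  -0.7 -0.2]
```

```bash
python3 -m inch '0 0 .3 0 0 0 0;0 0 .2 0 0 0 0'
python3 -m inch '0 0 .3 0 0 0 0;0 0 .3 0 0 0 0'
```

```text
time_s: 63.42
ee_pos: [0.5908, -0.1508, 0.2804]
ee_rot: [0.702, 0.008, 0.712, -0.004]
force: [-20.1, 3.5, 14.6]
grip_width: 0.0008
time_s: 63.58
ee_pos: [0.5934, -0.1516, 0.2801]
ee_rot: [0.697, 0.01, 0.717, -0.003]
force: [-24.1, 4.4, 20.4]
grip_width: 0.0005
```

```bash
python3 -m inch '0 0 -.5 0 -.3 0 0;0 0 -1 0 -.3 0 0;0 0 -2 0 -.3 0 0;0 0 -3 0 0 0 0;-.5 .5 -3 0 0 0 0;-.5 1 -3 0 0 0 0;-.5 1 -2 0 0 0 0;0 0 0 0 0 0 0'
python3 - <<'E'
from h import *
go([.44,.018,.118],89)
snap('wrist','w44.png'); snap('side','sd12.png');crop('sd12.png','c23.png',240,110,400,250,5)
snap('scene','sc5.png');crop('sc5.png','c24.png',250,120,430,300,4)
E
```

```text
time_s: 64.25
ee_pos: [0.447, -0.1235, 0.2957]
ee_rot: [0.705, 0.009, 0.709, -0.004]
force: [0.4, 0.9, 0.0]
grip_width: 0.0006
grasp pt [ 0.446  -0.1224  0.1317] tool x [-0.006  0.007 -1.   ] y [0.018 1.    0.007]
shift tool cm [ 1.48 14.01 -0.85] world [-0.006   0.1404 -0.0137]
rotvec deg in tool [-0.  -0.3 -0.4]
```

View pics/c23.png

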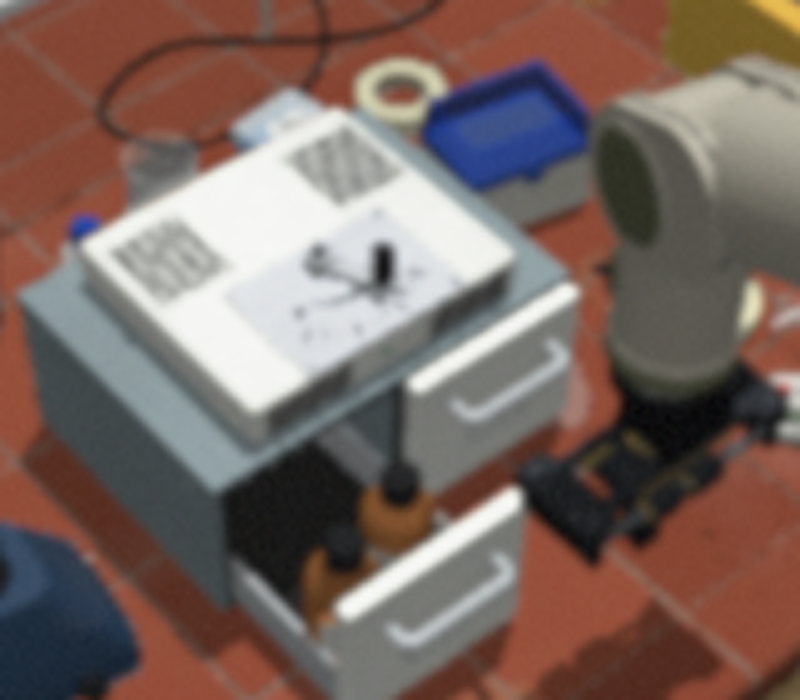

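View pics/c24.png

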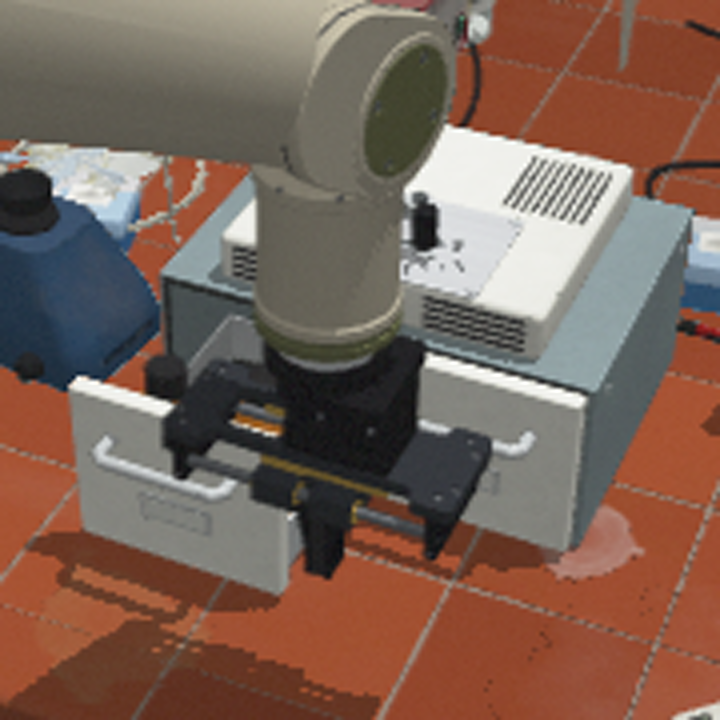

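```bash
python3 -m inch '0 1.5 -.1 0 -.1 -.1 0;.1 2.5 -.1 0 -.1 -.1 0;.2 3 -.1 0 0 -.1 0;.3 3 -.1 0 0 0 0;.3 2 0 0 0 0 0;.2 1 0 0 0 0 0;.1 .2 0 0 0 0 0;0 0 0 0 0 0 0;0 0 0 0 0 0 0'
python3 - <<'E'
from h import *
go([.46,.018,.118],89)
E
```

```text
time_s: 65.15
ee_pos: [0.4573, 0.0095, 0.2833]
ee_rot: [0.709, 0.004, 0.705, -0.013]
force: [-1.0, -1.0, -0.3]
grip_width: 0.0003
grasp pt [0.4583 0.0074 0.1193] tool x [ 0.006 -0.013 -1.   ] y [ 0.025  1.    -0.013]
shift tool cm [0.12 1.07 0.14] world [ 0.0017  0.0106 -0.0013]
rotvec deg in tool [-0.4  0.4  0.7]
```

```bash
python3 -m inch '.1 .5 0 -.2 .2 .3 0;0 .4 0 -.2 .2 .3 0;0 .1 .2 0 0 0 0;0 0 .3 0 0 0 0;0 0 .4 0 0 0 0;0 0 .5 0 0 0 0;0 0 .5 0 0 0 0;0 0 .5 0 0 0 0;0 0 .5 0 0 0 0;0 0 .5 0 0 0 0'
python3 - <<'E'
from h import *
go([.585,.0158,.118],89)
snap('side','sd13.png');crop('sd13.png','c25.png',240,110,400,250,5)
E
```

```text
time_s: 65.98
ee_pos: [0.4942, 0.0154, 0.2821]
ee_rot: [0.705, 0.008, 0.709, -0.009]
force: [-3.4, 0.7, 3.4]
grip_width: 0.0002
grasp pt [0.4934 0.0154 0.1181] tool x [-0.005 -0.    -1.   ] y [ 0.024  1.    -0.   ]
shift tool cm [-0.04  0.26  9.16] world [ 0.0916  0.0004 -0.0001]
rotvec deg in tool [-0.4 -0.3  0. ]
```

View pics/c25.png

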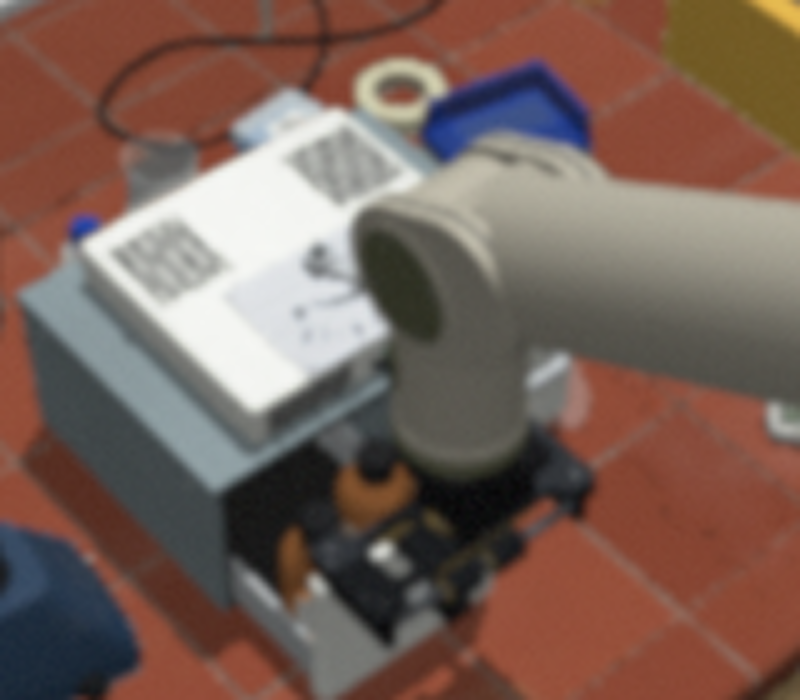

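```bash
python3 -m inch '0 0 .5 0 0 0 0;0 0 .5 0 0 0 0;0 0 .6 0 0 0 0;0 0 .6 0 0 0 0;0 0 .6 0 0 0 0;0 0 .6 0 0 0 0;0 0 .6 0 0 0 0;0 0 .6 0 0 0 0;0 0 .5 0 0 0 0;0 0 .5 0 0 0 0'
python3 - <<'E'
from h import *
go([.59,.0158,.118],89)
E
```

```text
time_s: 66.87
ee_pos: [0.5564, 0.0139, 0.2814]
ee_rot: [0.705, 0.008, 0.709, -0.009]
force: [-4.4, 2.2, 2.5]
grip_width: 0.0005
grasp pt [0.5555 0.0137 0.1174] tool x [-0.006 -0.001 -1.   ] y [ 0.023  1.    -0.001]
shift tool cm [-0.08  0.29  3.45] world [0.0345 0.0021 0.0006]
rotvec deg in tool [-0.3 -0.3  0.1]
```

```bash
python3 -m inch '0 0 .5 0 0 0 0;0 0 .5 0 0 0 0;0 0 .5 0 0 0 0;0 0 .5 0 0 0 0'
python3 -m inch '0 0 .4 0 0 0 0;0 0 .4 0 0 0 0'
python3 -m inch '0 0 .3 0 0 0 0;0 0 .3 0 0 0 0'
```

```text
time_s: 67.2
ee_pos: [0.5786, 0.0135, 0.2812]
ee_rot: [0.705, 0.008, 0.709, -0.009]
force: [-14.4, 1.6, 8.1]
grip_width: 0.0007
time_s: 67.37
ee_pos: [0.5863, 0.0131, 0.2809]
ee_rot: [0.703, 0.008, 0.711, -0.008]
force: [-7.2, 1.2, 5.6]
grip_width: 0.0003
time_s: 67.53
ee_pos: [0.5931, 0.013, 0.2808]
ee_rot: [0.703, 0.008, 0.711, -0.008]
force: [-2.2, 1.0, 2.1]
grip_width: 0.0002
```

```bash
python3 -m inch '0 0 .3 0 0 0 0;0 0 .3 0 0 0 0'
python3 -m inch '0 0 .2 0 0 0 0;0 0 .2 0 0 0 0'
```

```text
time_s: 67.7
ee_pos: [0.5963, 0.0126, 0.2801]
ee_rot: [0.697, 0.009, 0.717, -0.008]
force: [-28.7, 2.2, 25.8]
grip_width: 0.0007
time_s: 67.87
ee_pos: [0.598, 0.0122, 0.2799]
ee_rot: [0.693, 0.01, 0.721, -0.007]
force: [-16.9, 1.0, 15.6]
grip_width: 0.0008
```

Seated against the stop. I'll back off, rise, and look at the unit front and the damper.

```bash
python3 -m inch '0 0 -.5 0 -.5 0 0;0 0 -1 0 -.5 0 0;0 0 -2 0 -.5 0 0;-1 0 -2 0 -.3 0 0;-2 0 -2 0 0 0 0;-3 0 -1 0 0 0 0;-3 0 0 0 0 0 0;-3 -1 0 0 0 0 0;-3 -2 0 0 0 0 0;-2 -2 0 0 0 0 0'
python3 - <<'E'
from h import *
go([.60,-.09,.32],89)
snap('side','sd14.png');crop('sd14.png','c26.png',240,110,400,250,5)
snap('scene','sc6.png');crop('sc6.png','c27.png',250,120,430,300,4)
E
```

```text
time_s: 68.7
ee_pos: [0.5108, -0.034, 0.4531]
ee_rot: [0.707, 0.006, 0.707, -0.007]
force: [0.2, -0.8, -0.4]
grip_width: 0.0002
grasp pt [ 0.5107 -0.0341  0.2891] tool x [-0.    -0.001 -1.   ] y [ 0.018  1.    -0.001]
shift tool cm [-3.09 -5.42  9.03] world [ 0.0893 -0.0559  0.0309]
rotvec deg in tool [-0.1 -0.   0. ]
```

View pics/c26.png

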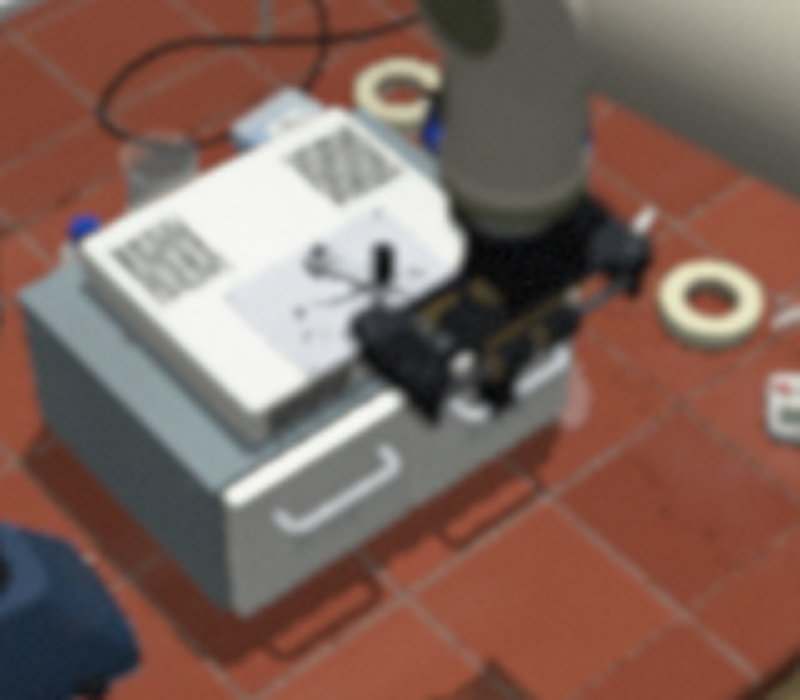

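View pics/c27.png

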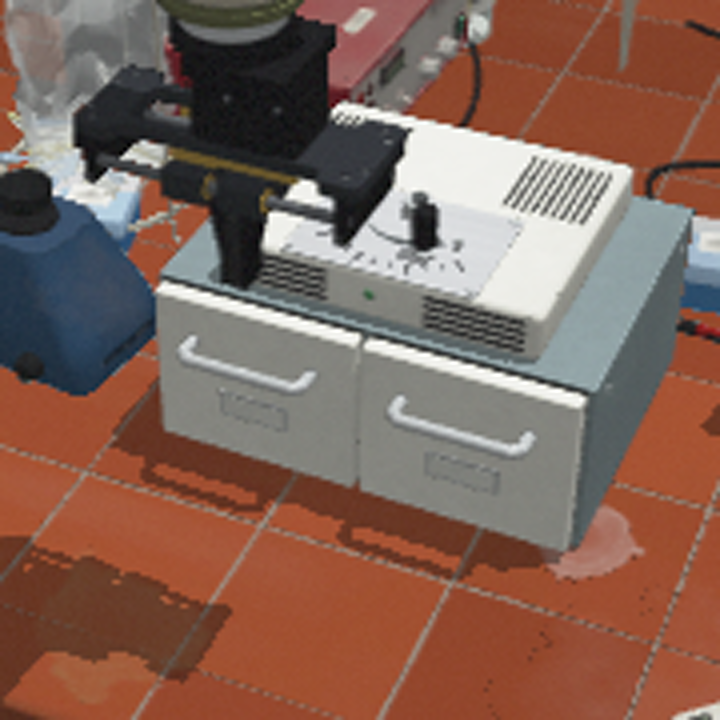

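```bash
python3 -m inch '-1 -.3 1 0 0 0 0;-1 -.5 2 0 0 0 0;-1 -.5 2 0 0 0 0;-1 -.5 2 0 0 0 0;-1 -.5 2 0 0 0 0;-1 -.5 2 0 0 0 0;-.5 -.5 2 0 0 0 0;0 0 1 0 0 0 0;0 0 0 0 0 0 0;0 0 0 0 0 0 0'
python3 - <<'E'
from h import *
go([.66,-.09,.35],89)
snap('wrist','w45.png');crop('w45.png','c28.png',200,60,440,240,3.3)
E
```

```text
time_s: 69.63
ee_pos: [0.6605, -0.0717, 0.5137]
ee_rot: [0.71, 0.007, 0.704, -0.007]
force: [-0.4, 0.5, -0.0]
grip_width: 0.0002
grasp pt [ 0.6618 -0.0716  0.3497] tool x [ 0.008  0.    -1.   ] y [0.019 1.    0.001]
shift tool cm [-0.03 -1.84 -0.15] world [-0.0018 -0.0184  0.0003]
rotvec deg in tool [-0.1  0.5 -0. ]
```

View pics/w45.png

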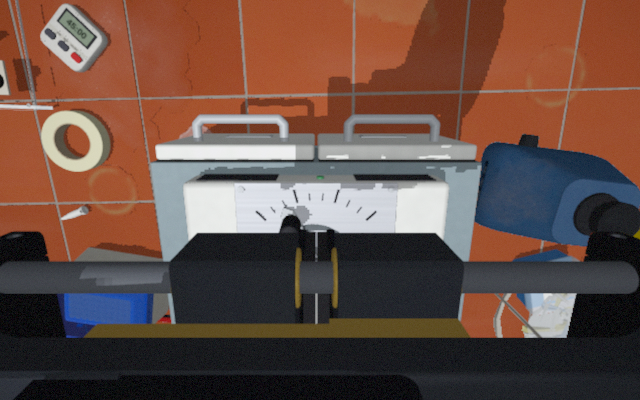

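View pics/c28.png

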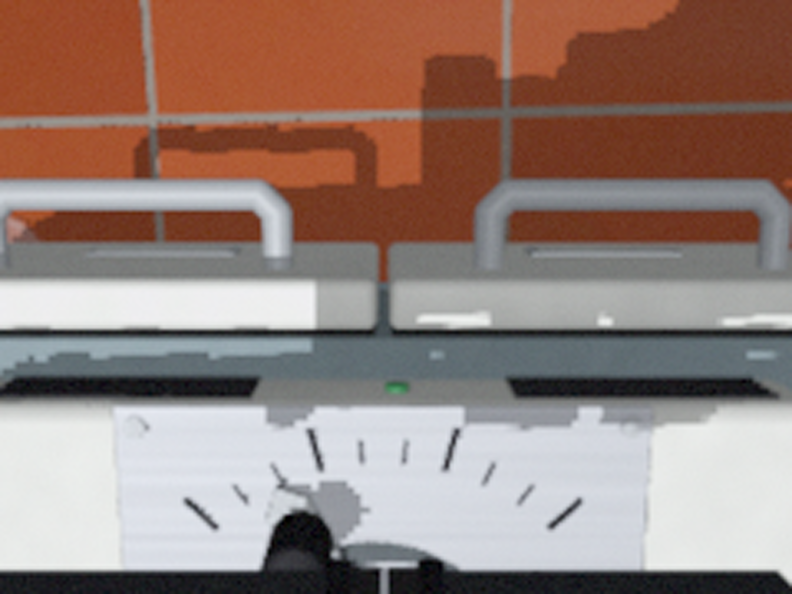

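```bash
python3 -m inch '0 -.3 1 0 .2 0 0;0 -.5 1.5 0 .2 0 0;0 -.5 1.5 0 0 0 0;0 -.4 1.5 0 0 0 0;0 0 1 0 0 0 0;0 0 0 0 0 0 0;0 0 0 0 0 0 0'
python3 - <<'E'
from h import *
go([.73,-.09,.35],89)
snap('wrist','w46.png');crop('w46.png','c29.png',220,100,420,240,4)
E
```

```text
time_s: 70.27
ee_pos: [0.7233, -0.0876, 0.5138]
ee_rot: [0.708, 0.008, 0.706, -0.004]
force: [-0.5, -0.4, -0.5]
grip_width: 0.0005
grasp pt [ 0.7237 -0.0867  0.3498] tool x [ 0.002  0.006 -1.   ] y [0.017 1.    0.006]
shift tool cm [-0.02 -0.32  0.64] world [ 0.0063 -0.0033  0.0002]
rotvec deg in tool [ 0.   0.1 -0.3]
```

View pics/c29.png

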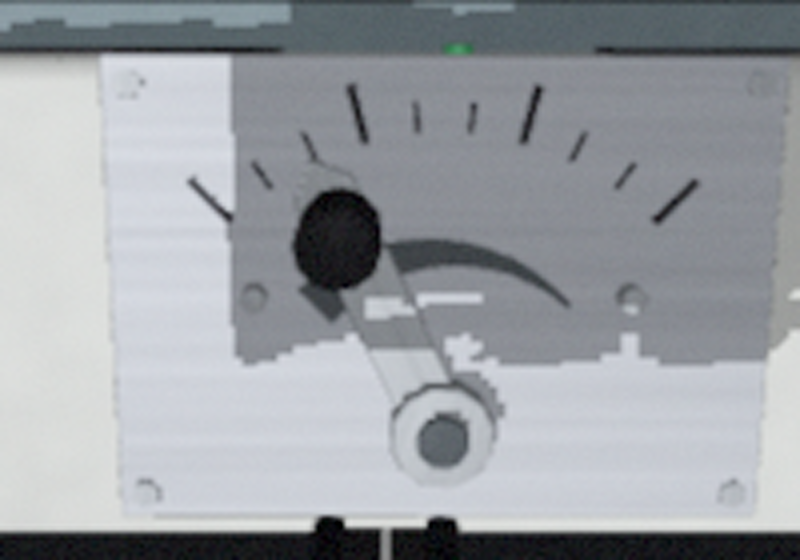

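Run:
```python
from h import *
W='w46.png'
f=lambda u,v,z:at_z(W,*un(u,v,220,100,4),z)
segs=[((655,221),(698,182)),((524,142),(540,87)),((366,142),(350,87)),((233,219),(190,179))]
A=np.zeros((2,2));b=np.zeros(2);mids=[]
for s,e in segs:
    p,q=f(*s,.1905)[:2],f(*e,.1905)[:2];d=(q-p)/np.linalg.norm(q-p);P=np.eye(2)-np.outer(d,d);A+=P;b+=P@p;mids.append((p+q)/2)
piv=np.linalg.solve(A,b);print('pivot by lines',piv)
mids=np.array(mids)
# known angular spacing: fit pivot,R,yaw
from scipy.optimize import least_squares
th=np.radians(135+np.array([0,30,60,90]))
g=lambda x:(x[:2]+x[2]*np.stack([np.cos(th+x[3]),np.sin(th+x[3])],1)-mids).ravel()
r=least_squares(g,[*piv,.07,0]);print('pivot fit',r.x[:3],np.degrees(r.x[3]),'res',np.abs(r.fun).max())
c=r.x[:2]
print('boss',[f(443,438,z).round(4) for z in (.1905,.2,.21)])
for z in (.225,.23,.235,.24,.25):
    k=f(338,238,z)[:2]; d=k-c; print('knob z',z,k.round(4),'r',np.linalg.norm(d).round(4),'angle',(np.degrees(np.arctan2(d[1],d[0])-r.x[3])%360-135).round(1))
```

```text
pivot by lines [ 0.74028301 -0.07108134]
pivot fit [ 0.74269003 -0.07198513  0.07351775] -1.2951283050581779 res 0.00019678370268183532
boss [array([ 0.7462, -0.0714,  0.1905]), array([ 0.7433, -0.0718,  0.2   ]), array([ 0.7402, -0.0723,  0.21  ])]
knob z 0.225 [ 0.6934 -0.0936] r 0.0539 angle 70.0
knob z 0.23 [ 0.6926 -0.0934] r 0.0545 angle 69.5
knob z 0.235 [ 0.6918 -0.0933] r 0.0551 angle 69.0
knob z 0.24 [ 0.6911 -0.0931] r 0.0558 angle 68.6
knob z 0.25 [ 0.6896 -0.0928] r 0.0571 angle 67.7
```

Run:
```python
from h import *
a=('sc6.png',*un(427,198,250,120,4)); b=('sd14.png',*un(382,250,240,110,5)); c=('w46.png',*un(338,238,220,100,4)); d=('w45.png',*un(302,535,200,60,3.3))
for s in ([a,b],[a,c],[b,c],[a,b,c]): print(tri(s).round(4))
```

```text
[ 0.6976 -0.0951  0.2316]
[ 0.6925 -0.096   0.2385]
[ 0.6931 -0.0929  0.2305]
[ 0.6941 -0.0943  0.2337]
```

```bash
python3 -m inch '.5 -.2 -.8 0 0 -.1 5;1 -.2 -.9 0 0 -.1 5;1.2 -.2 -.8 0 0 0 5;1.2 0 -.4 0 0 0 5;1 0 0 0 0 0 5;.5 0 0 0 0 0 5;0 0 0 0 0 0 5;0 0 0 0 0 0 5'
python3 - <<'E'
from h import *
go([.695,-.093,.228],89)
snap('wrist','w47.png')
E
```

```text
time_s: 70.98
ee_pos: [0.6878, -0.0905, 0.4604]
ee_rot: [0.709, 0.007, 0.705, -0.003]
force: [-0.4, -0.4, 0.2]
grip_width: 0.0453
grasp pt [ 0.6888 -0.0895  0.2965] tool x [ 0.007  0.006 -1.   ] y [0.014 1.    0.007]
shift tool cm [ 6.85 -0.39  0.58] world [ 0.0062 -0.0035 -0.0685]
rotvec deg in tool [ 0.2  0.4 -0.4]
```

View pics/w47.png

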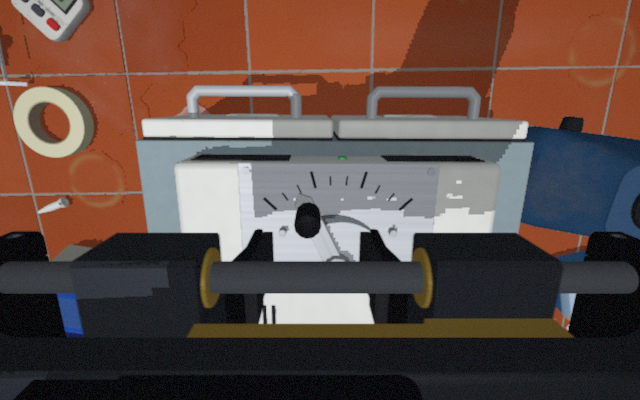

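```bash
python3 -m inch '.6 -.2 .2 0 .1 -.2 5;1.1 -.1 .2 0 .1 -.2 5;1.2 0 .1 0 .1 0 5;1.2 0 0 0 0 0 5;1 0 0 0 0 0 5;.6 0 0 0 0 0 5;0 0 0 0 0 0 5;0 0 0 0 0 0 5'
python3 - <<'E'
from h import *
go([.695,-.093,.228],89)
snap('wrist','w48.png')
E
```

```text
time_s: 71.7
ee_pos: [0.6942, -0.0943, 0.3964]
ee_rot: [0.707, 0.004, 0.707, -0.006]
force: [-0.2, -0.1, 0.2]
grip_width: 0.0496
grasp pt [ 0.6941 -0.0947  0.2324] tool x [-0.    -0.003 -1.   ] y [ 0.014  1.    -0.003]
shift tool cm [0.44 0.18 0.09] world [ 0.0009  0.0017 -0.0044]
rotvec deg in tool [ 0.2 -0.   0.2]
```

View pics/w48.png

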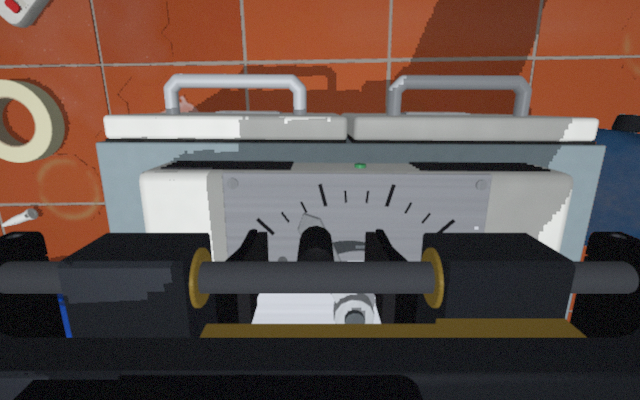

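```bash
python3 -m inch '.3 .1 .1 0 0 .1 5;0 0 0 0 0 0 3;0 0 0 0 0 0 1;0 0 0 0 0 0 1;0 0 0 0 0 0 1;0 0 0 0 0 0 1;0 0 0 0 0 0 1;0 0 0 0 0 0 1' 10
python3 - <<'E'
from h import *
go([.6928,-.0574,.228],89)
E
```

```text
time_s: 72.42
ee_pos: [0.6953, -0.094, 0.3957]
ee_rot: [0.708, 0.005, 0.706, -0.006]
force: [0.7, 0.4, -1.2]
grip_width: 0.0175
grasp pt [ 0.6958 -0.0943  0.2317] tool x [ 0.003 -0.002 -1.   ] y [ 0.015  1.    -0.002]
shift tool cm [ 0.36  3.69 -0.35] world [-0.003   0.0369 -0.0037]
rotvec deg in tool [0.1 0.2 0.1]
```

```bash
python3 -m inch '0 .4 -.15 0 0 0 1;0 .5 -.15 0 0 0 1;0 .5 -.1 0 0 0 1;0 .5 -.1 0 0 0 1;0 .5 0 0 0 0 1;0 .5 0 0 0 0 1;0 .3 .05 0 0 0 1;0 0 0 0 0 0 1'
python3 - <<'E'
from h import *
go([.6928,-.0574,.228],89)
E
```

```text
time_s: 73.08
ee_pos: [0.6879, -0.0673, 0.3956]
ee_rot: [0.706, 0.005, 0.708, -0.014]
force: [4.0, -2.1, -1.7]
grip_width: 0.0174
grasp pt [ 0.6875 -0.0695  0.2316] tool x [-0.003 -0.013 -1.   ] y [ 0.027  1.    -0.013]
shift tool cm [0.34 1.22 0.5 ] world [ 0.0053  0.0121 -0.0036]
rotvec deg in tool [-0.5 -0.1  0.8]
```

```bash
python3 -m inch '0 .4 .15 0 0 .3 1;0 .4 .15 0 0 .3 1;0 .3 .15 0 0 .2 1;0 .1 0 0 0 0 1;0 0 0 0 0 0 1'
python3 - <<'E'
from h import *
go([.6928,-.0574,.228],89)
snap('wrist','w49.png')
E
```

```text
time_s: 73.5
ee_pos: [0.691, -0.0573, 0.3955]
ee_rot: [0.705, 0.01, 0.709, -0.012]
force: [0.2, -2.7, -1.1]
grip_width: 0.0175
grasp pt [ 0.69   -0.0577  0.2315] tool x [-0.006 -0.002 -1.   ] y [ 0.032  0.999 -0.002]
shift tool cm [0.34 0.04 0.29] world [ 0.0028  0.0003 -0.0035]
rotvec deg in tool [-0.8 -0.4  0.1]
```

View pics/w49.png

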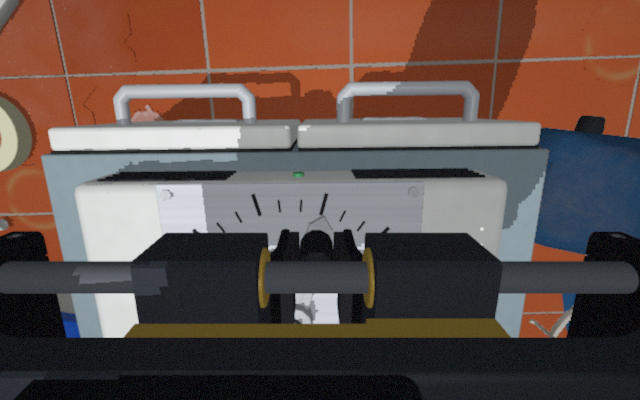

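```bash
python3 -m inch '0 0 0 0 0 0 2.5;0 0 0 0 0 0 5;0 0 0 0 0 0 5;-1 0 0 0 0 0 5;-2 0 .5 .2 -.1 0 5;-2.5 -.3 1 .2 -.1 0 5;-2.5 -.3 1 .2 -.1 0 5;-2 -.3 .8 0 0 0 5;-1 0 0 0 0 0 5;0 0 0 0 0 0 5'
python3 - <<'E'
from h import *
go([.72,-.075,.35],89)
snap('wrist','w50.png');crop('w50.png','c30.png',220,100,420,240,4)
E
```

```text
time_s: 74.38
ee_pos: [0.7249, -0.0616, 0.5138]
ee_rot: [0.707, 0.013, 0.707, -0.01]
force: [0.2, 0.7, 0.2]
grip_width: 0.05
grasp pt [ 0.7248 -0.061   0.3498] tool x [-0.001  0.004 -1.   ] y [0.033 0.999 0.004]
shift tool cm [-0.02 -1.42 -0.43] world [-0.0048 -0.014   0.0002]
rotvec deg in tool [-0.9 -0.1 -0.2]
```

View pics/c30.png

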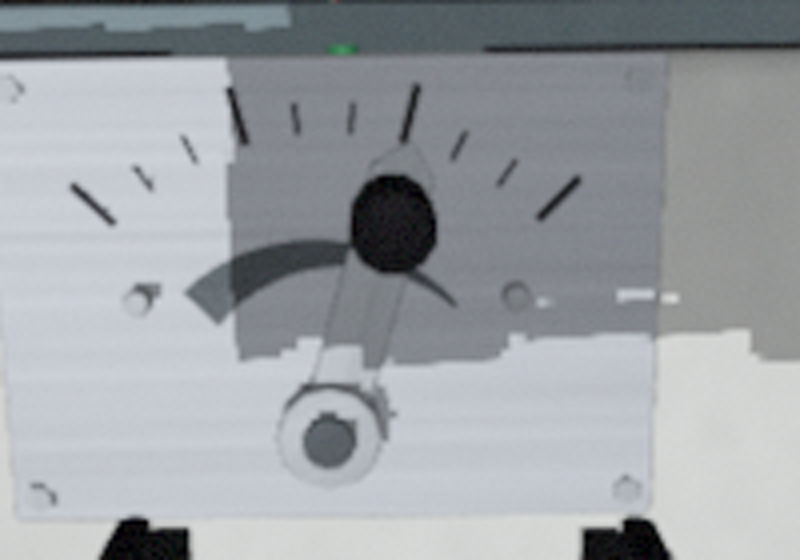

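Run:
```python
from h import *
from scipy.optimize import least_squares
W='w50.png'
f=lambda u,v,z:at_z(W,*un(u,v,220,100,4),z)
segs=[((538,220),(580,178)),((403,142),(417,86)),((245,142),(230,88)),((114,223),(71,184))]
mids=np.array([((f(*s,.1905)+f(*e,.1905))/2)[:2] for s,e in segs])
th=np.radians(135+np.array([0,30,60,90]))
g=lambda x:(x[:2]+x[2]*np.stack([np.cos(th+x[3]),np.sin(th+x[3])],1)-mids).ravel()
r=least_squares(g,[.74,-.07,.07,0]);c=r.x[:2];print(r.x,np.degrees(r.x[3]),np.abs(r.fun).max())
def ang(p): d=p[:2]-c; return round(float(np.degrees(np.arctan2(d[1],d[0])-r.x[3])%360-135),1),np.linalg.norm(d).round(4)
for z in (.198,.203): print('tip',z,ang(f(403,144,z)),'boss',f(329,440,z).round(4))
for z in (.225,.236): print('knob top',z,ang(f(393,222,z)))
b,t=f(329,440,.203),f(403,144,.2); d=t-b; print('boss->tip',np.degrees(np.arctan2(d[1],d[0])-r.x[3])%360-135)
# lever edges midlines at two rows
m1=f((322+377)/2,370,.2);m2=f((348+406)/2,268,.2);d=m2-m1;print('edges',np.degrees(np.arctan2(d[1],d[0])-r.x[3])%360-135)
```

```text
[ 0.74288735 -0.07250448  0.07369027 -0.02453238] -1.405602084359188 0.00013947053849803354
tip 0.198 (30.2, np.float64(0.0675)) boss [ 0.7443 -0.0726  0.198 ]
tip 0.203 (30.3, np.float64(0.0678)) boss [ 0.7427 -0.0723  0.203 ]
knob top 0.225 (29.2, np.float64(0.0542))
knob top 0.236 (29.7, np.float64(0.0556))
boss->tip 30.36180541923224
edges 29.462882406375144
```

Run:
```python
from h import *
W='w45.png'
f=lambda u,v,z:at_z(W,*un(u,v,200,60,3.3),z).round(4)
print('R front inner',f(100,328,.148),'L',f(600,328,.148),'case edge',f(100,334,.1505),f(600,334,.1505))
print('R bar',f(130,195,.112),'L bar',f(630,195,.112))
crop('w50.png','c31.png',100,50,560,140,1.7)
```

```text
R front inner [ 0.6429 -0.1582  0.148 ] L [ 0.646  -0.0027  0.148 ] case edge [ 0.6444 -0.1577  0.1505] [ 0.6475 -0.0031  0.1505]
R bar [ 0.6042 -0.1536  0.112 ] L bar [0.6075 0.0128 0.112 ]
```

View pics/c31.png

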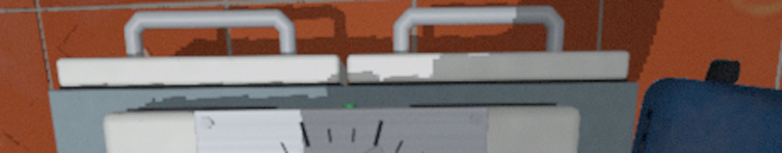

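```bash
python3 -m inch '-1 1 -2 0 0 0 5;-1 2 -3 0 0 0 5;-1 2 -3 0 0 0 5;-1 2 -3 0 0 0 5;0 2 -3 0 0 0 5;0 2 -2 0 0 0 5;0 1 -1 0 0 0 5;0 0 0 0 0 0 5;0 0 0 0 0 0 5'
python3 - <<'E'
from h import *
snap('scene','sc7.png');crop('sc7.png','c32.png',270,120,430,300,4);snap('side','sd15.png');crop('sd15.png','c33.png',230,110,400,260,4.5)
E
```

```text
time_s: 75.18
ee_pos: [0.5503, 0.0707, 0.5434]
ee_rot: [0.701, 0.011, 0.713, -0.006]
force: [-0.0, 0.1, 0.8]
grip_width: 0.0499
```

View pics/c32.png

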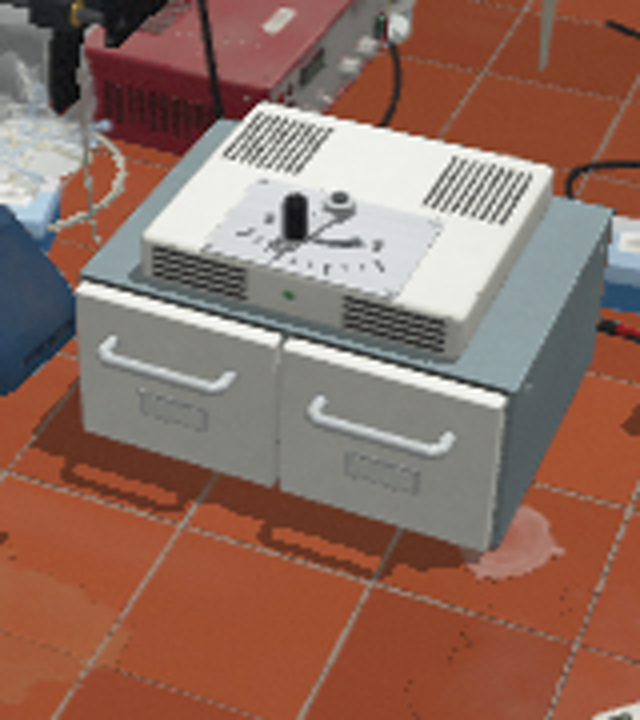

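View pics/c33.png

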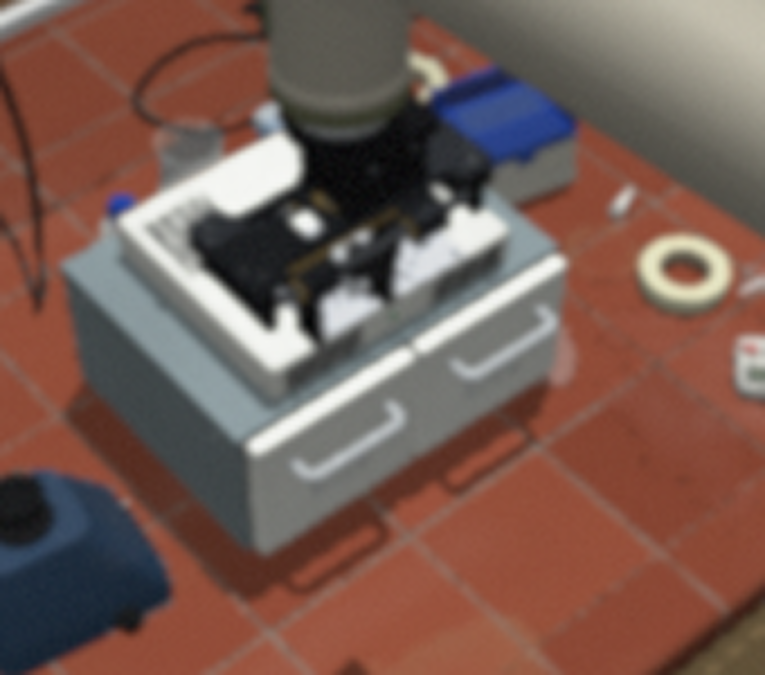

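Both drawers are flush, the lever is on the 30° mark, and the robot is clear of everything.

```bash
python3 -c "
from workcell import ctrl
print(ctrl.close_job(), ctrl.get_state()['time_s'])"
```

```text
the job is handed in; nothing more can be done
the job is handed in; nothing more can be done
```

The reagents are put away and the job was handed in at about 75 s of the 210 s allowed. The two amber bottles are in the left drawer and the four small bottles in the right. I pushed both drawers home, then turned the damper from about 70° to its 30° mark.

**Tipped bottle:** one small bottle was found lying on its side partway through, before I had handled it. I lifted it by its cap with a light grip so it swung upright, then placed it like the others.

**Left drawer slip:** while I was setting down the second amber bottle, the contact dragged the left drawer about 17 mm inward. Both amber bottles stayed upright.

**Last checks:**
- **Drawers:** both fronts are flush with the case. Each push rose to 13–14 N near the catch, dropped, then rose to 24–29 N at the stop.
- **Damper:** it reads 29–30° in the wrist picture, and I turned it only after both drawers were home.
- **Bottles:** all six were upright just before the drawers were shut. I could not see them afterwards.
- **Camera disagreement:** the scene and side cameras differed by about 8–10 mm sideways, so I positioned everything from the wrist camera instead.

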